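# Trial closure of moulding flasks in a ratchet clamp

## Robot

A 6-joint arm with a two-finger parallel gripper is mounted at the origin on the work surface. World frame = base frame: x ahead of the robot, y to its left, z up, the work surface at z = 0. Lengths are in m, angles in rad, forces in N, time in s.
With the tool pointing down it reaches from about 0.25 to 0.725 m from the base axis. Payload 4 kg.
Tool frame: the origin (TCP) lies on the centre line of the jaws, within the pads' length; the fingertips stand 19 mm ahead of it and the grasp point (between the pads) is the TCP; z points along the fingers, y is the direction in which the jaws open and shut (so a half turn about z gives the same grasp; the last joint's range is limited). The gripper opens to 85 mm and grips with 20 to 120 N. Pads are 22 mm wide; open, the fingers measure 114 mm over their backs; the gripper's body (76 mm by 85 mm) begins 54 mm behind the grasp point. The pads swing forward as they close: fully open they stand 13 mm farther back than shut.
Start: joints at [-1.253, 0.241, 0.005, 1.335, 0, 1.571], TCP at [0.156, -0.475, 0.25] pointing down, gripper open.
Joint ranges: [-2.72, 2.72], [-1.05, 1.87], [-1.09, 1.28], [-1.99, 2.15], [-1.42, 1.44], [-3.14, 3.14]. Speed limits (rad/s): [2.79, 2.79, 3.14, 3.14, 3.14, 3.14].

## Interface

Orientations are given as a unit quaternion [x, y, z, w].
In Python, from workcell import bot gives the robot as it stands. The module is installed in compiled form; this text tells all that it offers.
- The arm moves only by the shell command python3 -m handwheel 'ROWS' [OPENING]. ROWS is JSON, a list of rows, each an object of numbers: "dx", "dy", "dz": the shift along the tool's x, y, z as a fraction of full scale; "ax", "ay", "az": the turn, a rotation vector about the tool's x, y, z as a fraction of full scale. In form: [{"dx": .., "dy": .., "dz": .., "ax": .., "ay": .., "az": ..}, ...]. A call has 1 to 12 rows; each row shifts and turns the commanded pose from where the row before left it, along the tool's axes as they then stand; what a row does not reach is not made up. Full scale, the value 1, is 2.5 cm for a shift and 0.15 rad for a turn. A row lasts 1/10 s, in which the tool goes at most 50 mm and 8.59 degrees, less where a joint would pass 70% of its speed; a pose out of reach is approached as far as the arm can. A call with a number of a shift or a turn outside -1 to 1 is refused whole. A call with a gripper value outside its range is refused whole. OPENING is the gripper's target within -1 to 1 (fully open at 1, half-way at 0, shut at -1), set as the call begins (- or left out, the last holds). The fingers move at their own pace and stop on an object; the grip force is fixed at half the most. Time passes only in rows, so rows that do not move let the fingers close. It gives the time, the measured TCP pose, the force and the opening at its end, in the units of the state.
- bot.get_obs(): the state, without advancing time (a new reading comes with each control period).
- bot.camera(name): name is "side" or "top" or "wrist"; returns a dict with "img" (400x640x3 uint8, red, green, blue), "intrinsics" (3x3 intrinsics, pixels), "eye" and "rotation" of the camera in the world. Camera axes: x right, y down, z forward; pixel columns grow to the right and rows downward; lengths in m; the calibration is good to about 2 mm. A picture is of the moment at which its call begins. There is no depth.
- bot.job_done(): hands the job in, once; it reports no verdict.
Trained networks look in a picture, given as the dict that the camera call returned (one of the last four; its "shot" number tells which), for a name from the list of things; names that differ only in an ending like _2 or _b are one class to them, and where a whole thing is asked for, a point or a joint stands for the part that bears it (a point fixed in the world has none). Each returns a list of dicts, best first, with "confidence" (0 to 1); they miss things now and then, are a little off and sometimes report something else, mostly with a low value. They report only what shows in the picture. A call takes as long as a camera call.
- bot.trace(thing, picture): "region" (400x640 bool, what is visible of it) and "rect" ([centre column, centre row, width, height] in pixels, round what is visible of it).
The state is a dict: "clock": time; "joint_pos": joint angles; "joint_vel": joint speeds; "tau": joint torques, N m; "eef_pos": TCP position; "tool_rot": TCP orientation; "ft_force": force on the tool from outside, world axes, zero at the start; "ft_torque": the same for the moment, N m; "grip_width": finger opening in m.
Only numpy, scipy, OpenCV 4.12 (cv2) and the standard library are available. Lean on these libraries where they do the work, as an engineer would, in place of code of your own. Each camera call takes 0.05 s, during which the arm holds its last target.

## Task

Do a trial closure of the brass flasks lying on the bench: put each one, lid up, in a well of its own in the clamping jig, then push the T-handled hand lever away from you to its second notch (not the first or the third) and let go of it, so that it stays there. Then press the black release button until the lever has sprung right back, and only after that move all the flasks onto the sloped cooling rack, each sitting flat on its bed, lid up, and let go, with the lever left in its home position. Leave the other things on the bench where they are.

Things in the scene. Friction and masses are not known exactly. Their poses are not given: they have to be found in the camera images.
- flask0: brass moulding flask, a closed block 76 mm long (its x) x 50 mm wide (its y) x 40 mm high (z) with rounded edges, a dark seam round its sides and two small bolt heads on its lid, about 0.4 kg; origin at the centre of its underside. Two or three of the four are present; which ones varies.
- flask1: brass moulding flask, a closed block 76 mm long (its x) x 50 mm wide (its y) x 40 mm high (z) with rounded edges, a dark seam round its sides and two small bolt heads on its lid, about 0.4 kg; origin at the centre of its underside. Two or three of the four are present; which ones varies.
- flask2: brass moulding flask, a closed block 76 mm long (its x) x 50 mm wide (its y) x 40 mm high (z) with rounded edges, a dark seam round its sides and two small bolt heads on its lid, about 0.4 kg; origin at the centre of its underside. Two or three of the four are present; which ones varies.
- flask3: brass moulding flask, a closed block 76 mm long (its x) x 50 mm wide (its y) x 40 mm high (z) with rounded edges, a dark seam round its sides and two small bolt heads on its lid, about 0.4 kg; origin at the centre of its underside. Two or three of the four are present; which ones varies.
- jig: clamping jig, fixed: aluminium well plate 250 mm (y) x 150 mm (x) x 28 mm high; origin on the table under the middle well; x away from the robot, y left. White lever housing (190 x 80 mm, 75 high) centred at x -65, y -195 mm.
- jaw_bar (a point): centre of the jig's steel jaw bar (236 mm along y, 16 mm thick, top 53 mm above the table) behind the wells; open, its front face is 54 mm behind the well centres; the lever moves it towards the wells, 35 mm per rad, and a spring lets it yield against the flasks.
- well0 (a point): centre of the floor of well 0 of the jig: a rectangular well 82 mm long (along the jig's x) x 56 mm wide (y) and 14 mm deep, its floor 14 mm above the table; wells are 80 mm apart in a row along the jig's y. Takes one flask lengthwise. Axes as the jig's.
- well1 (a point): centre of the floor of well 1 of the jig: a rectangular well 82 mm long (along the jig's x) x 56 mm wide (y) and 14 mm deep, its floor 14 mm above the table; wells are 80 mm apart in a row along the jig's y. Takes one flask lengthwise. Axes as the jig's.
- well2 (a point): centre of the floor of well 2 of the jig: a rectangular well 82 mm long (along the jig's x) x 56 mm wide (y) and 14 mm deep, its floor 14 mm above the table; wells are 80 mm apart in a row along the jig's y. Takes one flask lengthwise. Axes as the jig's.
- lever (a joint): hand lever's angle in rad: 0 = home, upright (sprung); grows as its top is pushed away from the robot (jig's +x). A ratchet catches it at 0.33 (first notch), 0.63 (second), 0.93 (third): it clicks 0.02 to 0.04 rad beyond each, and when let go falls back onto the last notch passed. Stop at 1.08. Push: 5 to 12 N at the bar. It returns only while the release button is held down.
- lever_bar (a point): centre of the lever's T bar: a black horizontal round bar 22 mm thick and 94 mm long along the jig's y, 140 mm from the hinge, at the top of a 14 mm steel rod. Moves with the lever.
- lever_hinge (a point): the lever's hinge, 85 mm above the table; its axis runs along the jig's y.
- release (a joint): travel of the release button in m: 0 = up, 0.008 = fully down. It frees the lever from about 0.005; pressing takes about 2 to 6 N. Keep it down until the lever is home. It also dips by itself each time the ratchet clicks.
- release_top (a point): centre of the top of the round black release button (36 mm across, 17 mm proud of the lever housing's top), 85 mm in front of the lever's hinge; it is pressed straight down.
- bed: bed of the fixed sloped cooling rack: plate 120 mm (x) x 280 mm (y), origin at the centre of its upper face, z out of it, x uphill. Slopes 20 degrees down towards the robot, to a 12 mm high ledge (inner face x = -60 mm); cheeks 18 mm high at the ends (y = +-140 mm). Room for three flasks lengthwise up the slope, at y = -80, 0, 80 mm.
- dropper: clear dropper bottle, 110 mm high; not part of the job, to be left alone; origin at its underside
- dish: small green glass dish, 90 mm across; not part of the job, to be left alone; origin at its underside
- mixbowl: black rubber mixing bowl, 110 mm across; not part of the job, to be left alone; origin at its underside
- cast: plaster dental cast, 60 x 70 mm; not part of the job, to be left alone; origin at its underside
- brush: brush lying on the bench; not part of the job, to be left alone; origin at its underside
- jar: amber jar, 70 mm high; not part of the job, to be left alone; origin at its underside
- waxbox: flat cardboard wax box, 100 x 70 mm; not part of the job, to be left alone; origin at its underside

How it is judged:
By the outcome, as a careful person would: the job done as asked, in the order asked, and still so for the second after the job is handed in, with the robot touching nothing.
Of flask0, flask1, flask2, flask3 only 2 to 3 are there at a start; the rules pass over those that are not, and their reading is None.
At some moment in a run one of flask0, flask1, flask2, flask3 may be knocked a few centimetres aside while the robot is not near it.
Once in a run the grip may slacken for a moment while it holds something.
It also fails if it takes over 210 s, if anything falls off the work surface, if the arm or the gripper's body presses on something with over 40 N, if the wrist force passes 120 N, or if a joint passes its speed limit or range.

## Working session

There is one attempt and no reset: what is moved stays moved. The work goes in short steps, Python scripts to look and compute and a shell command to move; the robot and the scene stay as the last step left them, time stands still between calls to the robot, and variables do not carry over. Pictures are saved under pics/ and viewed, and the job is handed in when it is done.

```bash
mkdir -p pics; ls
python3 - <<'E'
from workcell import bot
import cv2,numpy as np
print(bot.get_obs())
for n in ["top","side","wrist"]:
    c=bot.camera(n); cv2.imwrite(f"pics/{n}0.png",c["img"][:,:,::-1]); print(n,c["intrinsics"],c["eye"],c["rotation"],c["shot"])
E
```

```text
pics
{'clock': 0.0, 'joint_pos': array([-1.25306484e+00,  2.41430407e-01,  3.71621071e-03,  1.33519412e+00,
       -3.25740569e-05,  1.57074609e+00]), 'joint_vel': array([-1.56102784e-03, -2.75322212e-05, -1.35268951e-03,  5.16490945e-04,
       -6.07619498e-04,  2.10765138e-04]), 'tau': array([ 9.37795921e-04, -3.72316790e+01,  2.52408350e+01,  1.69393880e-02,
        3.10802388e-04, -6.82482337e-06]), 'eef_pos': array([ 0.15601181, -0.47441188,  0.24940115]), 'tool_rot': array([ 9.87402829e-01,  1.58223063e-01, -1.83112598e-04, -1.04012619e-03]), 'ft_force': array([ 0.76570576, -0.03611956,  0.22641231]), 'ft_torque': array([ 0.02507995,  0.05783486, -0.01692837]), 'grip_width': 0.08541180338916077}
top [[362.66092303   0.         320.06425682]
 [  0.         362.66092303 205.61976757]
 [  0.           0.           1.        ]] [ 0.49445729 -0.00618341  1.04719624] [-0.69651287  0.7166626  -0.02971917  0.01952705] 1
side [[384.2627582    0.         314.73829789]
 [  0.         384.2627582  194.32866262]
 [  0.           0.           1.        ]] [0.13896054 0.99485462 0.82242743] [-0.18093794  0.8579888  -0.4714976   0.09384404] 2
wrist [[314.76165102   0.         314.26522704]
 [  0.         314.76165102 202.93422674]
 [  0.           0.           1.        ]] [ 0.2342983  -0.44952602  0.372914  ] [ 0.79950815 -0.57852495 -0.0955293   0.13026801] 3
```

View pics/top0.png

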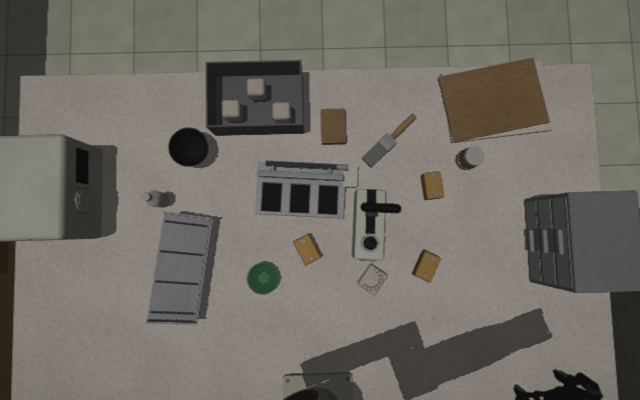

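View pics/side0.png

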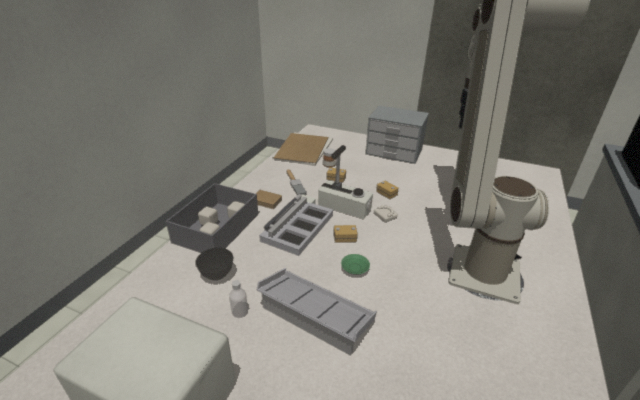

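View pics/wrist0.png

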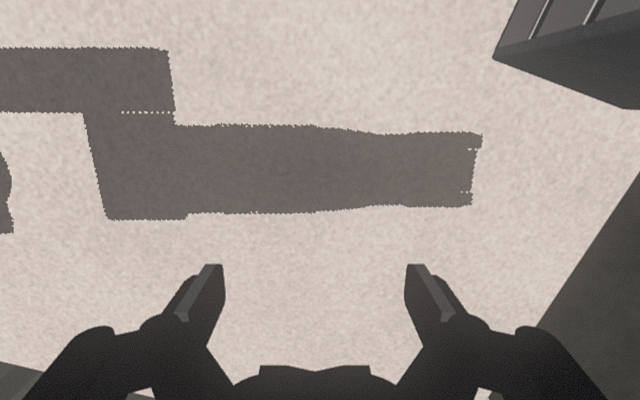

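```bash
cat > h.py <<'E'
from workcell import bot
import cv2,numpy as np
from scipy.spatial.transform import Rotation as R
def proj(c,P):
    P=np.atleast_2d(P); Rm=R.from_quat(c["rotation"]).as_matrix()
    q=(P-c["eye"])@Rm; uv=q@c["intrinsics"].T
    return uv[:,:2]/uv[:,2:]
def unproj(c,uv,z):
    uv=np.atleast_2d(uv).astype(float); Rm=R.from_quat(c["rotation"]).as_matrix()
    d=np.c_[uv,np.ones(len(uv))]@np.linalg.inv(c["intrinsics"]).T@Rm.T
    t=(z-c["eye"][2])/d[:,2]
    return c["eye"]+d*t[:,None]
def crop(c,name,u0,v0,u1,v1,s):
    im=cv2.resize(c["img"][v0:v1,u0:u1],None,fx=s,fy=s,interpolation=cv2.INTER_CUBIC)
    cv2.imwrite(f"pics/{name}.png",im[:,:,::-1])
E
python3 - <<'E'
from h import *
c=bot.camera("top")
crop(c,"tA",240,140,450,300,3.8)
crop(c,"tB",130,190,290,340,4)
for n in ["flask0","jig","jaw_bar","lever_bar","release_top","bed","cast","dish"]:
    for d in bot.trace(n,c)[:5]:
        m=d["region"].astype(np.uint8); r=cv2.minAreaRect(cv2.findNonZero(m))
        print(n,round(d["confidence"],2),np.round(d["rect"],1),np.round(r[0],1),np.round(r[1],1),round(r[2],1),"z0",np.round(unproj(c,r[0],0.04)[0],3))
c=bot.camera("side")
crop(c,"sA",240,120,420,260,4)
crop(c,"sB",240,250,400,360,4)
E
```

```text
flask0 0.93 [308.4 248.2  24.9  32.6] [306.9 248.8] [28.2 18.8] 63.4 z0 [0.446 0.018 0.04 ]
flask0 0.59 [425.4 266.6  30.1  32.1] [426.  265.4] [21.4 27.3] 23.2 z0 [ 0.391 -0.31   0.04 ]
flask0 0.55 [433.6 185.7  29.1  29.2] [432.2 185.1] [27.2 21. ] 82.2 z0 [ 0.613 -0.338  0.04 ]
jig 0.87 [327.1 212.3 144.9 100.4] [325.9 198.3] [151.1  83. ] 24.9 z0 [ 0.585 -0.039  0.04 ]
jaw_bar 0.77 [301.1 174.7  84.3  12.4] [301.  175.1] [84.3  8.3] 3.0 z0 [0.652 0.029 0.04 ]
lever_bar 0.59 [381.  206.6  45.2   8.8] [381. 207.] [10. 40.] 90.0 z0 [ 0.556 -0.192  0.04 ]
release_top 0.63 [372.6 243.4  10.8  14.9] [370.5 242.5] [13. 13.] 90.0 z0 [ 0.458 -0.158  0.04 ]
release_top 0.16 [328.9 211.7 144.1 101.2] [326.  198.3] [154.7  85.7] 24.9 z0 [ 0.585 -0.039  0.04 ]
bed 0.66 [389.  140.2  48.3  50.6] [390.3 138.3] [14.8 66.5] 45.0 z0 [ 0.75  -0.226  0.04 ]
bed 0.63 [180.8 267.4  63.6 111. ] [180.1 269.7] [ 51.1 112.4] 8.1 z0 [0.4   0.366 0.04 ]
cast 0.17 [380.8 208.4  44.1  12.3] [381.  207.7] [40.1 10.4] 2.5 z0 [ 0.554 -0.191  0.04 ]
dish 0.97 [264.3 282.7  30.8  31.2] [262.7 278.1] [30.9 30. ] 26.6 z0 [0.37  0.141 0.04 ]
dish 0.36 [328.6 212.1 149.9 103.4] [325.6 198.4] [153.9  85.6] 23.8 z0 [ 0.584 -0.038  0.04 ]
```

```bash
echo
```

```text
(no output)
```

View pics/tA.png

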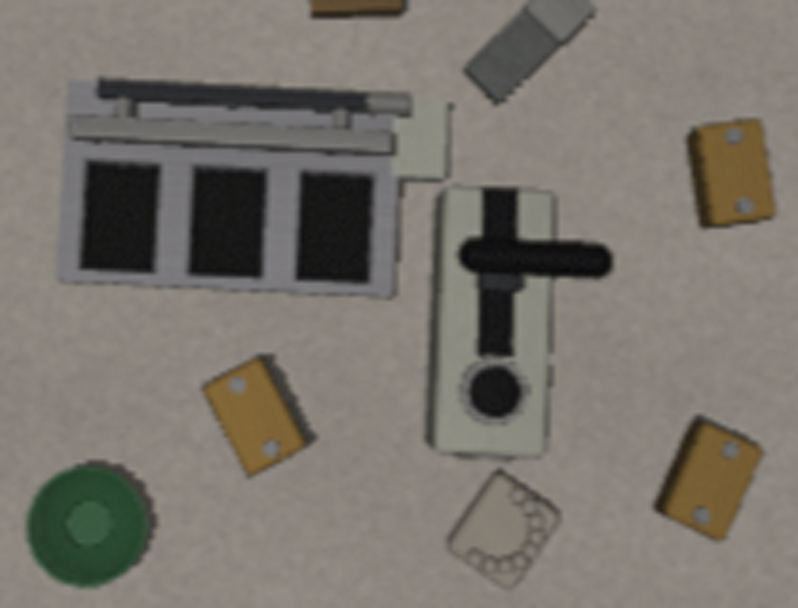

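View pics/tB.png

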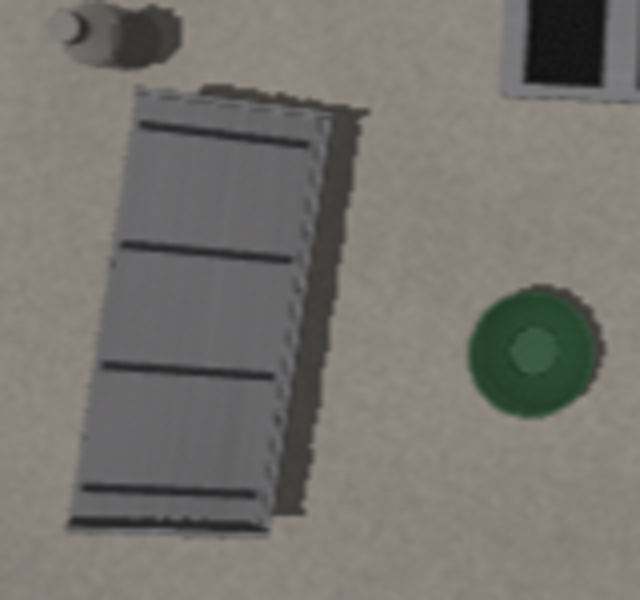

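View pics/sA.png

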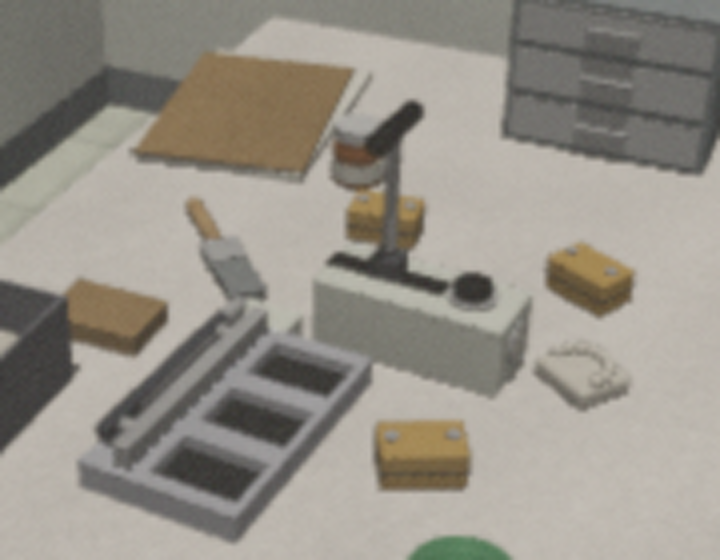

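View pics/sB.png

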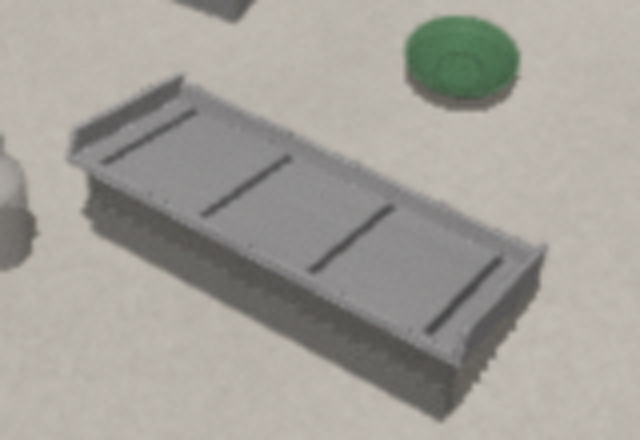

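```bash
cat > fit.py <<'E'
from h import *
from scipy.optimize import least_squares
c=bot.camera("top"); s=bot.camera("side")
# wells
w=[np.array([(83,160),(160,165),(155,272),(80,268)]),np.array([(194,165),(268,170),(264,278),(190,272)]),np.array([(303,170),(375,177),(369,283),(297,278)])]
pts=np.vstack(w)/3.8+[240,140]-0.5*(1-1/3.8)
mod=[]
for k in range(3):
    for dx,dy in [(41,28),(41,-28),(-41,-28),(-41,28)]: mod.append((dx/1e3,(80*(1-k)+dy)/1e3,.028))
mod=np.array(mod)
def T(p,m): return R.from_euler('z',p[2]).apply(m)+[p[0],p[1],0]
f=lambda p:(proj(c,T(p,mod))-pts).ravel()
r=least_squares(f,[.58,.03,0],loss='soft_l1'); print("jig",r.x.round(4),"deg",np.degrees(r.x[2]),"rms",np.sqrt(np.mean(f(r.x)**2)))
print(f(r.x).reshape(-1,2).round(1).tolist())
J=r.x
names={"well0?y+80":(0,.08,.014),"release":(-.065-.0,-.195,.092),"house":(-.065,-.195,.075)}
P=T(J,np.array(list(names.values())));print(P.round(3),proj(c,P).round(1))
# rack
tt=np.array([(141,125),(307,145),(122,244),(291,260),(103,366),(272,377),(84,488),(255,494)])/4+[130,190]-.375
ss=np.array([(102,162),(197,110),(203,214),(291,157),(310,271),(394,206),(428,333),(502,258)])/4+[240,250]-.375
def B(p):
    m=[]
    for y in (-.12,-.04,.04,.12): m+= [(p[4],y,0),(p[5],y,0)]
    return (R.from_euler('z',p[3])*R.from_euler('y',-20,degrees=True)).apply(np.array(m))+p[:3]
g=lambda p:np.r_[(proj(c,B(p))-tt).ravel(),(proj(s,B(p))-ss).ravel()]
r=least_squares(g,[.4,.37,.06,1.5,.06,-.06],loss='soft_l1');print("rack",r.x.round(4),np.degrees(r.x[3]),"rms",np.sqrt(np.mean(g(r.x)**2)));print(g(r.x).reshape(-1,2).round(1).tolist())
# flasks
for a,b in [((238,385),(271,449)),((735,136),(744,206)),((730,450),(701,516))]:
    q=unproj(c,np.array([a,b])/3.8+[240,140]-.37,.041);d=q[0]-q[1];print("flask",q.mean(0).round(4),"yaw",np.degrees(np.arctan2(d[1],d[0])),"boltdist",np.linalg.norm(d))
q=unproj(c,np.array([(470,252),(603,260)])/3.8+[240,140]-.37,.225);print("bar",q.round(3))
q=unproj(c,np.array([(495,391)])/3.8+[240,140]-.37,.092);print("button",q.round(3))
E
python3 fit.py
```

```text
jig [ 0.5889  0.0349 -0.0773] deg -4.426941478480292 rms 0.42088211443566764
[[0.8, -0.2], [0.3, -0.5], [0.0, 0.3], [-0.2, 0.3], [-0.1, -0.1], [0.2, -0.4], [-0.2, 0.1], [-0.6, 0.7], [-0.5, -0.0], [0.3, -0.9], [0.5, 0.1], [-0.4, 0.5]]
[[ 0.595  0.115  0.014]
 [ 0.509 -0.155  0.092]
 [ 0.509 -0.155  0.075]] [[271.9 196.9]
 [371.3 223.8]
 [370.3 224. ]]
rack [ 0.3612  0.0808 -0.0491  1.4119  0.3577  0.2501] 80.89643541430527 rms 0.22863022991683343
[[0.1, 0.1], [0.3, 0.2], [0.1, 0.2], [-0.1, 0.2], [-0.1, -0.0], [0.2, 0.1], [-0.2, 0.1], [-0.0, 0.4], [0.2, 0.2], [-0.3, 0.1], [-0.0, 0.2], [-0.2, -0.2], [0.2, 0.1], [-0.6, -0.2], [-0.2, -0.2], [-0.5, -0.0]]
flask [0.4447 0.0189 0.041 ] yaw 25.85463847544587 boltdist 0.0520604096374304
flask [ 0.6145 -0.3435  0.041 ] yaw 4.4038843870635045 boltdist 0.05228662546047823
flask [ 0.3871 -0.3144  0.041 ] yaw -26.66587484734173 boltdist 0.05237443524955994
bar [[ 0.548 -0.117  0.225]
 [ 0.541 -0.197  0.225]]
button [[ 0.46  -0.149  0.092]]
```

```bash
cat >> h.py <<'E'
def plan(target,yaw=None,tilt=None,quat=None):
    """rows needed: turn first, then shift in the turned tool frame"""
    o=bot.get_obs(); R0=R.from_quat(o["tool_rot"])
    if quat is None:
        # tool down with tool x at yaw (deg)
        quat=(R.from_euler('z',yaw,degrees=True)*R.from_euler('x',180,degrees=True))
    rv=(R0.inv()*quat).as_rotvec()/.15
    d=np.array(target)-o["eef_pos"]
    print("at",o["eef_pos"].round(4),"t",round(o["clock"],1),"F",o["ft_force"].round(1),"w",round(o["grip_width"],4))
    print(" turn units",rv.round(3),"| then shift units",(quat.inv().apply(d)/.025).round(3),"| unturned shift",(R0.inv().apply(d)/.025).round(3))
E
python3 -c "
from h import *
plan([.43,.01,.22],25.85)"
```

```text
at [ 0.1563 -0.475   0.2503] t 0.8 F [ 0.5  0.4 -0.4] w 0.0855
 turn units [ 0.    -0.    -0.889] | then shift units [ 18.312 -12.683   1.213] | unturned shift [ 16.463 -15.005   1.213]
```

```bash
python3 -m handwheel '[{"az":-0.89},{"dx":0.95,"dy":-0.65},{"dx":0.95,"dy":-0.65},{"dx":0.95,"dy":-0.65},{"dx":0.95,"dy":-0.65},{"dx":0.95,"dy":-0.65},{"dx":0.95,"dy":-0.65},{"dx":0.95,"dy":-0.65},{"dx":0.95,"dy":-0.65},{"dx":0.95,"dy":-0.65},{"dx":0.95,"dy":-0.65}]' 1
python3 -m handwheel '[{"dx":0.95,"dy":-0.65},{"dx":0.95,"dy":-0.65},{"dx":0.95,"dy":-0.65},{"dx":0.95,"dy":-0.65},{"dx":0.95,"dy":-0.65},{"dx":0.95,"dy":-0.65},{"dx":0.95,"dy":-0.65},{"dx":0.95,"dy":-0.65},{"dx":0.95,"dy":-0.65},{}]'
python3 -c "
from h import *
plan([.4447,.0189,.15],25.85)
c=bot.camera('wrist');crop(c,'w1',0,0,640,400,1.2)
print(proj(c,[[.4447,.0189,.041]]), [ (d['confidence'],d['rect']) for d in bot.trace('flask0',c)])
"
```

```text
at [ 0.1563 -0.475   0.2503] t 0.8 F [ 0.5  0.4 -0.4] w 0.0855
 turn units [ 0.    -0.    -0.889] | then shift units [ 18.996 -12.747   4.013] | unturned shift [ 17.133 -15.159   4.013]
[[-268.38075706 -463.67886944]] []invalid input
invalid input
```

View pics/w1.png

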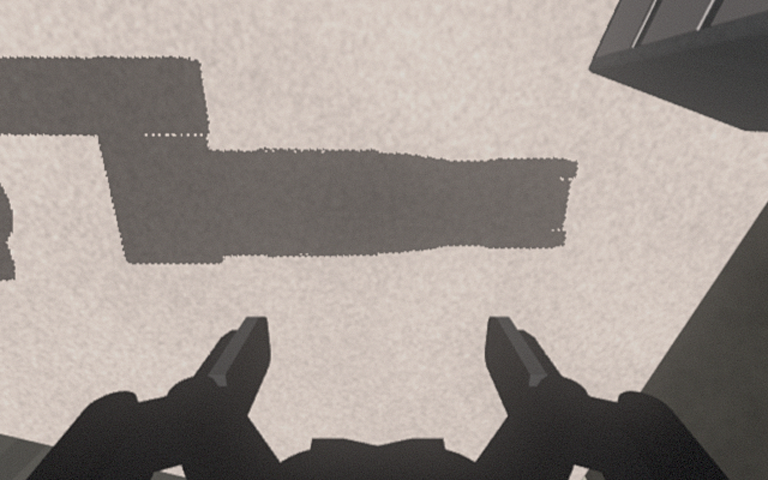

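```bash
python3 -m handwheel '[{"dx":0,"dy":0,"dz":0,"ax":0,"ay":0,"az":-0.89}]' 1
```

```text
clock: 0.95
eef_pos: [0.1563, -0.475, 0.2503]
tool_rot: [0.974, 0.225, 0.0, -0.0]
ft_force: [0.5, -0.5, 0.4]
grip_width: 0.0852
```

```bash
python3 -m handwheel '[{"dx":0.95,"dy":-0.65,"dz":0,"ax":0,"ay":0,"az":0},{"dx":0.95,"dy":-0.65,"dz":0,"ax":0,"ay":0,"az":0},{"dx":0.95,"dy":-0.65,"dz":0,"ax":0,"ay":0,"az":0},{"dx":0.95,"dy":-0.65,"dz":0,"ax":0,"ay":0,"az":0},{"dx":0.95,"dy":-0.65,"dz":0,"ax":0,"ay":0,"az":0},{"dx":0.95,"dy":-0.65,"dz":0,"ax":0,"ay":0,"az":0},{"dx":0.95,"dy":-0.65,"dz":0,"ax":0,"ay":0,"az":0},{"dx":0.95,"dy":-0.65,"dz":0,"ax":0,"ay":0,"az":0},{"dx":0.95,"dy":-0.65,"dz":0,"ax":0,"ay":0,"az":0},{"dx":0.95,"dy":-0.65,"dz":0,"ax":0,"ay":0,"az":0}]' 
python3 -m handwheel '[{"dx":0.95,"dy":-0.65,"dz":0,"ax":0,"ay":0,"az":0},{"dx":0.95,"dy":-0.65,"dz":0,"ax":0,"ay":0,"az":0},{"dx":0.95,"dy":-0.65,"dz":0,"ax":0,"ay":0,"az":0},{"dx":0.95,"dy":-0.65,"dz":0,"ax":0,"ay":0,"az":0},{"dx":0.95,"dy":-0.65,"dz":0,"ax":0,"ay":0,"az":0},{"dx":0.95,"dy":-0.65,"dz":0,"ax":0,"ay":0,"az":0},{"dx":0,"dy":0,"dz":0,"ax":0,"ay":0,"az":0}]'
python3 -c "
from h import *
plan([.4447,.0189,.15],25.85)
c=bot.camera('wrist');crop(c,'w2',0,0,640,400,1.2)
print(proj(c,[[.4447,.0189,.041]]), [ (d['confidence'],d['rect']) for d in bot.trace('flask0',c)])
"
```

```text
clock: 1.95
eef_pos: [0.2995, -0.2241, 0.2505]
tool_rot: [0.975, 0.224, 0.0, 0.0]
ft_force: [1.9, -0.2, -0.0]
grip_width: 0.0854
clock: 2.65
eef_pos: [0.3861, -0.0731, 0.2504]
tool_rot: [0.974, 0.226, 0.001, -0.0]
ft_force: [-1.4, -1.0, 1.3]
grip_width: 0.0852
at [ 0.3861 -0.0731  0.2504] t 2.6 F [-1.4 -1.   1.3] w 0.0852
 turn units [-0.001 -0.009  0.032] | then shift units [ 3.713 -2.292  4.016] | unturned shift [ 3.719 -2.274  4.022]
[[256.47118109  85.5597199 ]] [(0.82, [490.0, 256.8, 78.4, 67.8]), (0.79, [613.0, 101.2, 54.1, 75.7]), (0.63, [256.4, 86.9, 56.8, 81.6])]
```

View pics/w2.png

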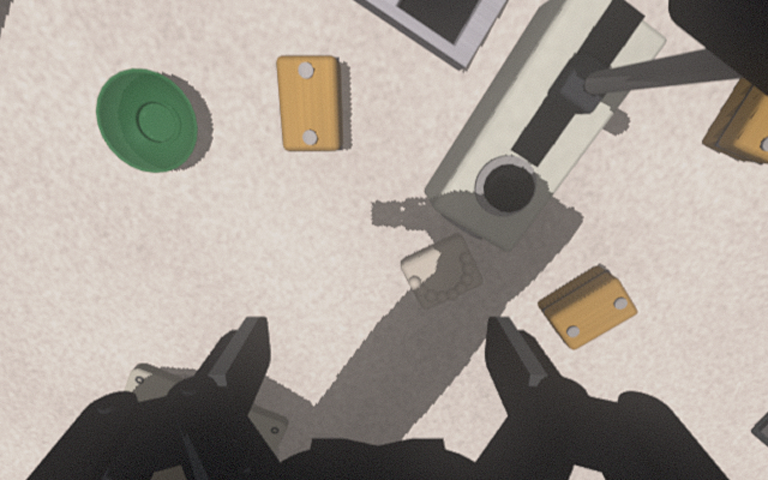

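```bash
python3 -c "
from h import *
c=bot.camera('wrist')
for a,b in [((306,70),(310,137)),((621,303),(573,331))]:
    q=unproj(c,np.array([a,b])/1.2,.042);d=q[0]-q[1];print(q.mean(0).round(4),np.degrees(np.arctan2(d[1],d[0])),np.linalg.norm(d))
print('button',unproj(c,np.array([[509,188]])/1.2,.092).round(4))
plan([.4447,.0189,.15],27)
"
```

```text
[0.4422 0.0158 0.042 ] 26.252681369939165 0.05180560629144719
[ 0.3843 -0.3179  0.042 ] -27.152427604642092 0.052230612375307385
button [[ 0.4563 -0.1507  0.092 ]]
at [ 0.3845 -0.0754  0.2503] t 2.8 F [-0.1 -0.1 -0.7] w 0.0852
 turn units [ 0.001  0.003 -0.131] | then shift units [ 3.857 -2.269  4.011] | unturned shift [ 3.814 -2.344  4.009]
```

```bash
python3 -m handwheel '[{"dx":0.75,"dy":-0.47,"dz":0.8,"ax":0,"ay":0,"az":0},{"dx":0.75,"dy":-0.47,"dz":0.8,"ax":0,"ay":0,"az":0},{"dx":0.75,"dy":-0.47,"dz":0.8,"ax":0,"ay":0,"az":0},{"dx":0.75,"dy":-0.47,"dz":0.8,"ax":0,"ay":0,"az":0},{"dx":0.7,"dy":-0.46,"dz":0.8,"ax":0,"ay":0,"az":0},{"dx":0,"dy":0,"dz":0,"ax":0,"ay":0,"az":0},{"dx":0,"dy":0,"dz":0,"ax":0,"ay":0,"az":0},{"dx":0,"dy":0,"dz":0,"ax":0,"ay":0,"az":0}]' 
python3 -c "
from h import *
plan([.4435,.0173,.036],26.2)
c=bot.camera('wrist');crop(c,'w3',0,0,640,400,1.2)
print(proj(c,[[.4435,.0173,.041]]), [ (d['confidence'],d['rect']) for d in bot.trace('flask0',c)])
"
```

```text
clock: 3.6
eef_pos: [0.4426, 0.0167, 0.1511]
tool_rot: [0.975, 0.223, 0.0, 0.0]
ft_force: [0.0, -0.4, 0.5]
grip_width: 0.0857
at [0.4426 0.0167 0.1511] t 3.6 F [ 0.  -0.4  0.5] w 0.0857
 turn units [ 0.004 -0.004 -0.051] | then shift units [ 0.045 -0.006  4.604] | unturned shift [ 0.042 -0.009  4.604]
[[313.30507188 205.86629618]] [(0.69, [309.9, 198.1, 61.5, 98.9]), (0.65, [426.2, 169.0, 427.5, 335.3]), (0.55, [599.8, 367.8, 66.1, 64.4])]
```

View pics/w3.png

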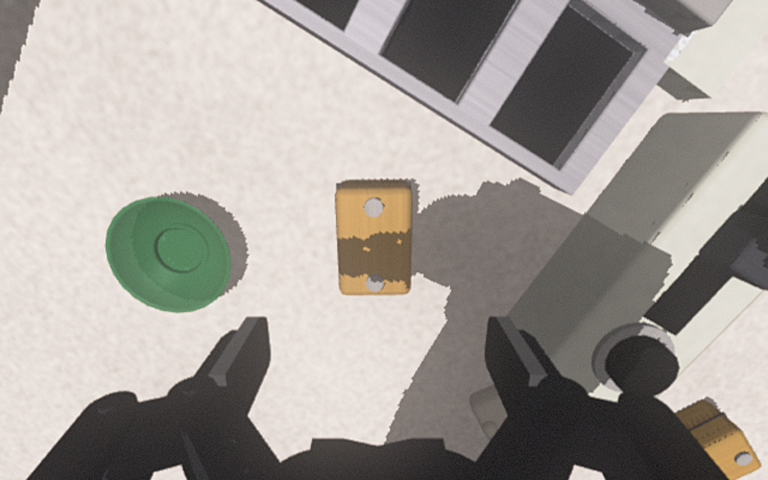

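```bash
python3 -m handwheel '[{"dx":0,"dy":0,"dz":0.8,"ax":0,"ay":0,"az":0},{"dx":0,"dy":0,"dz":0.8,"ax":0,"ay":0,"az":0},{"dx":0,"dy":0,"dz":0.8,"ax":0,"ay":0,"az":0},{"dx":0,"dy":0,"dz":0.8,"ax":0,"ay":0,"az":0},{"dx":0,"dy":0,"dz":0.7,"ax":0,"ay":0,"az":0},{"dx":0,"dy":0,"dz":0.7,"ax":0,"ay":0,"az":0},{"dx":0,"dy":0,"dz":0,"ax":0,"ay":0,"az":0},{"dx":0,"dy":0,"dz":0,"ax":0,"ay":0,"az":0}]' 
python3 -m handwheel '[{"dx":0,"dy":0,"dz":0,"ax":0,"ay":0,"az":0},{"dx":0,"dy":0,"dz":0,"ax":0,"ay":0,"az":0},{"dx":0,"dy":0,"dz":0,"ax":0,"ay":0,"az":0},{"dx":0,"dy":0,"dz":0,"ax":0,"ay":0,"az":0},{"dx":0,"dy":0,"dz":0,"ax":0,"ay":0,"az":0},{"dx":0,"dy":0,"dz":0,"ax":0,"ay":0,"az":0},{"dx":0,"dy":0,"dz":0,"ax":0,"ay":0,"az":0},{"dx":0,"dy":0,"dz":0,"ax":0,"ay":0,"az":0}]' -1
python3 -c "
from h import *
c=bot.camera('wrist');crop(c,'w4',160,100,480,400,2)
plan([.58,.0,.2],-4.4)
"
```

```text
clock: 4.5
eef_pos: [0.4427, 0.0173, 0.0359]
tool_rot: [0.975, 0.223, 0.0, 0.0]
ft_force: [1.3, -0.2, 0.2]
grip_width: 0.0855
clock: 5.3
eef_pos: [0.4433, 0.0181, 0.0366]
tool_rot: [0.975, 0.224, 0.001, -0.0]
ft_force: [-1.7, 0.9, 5.8]
grip_width: 0.0488
at [0.4433 0.0181 0.0366] t 5.3 F [-1.3  0.3  5.9] w 0.0482
 turn units [-3.000e-03 -1.500e-02  3.522e+00] | then shift units [ 5.505  0.302 -6.536] | unturned shift [ 4.618  3.037 -6.525]
```

View pics/w4.png

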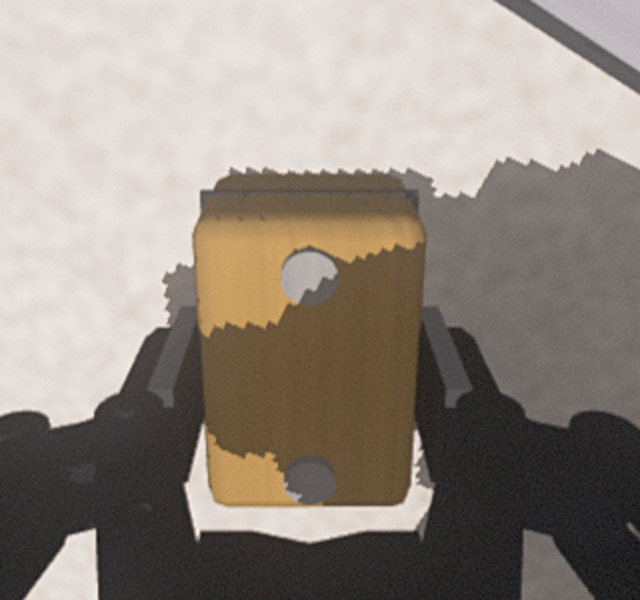

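```bash
python3 -c "
from h import *
c=bot.camera('wrist');o=bot.get_obs()
q=unproj(c,np.array([(310,276),(309,480)])/2+[160,100]-.25,o['eef_pos'][2]+.006)
for x in q: print((R.from_quat(o['tool_rot']).inv().apply(x-o['eef_pos'])*1e3).round(1))
"
python3 -m handwheel '[{"dx":0,"dy":0,"dz":-0.8,"ax":0,"ay":0,"az":0},{"dx":0,"dy":0,"dz":-0.8,"ax":0,"ay":0,"az":0},{"dx":0,"dy":0,"dz":-0.8,"ax":0,"ay":0,"az":0},{"dx":0,"dy":0,"dz":-0.8,"ax":0,"ay":0,"az":0},{"dx":0,"dy":0,"dz":-0.8,"ax":0,"ay":0,"az":0},{"dx":0,"dy":0,"dz":-0.8,"ax":0,"ay":0,"az":0.88},{"dx":0,"dy":0,"dz":0,"ax":0,"ay":0,"az":0.88},{"dx":0,"dy":0,"dz":0,"ax":0,"ay":0,"az":0.88},{"dx":0,"dy":0,"dz":0,"ax":0,"ay":0,"az":0.88},{"dx":0,"dy":0,"dz":0,"ax":0,"ay":0,"az":0}]'
python3 -c "
from h import *
plan([.51,.10,.155],-4.4)"
```

```text
[27.5  0.7 -5.9]
[-24.    0.5  -6.1]
clock: 6.4
eef_pos: [0.4405, -0.0139, 0.1551]
tool_rot: [1.0, -0.022, -0.001, -0.011]
ft_force: [-0.1, 0.5, -3.7]
grip_width: 0.0487
at [ 0.4405 -0.0139  0.1551] t 6.4 F [-0.1  0.5 -3.7] w 0.0487
 turn units [-0.144  0.013  0.216] | then shift units [ 2.422e+00 -4.756e+00  3.000e-03] | unturned shift [ 2.575 -4.674  0.1  ]
```

```bash
python3 -m handwheel '[{"dx":0,"dy":0,"dz":0,"ax":0,"ay":0,"az":0.1},{"dx":0,"dy":0,"dz":0,"ax":0,"ay":0,"az":0},{"dx":0,"dy":0,"dz":0,"ax":0,"ay":0,"az":0}]'
python3 -c "
from h import *
plan([.51,.10,.155],-4.4);print(bot.get_obs()['joint_pos'])
c=bot.camera('side');crop(c,'s2',200,60,440,260,3)"
```

```text
clock: 6.7
eef_pos: [0.4409, -0.0152, 0.1552]
tool_rot: [1.0, -0.025, -0.0, -0.013]
ft_force: [0.0, 0.4, -3.4]
grip_width: 0.0488
at [ 0.4409 -0.0152  0.1552] t 6.7 F [ 0.   0.4 -3.4] w 0.0488
 turn units [-0.176  0.01   0.176] | then shift units [ 2.401 -4.805  0.007] | unturned shift [ 2.527 -4.739  0.129]
[-0.05143344  0.19556198 -0.31309443  1.06335021  0.02641992  3.14060545]
```

View pics/s2.png

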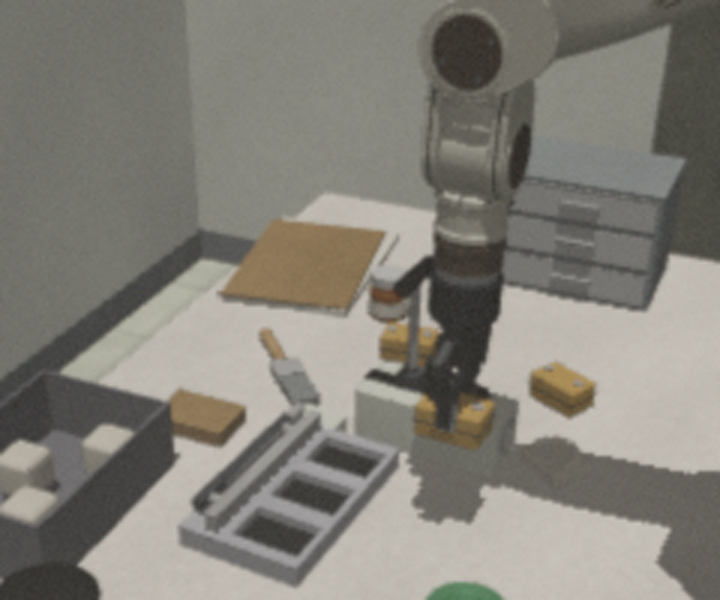

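```bash
python3 -m handwheel '[{"dx":0,"dy":0,"dz":0,"ax":-0.18,"ay":0,"az":-0.3},{"dx":0,"dy":-0.8,"dz":0,"ax":0,"ay":0,"az":0},{"dx":0,"dy":-0.8,"dz":0,"ax":0,"ay":0,"az":0},{"dx":0,"dy":-0.8,"dz":0,"ax":0,"ay":0,"az":0},{"dx":0,"dy":-0.8,"dz":0,"ax":0,"ay":0,"az":0},{"dx":0,"dy":-0.8,"dz":0,"ax":0,"ay":0,"az":0},{"dx":0,"dy":-0.7,"dz":0,"ax":0,"ay":0,"az":0},{"dx":0,"dy":0,"dz":0,"ax":0,"ay":0,"az":-0.9},{"dx":0,"dy":0,"dz":0,"ax":0,"ay":0,"az":-0.9},{"dx":0,"dy":0,"dz":0,"ax":0,"ay":0,"az":-0.9},{"dx":0,"dy":0,"dz":0,"ax":0,"ay":0,"az":-0.9},{"dx":0,"dy":0,"dz":0,"ax":0,"ay":0,"az":-0.9}]'
python3 -m handwheel '[{"dx":0,"dy":0,"dz":0,"ax":0,"ay":0,"az":-0.9},{"dx":0,"dy":0,"dz":0,"ax":0,"ay":0,"az":-0.9},{"dx":0,"dy":0,"dz":0,"ax":0,"ay":0,"az":-0.9},{"dx":0,"dy":0,"dz":0,"ax":0,"ay":0,"az":-0.9},{"dx":0,"dy":0,"dz":0,"ax":0,"ay":0,"az":-0.9},{"dx":0,"dy":0,"dz":0,"ax":0,"ay":0,"az":-0.9},{"dx":0,"dy":0,"dz":0,"ax":0,"ay":0,"az":-0.9},{"dx":0,"dy":0,"dz":0,"ax":0,"ay":0,"az":-0.9},{"dx":0,"dy":0,"dz":0,"ax":0,"ay":0,"az":-0.9},{"dx":0,"dy":0,"dz":0,"ax":0,"ay":0,"az":-0.9},{"dx":0,"dy":0,"dz":0,"ax":0,"ay":0,"az":-0.9},{"dx":0,"dy":0,"dz":0,"ax":0,"ay":0,"az":-0.9}]'
python3 -c "
from h import *
plan([.595,.1147,.155],175.6);print(bot.get_obs()['joint_pos'])"
```

```text
clock: 7.95
eef_pos: [0.4408, 0.0426, 0.1573]
tool_rot: [0.931, 0.365, 0.007, -0.022]
ft_force: [-0.9, -0.3, -3.8]
grip_width: 0.0487
clock: 9.15
eef_pos: [0.4408, 0.0426, 0.1573]
tool_rot: [0.377, 0.926, 0.021, -0.01]
ft_force: [-0.6, 0.1, -3.9]
grip_width: 0.049
at [0.4408 0.0426 0.1573] t 9.2 F [-0.6  0.1 -3.9] w 0.049
 turn units [ 0.278 -0.152 -4.644] | then shift units [-5.928  3.35   0.093] | unturned shift [-2.403  6.369  0.205]
[ 0.0664145   0.19594997 -0.306991    1.06831719  0.04651509  0.83987817]
```

```bash
python3 -m handwheel '[{"dx":0,"dy":0,"dz":0,"ax":0.046,"ay":-0.025,"az":-0.774},{"dx":0,"dy":0,"dz":0,"ax":0.046,"ay":-0.025,"az":-0.774},{"dx":0,"dy":0,"dz":0,"ax":0.046,"ay":-0.025,"az":-0.774},{"dx":0,"dy":0,"dz":0,"ax":0.046,"ay":-0.025,"az":-0.774},{"dx":0,"dy":0,"dz":0,"ax":0.046,"ay":-0.025,"az":-0.774},{"dx":0,"dy":0,"dz":0,"ax":0.046,"ay":-0.025,"az":-0.774}]'
python3 -c "
from h import *
plan([.65,.09,.2],175.6)"
```

```text
clock: 9.75
eef_pos: [0.4409, 0.0426, 0.1573]
tool_rot: [0.039, 0.999, 0.0, -0.0]
ft_force: [0.2, -0.0, -4.1]
grip_width: 0.0488
at [0.4409 0.0426 0.1573] t 9.8 F [ 0.2 -0.  -4.1] w 0.0488
 turn units [ 0.001 -0.002 -0.005] | then shift units [-8.195  2.532 -1.707] | unturned shift [-8.193  2.538 -1.709]
```

```bash
python3 -m handwheel '[{"dx":-0.9,"dy":0.28,"dz":-0.19,"ax":0,"ay":0,"az":0},{"dx":-0.9,"dy":0.28,"dz":-0.19,"ax":0,"ay":0,"az":0},{"dx":-0.9,"dy":0.28,"dz":-0.19,"ax":0,"ay":0,"az":0},{"dx":-0.9,"dy":0.28,"dz":-0.19,"ax":0,"ay":0,"az":0},{"dx":-0.9,"dy":0.28,"dz":-0.19,"ax":0,"ay":0,"az":0},{"dx":-0.9,"dy":0.28,"dz":-0.19,"ax":0,"ay":0,"az":0},{"dx":-0.9,"dy":0.28,"dz":-0.19,"ax":0,"ay":0,"az":0},{"dx":-0.9,"dy":0.28,"dz":-0.19,"ax":0,"ay":0,"az":0},{"dx":-0.9,"dy":0.28,"dz":-0.19,"ax":0,"ay":0,"az":0},{"dx":0,"dy":0,"dz":0,"ax":0,"ay":0,"az":0},{"dx":0,"dy":0,"dz":0,"ax":0,"ay":0,"az":0}]'
python3 -c "
from h import *
plan([.595,.1147,.155],175.6)
c=bot.camera('wrist');crop(c,'w5',0,0,640,400,1.25);print(c['eye'],c['rotation'])"
```

```text
clock: 10.85
eef_pos: [0.6476, 0.0887, 0.1989]
tool_rot: [0.041, 0.999, 0.0, -0.001]
ft_force: [-0.0, 0.1, -4.3]
grip_width: 0.0491
at [0.6476 0.0887 0.1989] t 10.8 F [-0.   0.1 -4.3] w 0.0491
 turn units [-0.    -0.015 -0.037] | then shift units [2.177 0.877 1.757] | unturned shift [2.178 0.865 1.762]
[0.5665409  0.09493485 0.32251515] [0.7261635  0.66864861 0.10831597 0.1177423 ]
```

View pics/w5.png

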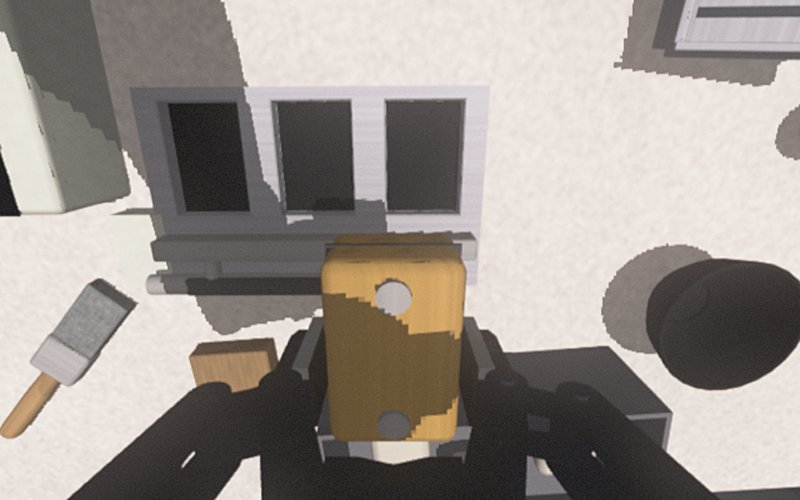

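```bash
python3 -c "
from h import *
c=bot.camera('wrist');crop(c,'w5z',120,60,400,190,2.85)"
```

```text
(no output)
```

View pics/w5z.png

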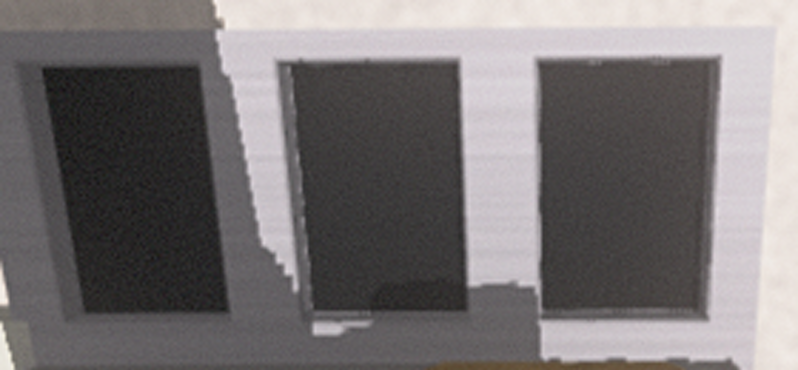

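```bash
cat > fw.py <<'E'
from h import *
from scipy.optimize import least_squares
c=bot.camera("wrist")
p=np.array([(18,63),(200,66),(230,316),(65,320),(277,60),(461,60),(468,318),(303,320),(538,58),(721,57),(709,320),(541,319)])/2.85+[120,60]-.32
mod=np.array([(dx,y+dy,.028) for y in (-.08,0,.08) for dx,dy in((-.041,-.028),(-.041,.028),(.041,.028),(.041,-.028))])
T=lambda q:R.from_euler('z',q[2]).apply(mod)+[q[0],q[1],0]
f=lambda q:(proj(c,T(q))-p).ravel()
r=least_squares(f,[.589,.035,-.077],loss='soft_l1');print(r.x.round(4),np.degrees(r.x[2]),f(r.x).reshape(-1,2).round(1).tolist())
m=R.from_euler('z',r.x[2]).apply([(0,.08,0),(0,0,0),(0,-.08,0)])+[r.x[0],r.x[1],0];print(m.round(4))
# flask in hand: bolts
o=bot.get_obs();q=unproj(c,np.array([(394,297),(394,424)])/1.25,o['eef_pos'][2]+.006)
print((R.from_quat(o['tool_rot']).inv().apply(q-o['eef_pos'])*1e3).round(1))
E
python3 fw.py
```

```text
[ 0.5871  0.0359 -0.0778] -4.45789991642875 [[-0.3, -0.8], [-0.2, -2.2], [0.4, 2.0], [-0.2, 0.8], [0.2, -0.2], [-0.3, -0.6], [0.5, 0.9], [-0.1, 0.4], [0.2, -0.0], [0.1, 0.0], [-0.3, -0.2], [0.0, 0.4]]
[[ 0.5933  0.1157  0.    ]
 [ 0.5871  0.0359  0.    ]
 [ 0.5809 -0.0438  0.    ]]
[[ 27.3   0.   -5.9]
 [-23.7   0.1  -6.1]]
```

```bash
python3 -c "
from h import *
plan([.5951,.1156,.10],175.54)"
```

```text
at [0.6468 0.0883 0.1995] t 11.0 F [ 0.5 -0.1 -3.8] w 0.0486
 turn units [-0.001 -0.015 -0.033] | then shift units [2.145 0.927 3.98 ] | unturned shift [2.141 0.917 3.985]
```

```bash
python3 -m handwheel '[{"dx":0.54,"dy":0.23,"dz":0,"ax":0,"ay":0,"az":-0.03},{"dx":0.54,"dy":0.23,"dz":0.7,"ax":0,"ay":0,"az":0},{"dx":0.53,"dy":0.23,"dz":0.8,"ax":0,"ay":0,"az":0},{"dx":0.53,"dy":0.23,"dz":0.8,"ax":0,"ay":0,"az":0},{"dx":0,"dy":0,"dz":0.8,"ax":0,"ay":0,"az":0},{"dx":0,"dy":0,"dz":0.4,"ax":0,"ay":0,"az":0},{"dx":0,"dy":0,"dz":0,"ax":0,"ay":0,"az":0},{"dx":0,"dy":0,"dz":0,"ax":0,"ay":0,"az":0}]'
python3 -c "
from h import *
for i in range(3): plan([.5951,.1156,.0505],175.54); bot.camera('top')
c=bot.camera('wrist');crop(c,'w6',0,0,640,400,1.25)
c=bot.camera('side');crop(c,'s6',200,160,360,260,4)"
```

```text
clock: 11.8
eef_pos: [0.5968, 0.1155, 0.1133]
tool_rot: [0.039, 0.999, 0.0, 0.0]
ft_force: [-0.3, -0.4, -3.6]
grip_width: 0.0489
at [0.5968 0.1155 0.1133] t 11.8 F [-0.3 -0.4 -3.6] w 0.0489
 turn units [ 0.003  0.004 -0.005] | then shift units [ 6.60e-02 -1.00e-03  2.51e+00] | unturned shift [ 6.80e-02 -2.00e-03  2.51e+00]
at [0.5972 0.1156 0.1137] t 11.8 F [-0.3 -0.2 -3.7] w 0.049
 turn units [ 0.005  0.011 -0.005] | then shift units [ 0.085 -0.007  2.528] | unturned shift [ 0.089 -0.009  2.528]
at [0.5974 0.1156 0.1139] t 11.9 F [ 0.   1.  -3.1] w 0.0484
 turn units [ 0.006  0.014 -0.005] | then shift units [ 0.093 -0.008  2.536] | unturned shift [ 0.098 -0.011  2.536]
```

View pics/w6.png

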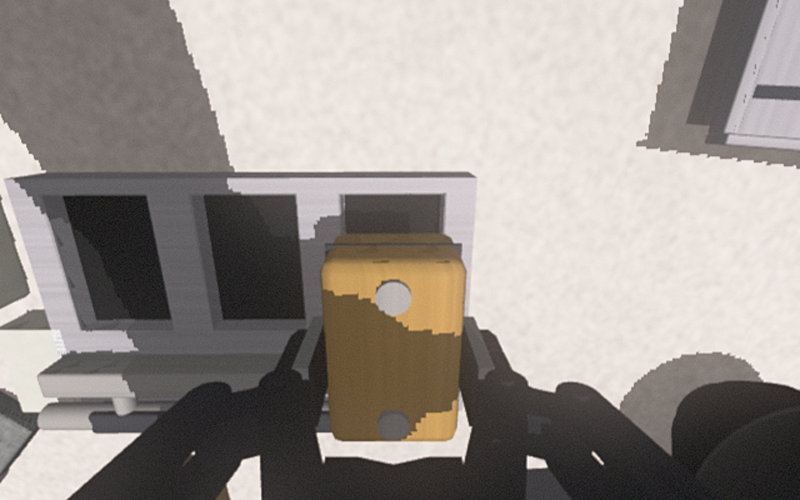

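View pics/s6.png

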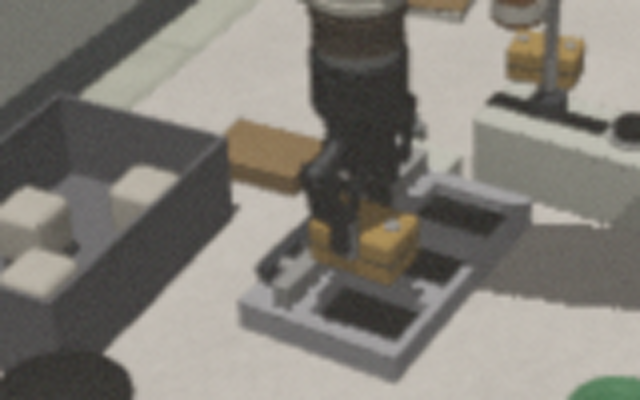

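```bash
python3 -c "
from h import *
c=bot.camera('wrist');o=bot.get_obs();Ri=R.from_quat(o['tool_rot']).inv()
crop(c,'w6z',260,140,390,220,6)
print(o['eef_pos'],(Ri.apply(unproj(c,np.array([(343,193.5),(446,194)])/1.25,.028)-o['eef_pos'])*1e3).round(1))
print((Ri.apply(unproj(c,np.array([(62,196),(153,195),(204,194),(298,194)])/1.25,.028)-o['eef_pos'])*1e3).round(1))
print((Ri.apply(unproj(c,np.array([(394,297),(394,424)])/1.25,o['eef_pos'][2]+.006)-o['eef_pos'])*1e3).round(1))
"
```

```text
[0.59686623 0.1156439  0.11326316] [[ 45.1 -26.9  85.2]
 [ 44.8  27.9  85.2]]
[[  43.8 -176.8   85.1]
 [  44.3 -128.2   85.1]
 [  44.9 -101.    85.2]
 [  44.8  -50.9   85.2]]
[[ 27.   -0.   -6. ]
 [-24.4   0.   -6. ]]
```

View pics/w6z.png

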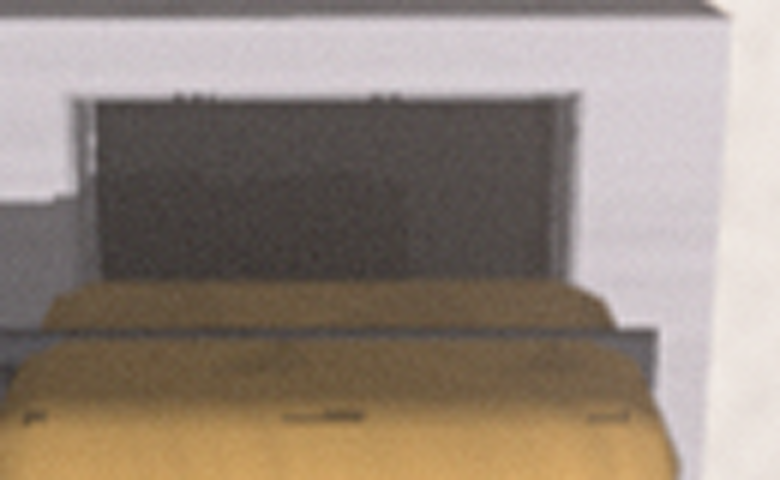

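```bash
python3 -m handwheel '[{"dx":0.085,"dy":0.015,"dz":0.3,"ax":0,"ay":0,"az":0},{"dx":0,"dy":0,"dz":0.5,"ax":0,"ay":0,"az":0},{"dx":0,"dy":0,"dz":0.5,"ax":0,"ay":0,"az":0},{"dx":0,"dy":0,"dz":0.4,"ax":0,"ay":0,"az":0},{"dx":0,"dy":0,"dz":0.3,"ax":0,"ay":0,"az":0},{"dx":0,"dy":0,"dz":0,"ax":0,"ay":0,"az":0},{"dx":0,"dy":0,"dz":0,"ax":0,"ay":0,"az":0}]'
python3 -m handwheel '[{"dx":0,"dy":0,"dz":0.2,"ax":0,"ay":0,"az":0},{"dx":0,"dy":0,"dz":0.2,"ax":0,"ay":0,"az":0},{"dx":0,"dy":0,"dz":0,"ax":0,"ay":0,"az":0},{"dx":0,"dy":0,"dz":0,"ax":0,"ay":0,"az":0}]'
python3 -c "
from h import *
plan([.5951,.1156,.0505],175.54)
c=bot.camera('wrist');crop(c,'w7',0,0,640,400,1.25)"
```

```text
clock: 12.8
eef_pos: [0.5942, 0.1162, 0.0622]
tool_rot: [0.039, 0.999, 0.0, -0.0]
ft_force: [0.8, -0.1, -3.3]
grip_width: 0.0488
clock: 13.2
eef_pos: [0.594, 0.1162, 0.0523]
tool_rot: [0.039, 0.999, 0.0, -0.0]
ft_force: [0.6, 1.1, -3.7]
grip_width: 0.0487
at [0.594  0.1162 0.0523] t 13.2 F [ 0.6  1.1 -3.7] w 0.0487
 turn units [ 0.    -0.006 -0.003] | then shift units [-0.046 -0.019  0.073] | unturned shift [-0.046 -0.019  0.073]
```

View pics/w7.png

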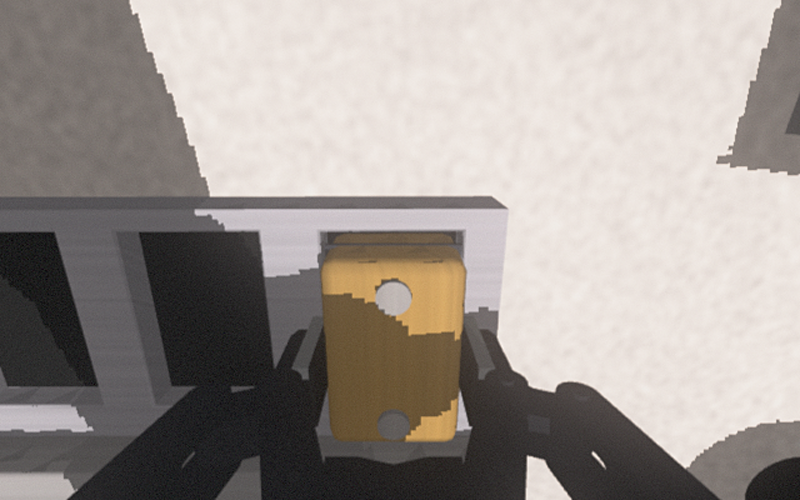

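```bash
python3 -m handwheel '[{"dx":0,"dy":0,"dz":0.06,"ax":0,"ay":0,"az":0},{"dx":0,"dy":0,"dz":0,"ax":0,"ay":0,"az":0},{"dx":0,"dy":0,"dz":0,"ax":0,"ay":0,"az":0}]'
python3 -m handwheel '[{"dx":0,"dy":0,"dz":0,"ax":0,"ay":0,"az":0},{"dx":0,"dy":0,"dz":0,"ax":0,"ay":0,"az":0},{"dx":0,"dy":0,"dz":0,"ax":0,"ay":0,"az":0},{"dx":0,"dy":0,"dz":0,"ax":0,"ay":0,"az":0}]' 0.5
python3 -m handwheel '[{"dx":0,"dy":0,"dz":-0.5,"ax":0,"ay":0,"az":0},{"dx":0,"dy":0,"dz":-0.8,"ax":0,"ay":0,"az":0},{"dx":0,"dy":0,"dz":-1,"ax":0,"ay":0,"az":0},{"dx":0,"dy":0,"dz":-1,"ax":0,"ay":0,"az":0},{"dx":0,"dy":0,"dz":-1,"ax":0,"ay":0,"az":0},{"dx":0,"dy":0,"dz":-1,"ax":0,"ay":0,"az":0},{"dx":0,"dy":0,"dz":-1,"ax":0,"ay":0,"az":0},{"dx":0,"dy":0,"dz":-1,"ax":0,"ay":0,"az":0},{"dx":0,"dy":0,"dz":-1,"ax":0,"ay":0,"az":0},{"dx":0,"dy":0,"dz":-1,"ax":0,"ay":0,"az":0}]'
python3 -c "
from h import *
c=bot.camera('wrist');crop(c,'w8',0,0,640,400,1.25)
c=bot.camera('top');crop(c,'t8',220,140,470,310,3.2)
print([(d['confidence'],d['rect']) for d in bot.trace('flask0',c)])
plan([.58,-.12,.33],175.54)"
```

```text
clock: 13.55
eef_pos: [0.5942, 0.1162, 0.051]
tool_rot: [0.039, 0.999, 0.0, -0.0]
ft_force: [-0.1, 0.6, -3.8]
grip_width: 0.0489
clock: 13.95
eef_pos: [0.5946, 0.1163, 0.0515]
tool_rot: [0.039, 0.999, 0.0, 0.0]
ft_force: [-0.2, -0.2, 0.6]
grip_width: 0.0639
clock: 14.95
eef_pos: [0.594, 0.1161, 0.2858]
tool_rot: [0.039, 0.999, 0.0, 0.0]
ft_force: [-0.4, 0.2, 0.3]
grip_width: 0.0642
[(0.83, [433.8, 185.1, 26.9, 28.2]), (0.76, [426.4, 267.6, 28.9, 34.3]), (0.59, [273.5, 199.4, 19.0, 24.7])]
at [0.5953 0.1164 0.2866] t 15.1 F [-0.2 -0.1 -0.2] w 0.0638
 turn units [ 0.012  0.034 -0.003] | then shift units [-0.126 -9.474 -1.735] | unturned shift [-0.138 -9.471 -1.751]
```

View pics/t8.png

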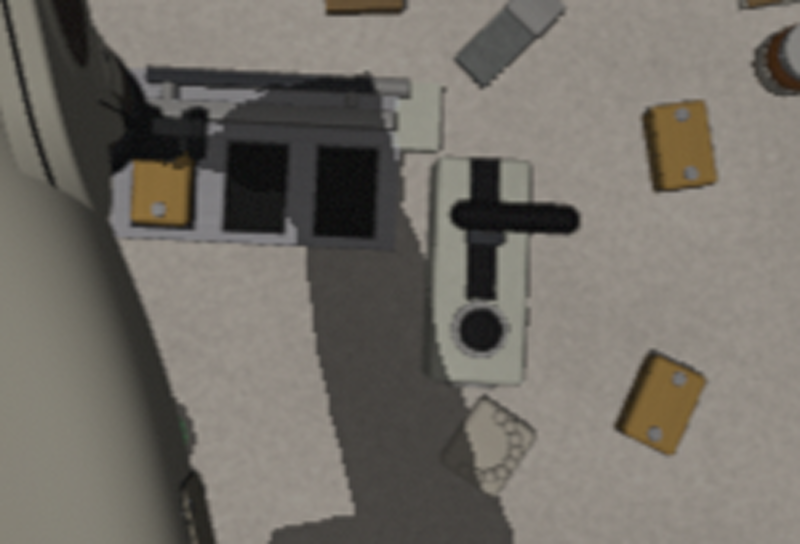

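View pics/w8.png

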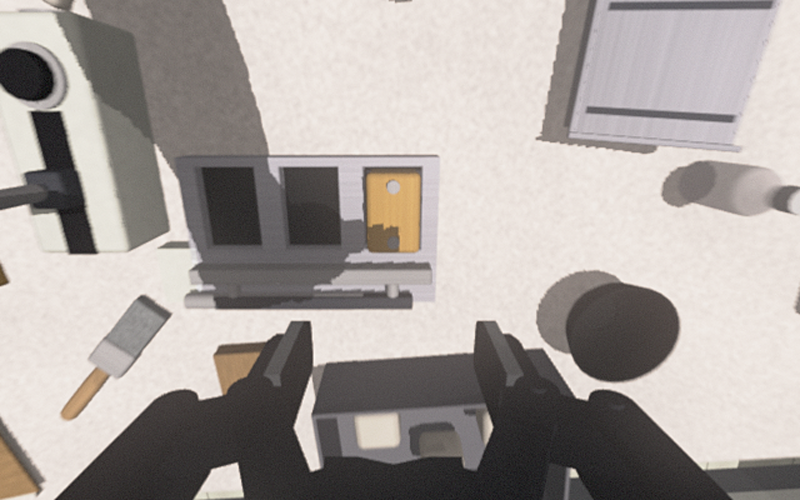

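```bash
python3 -c "
from h import *
plan([.6135,-.345,.31],184.4)"
```

```text
at [0.5953 0.1164 0.2866] t 15.1 F [-0.2 -0.1 -0.2] w 0.0638
 turn units [ 0.009  0.035 -1.034] | then shift units [  0.69  -18.457  -0.935] | unturned shift [ -2.173 -18.34   -0.955]
```

```bash
python3 -m handwheel '[{"dx":0,"dy":0,"dz":-0.95,"ax":0,"ay":0,"az":0},{"dx":-0.11,"dy":-0.92,"dz":0,"ax":0,"ay":0,"az":0},{"dx":-0.11,"dy":-0.92,"dz":0,"ax":0,"ay":0,"az":0},{"dx":-0.11,"dy":-0.92,"dz":0,"ax":0,"ay":0,"az":0},{"dx":-0.11,"dy":-0.92,"dz":0,"ax":0,"ay":0,"az":0},{"dx":-0.11,"dy":-0.92,"dz":0,"ax":0,"ay":0,"az":0},{"dx":-0.11,"dy":-0.92,"dz":0,"ax":0,"ay":0,"az":0},{"dx":-0.11,"dy":-0.92,"dz":0,"ax":0,"ay":0,"az":0},{"dx":-0.11,"dy":-0.92,"dz":0,"ax":0,"ay":0,"az":0},{"dx":-0.11,"dy":-0.92,"dz":0,"ax":0,"ay":0,"az":0},{"dx":-0.11,"dy":-0.92,"dz":0,"ax":0,"ay":0,"az":0},{"dx":-0.11,"dy":-0.92,"dz":0,"ax":0,"ay":0,"az":0}]' 1
python3 -m handwheel '[{"dx":-0.11,"dy":-0.92,"dz":0,"ax":0,"ay":0,"az":0},{"dx":-0.11,"dy":-0.92,"dz":0,"ax":0,"ay":0,"az":0},{"dx":-0.11,"dy":-0.92,"dz":0,"ax":0,"ay":0,"az":0},{"dx":-0.11,"dy":-0.92,"dz":0,"ax":0,"ay":0,"az":0},{"dx":-0.11,"dy":-0.92,"dz":0,"ax":0,"ay":0,"az":0},{"dx":-0.11,"dy":-0.92,"dz":0,"ax":0,"ay":0,"az":0},{"dx":-0.11,"dy":-0.92,"dz":0,"ax":0,"ay":0,"az":0},{"dx":-0.11,"dy":-0.92,"dz":0,"ax":0,"ay":0,"az":-0.51},{"dx":0,"dy":0,"dz":0,"ax":0,"ay":0,"az":-0.51},{"dx":0,"dy":0,"dz":0,"ax":0,"ay":0,"az":0},{"dx":0,"dy":0,"dz":0,"ax":0,"ay":0,"az":0}]'
python3 -c "
from h import *
plan([.6135,-.345,.20],184.4)
c=bot.camera('wrist');crop(c,'w9',0,0,640,400,1.25)"
```

```text
clock: 16.3
eef_pos: [0.604, -0.1392, 0.3059]
tool_rot: [0.039, 0.999, 0.0, -0.001]
ft_force: [0.6, 0.1, 0.3]
grip_width: 0.0858
clock: 17.4
eef_pos: [0.612, -0.3232, 0.3062]
tool_rot: [-0.037, 0.999, 0.001, -0.001]
ft_force: [0.6, 0.4, -0.4]
grip_width: 0.0857
at [ 0.612  -0.3232  0.3062] t 17.4 F [ 0.6  0.4 -0.4] w 0.0857
 turn units [ 0.009 -0.013 -0.023] | then shift units [ 0.006 -0.872  4.248] | unturned shift [-0.005 -0.878  4.247]
```

View pics/w9.png

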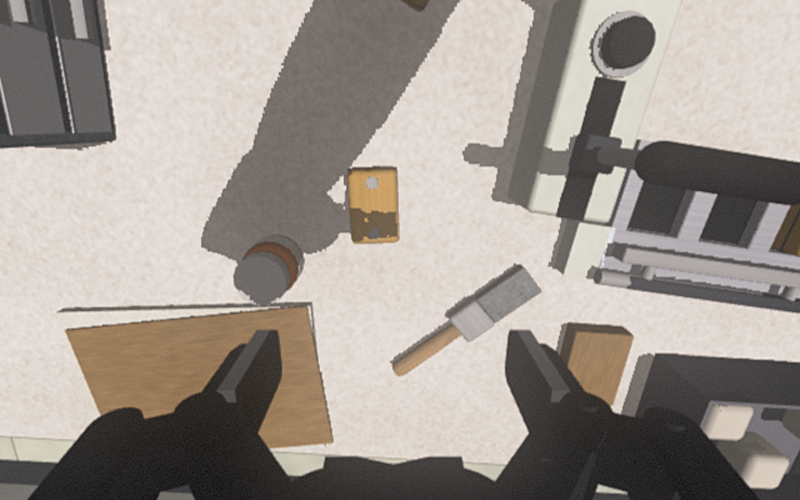

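```bash
python3 -c "
from h import *
c=bot.camera('wrist')
q=unproj(c,np.array([(372,183),(375,234)])/1.25,.042);d=q[0]-q[1];print(q.mean(0).round(4),np.degrees(np.arctan2(d[1],d[0])),np.linalg.norm(d))
t=bot.camera('top')
print(unproj(t,[(475,155)],.07),unproj(c,np.array([(262,272)])/1.25,.07))
for d in bot.trace('jar',t)[:2]: print(d['confidence'],d['rect'],unproj(t,[d['rect'][:2]],.035))
"
```

```text
[ 0.6145 -0.3424  0.042 ] -173.33989246376817 0.051929733639569035
[[ 0.68968997 -0.45030207  0.07      ]] [[ 0.67906158 -0.44683769  0.07      ]]
0.68 [465.6, 152.7, 22.8, 12.6] [[ 0.70399555 -0.43973084  0.035     ]]
0.6 [301.7, 174.8, 84.2, 10.4] [[0.65318739 0.02731674 0.035     ]]
```

```bash
python3 -m handwheel '[{"dx":-0.04,"dy":-0.8,"dz":0.7,"ax":0,"ay":0,"az":-0.15},{"dx":0,"dy":0,"dz":0.9,"ax":0,"ay":0,"az":0},{"dx":0,"dy":0,"dz":0.9,"ax":0,"ay":0,"az":0},{"dx":0,"dy":0,"dz":0.9,"ax":0,"ay":0,"az":0},{"dx":0,"dy":0,"dz":0.9,"ax":0,"ay":0,"az":0},{"dx":0,"dy":0,"dz":0.9,"ax":0,"ay":0,"az":0},{"dx":0,"dy":0,"dz":0.9,"ax":0,"ay":0,"az":0},{"dx":0,"dy":0,"dz":0,"ax":0,"ay":0,"az":0},{"dx":0,"dy":0,"dz":0,"ax":0,"ay":0,"az":0}]'
python3 -c "
from h import *
plan([.6145,-.343,.037],185.7)
c=bot.camera('wrist');crop(c,'w10',0,0,640,400,1.25)"
```

```text
clock: 18.5
eef_pos: [0.6146, -0.343, 0.1548]
tool_rot: [-0.049, 0.999, 0.0, -0.001]
ft_force: [0.7, -0.6, 1.0]
grip_width: 0.0852
at [ 0.6146 -0.343   0.1548] t 18.5 F [ 0.7 -0.6  1. ] w 0.0852
 turn units [ 0.005 -0.007 -0.013] | then shift units [ 4.000e-03 -1.000e-03  4.711e+00] | unturned shift [-1.000e-03 -4.000e-03  4.711e+00]
```

View pics/w10.png

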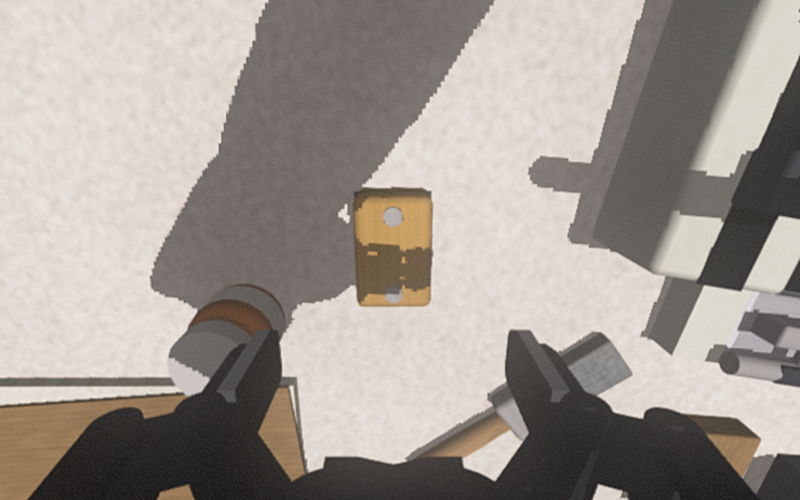

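```bash
python3 -m handwheel '[{"dx":0,"dy":0,"dz":0.8,"ax":0,"ay":0,"az":0},{"dx":0,"dy":0,"dz":0.8,"ax":0,"ay":0,"az":0},{"dx":0,"dy":0,"dz":0.8,"ax":0,"ay":0,"az":0},{"dx":0,"dy":0,"dz":0.8,"ax":0,"ay":0,"az":0},{"dx":0,"dy":0,"dz":0.8,"ax":0,"ay":0,"az":0},{"dx":0,"dy":0,"dz":0.7,"ax":0,"ay":0,"az":0},{"dx":0,"dy":0,"dz":0,"ax":0,"ay":0,"az":0},{"dx":0,"dy":0,"dz":0,"ax":0,"ay":0,"az":0}]' 0.7
python3 -m handwheel '[{"dx":0,"dy":0,"dz":0,"ax":0,"ay":0,"az":0},{"dx":0,"dy":0,"dz":0,"ax":0,"ay":0,"az":0},{"dx":0,"dy":0,"dz":0,"ax":0,"ay":0,"az":0},{"dx":0,"dy":0,"dz":0,"ax":0,"ay":0,"az":0},{"dx":0,"dy":0,"dz":0,"ax":0,"ay":0,"az":0},{"dx":0,"dy":0,"dz":0,"ax":0,"ay":0,"az":0},{"dx":0,"dy":0,"dz":0,"ax":0,"ay":0,"az":0}]' -1
python3 -m handwheel '[{"dx":0,"dy":0,"dz":-0.5,"ax":0,"ay":0,"az":0},{"dx":0,"dy":0,"dz":-1,"ax":0,"ay":0,"az":0},{"dx":0,"dy":0,"dz":-1,"ax":0,"ay":0,"az":0},{"dx":0,"dy":0,"dz":-1,"ax":0,"ay":0,"az":0},{"dx":0,"dy":0,"dz":-1,"ax":0,"ay":0,"az":0},{"dx":0,"dy":0,"dz":-1,"ax":0,"ay":0,"az":0},{"dx":0,"dy":0,"dz":-1,"ax":0,"ay":0,"az":0},{"dx":0,"dy":0,"dz":-1,"ax":0,"ay":0,"az":0},{"dx":0,"dy":0,"dz":-1,"ax":0,"ay":0,"az":0},{"dx":0,"dy":0,"dz":-1,"ax":0,"ay":0,"az":0},{"dx":0,"dy":0,"dz":-1,"ax":0,"ay":0,"az":0},{"dx":0,"dy":0,"dz":-1,"ax":0,"ay":0,"az":0}]'
python3 -c "
from h import *
c=bot.camera('wrist');crop(c,'w11',0,0,640,400,1.25)
plan([.64,.0,.32],175.54)"
```

```text
clock: 19.35
eef_pos: [0.6155, -0.3438, 0.0387]
tool_rot: [-0.049, 0.999, -0.0, 0.001]
ft_force: [0.4, -0.2, 0.3]
grip_width: 0.0727
clock: 20.05
eef_pos: [0.6161, -0.3441, 0.0398]
tool_rot: [-0.049, 0.999, -0.001, 0.002]
ft_force: [0.2, 1.0, 5.7]
grip_width: 0.0487
clock: 21.25
eef_pos: [0.614, -0.3432, 0.3256]
tool_rot: [-0.049, 0.999, 0.0, -0.001]
ft_force: [0.5, -0.3, -2.6]
grip_width: 0.049
at [ 0.6147 -0.3436  0.3307] t 21.3 F [-1.4  1.   1.5] w 0.0487
 turn units [-0.019  0.031  1.167] | then shift units [ 0.061 13.78   0.426] | unturned shift [-2.338 13.581  0.392]
```

View pics/w11.png

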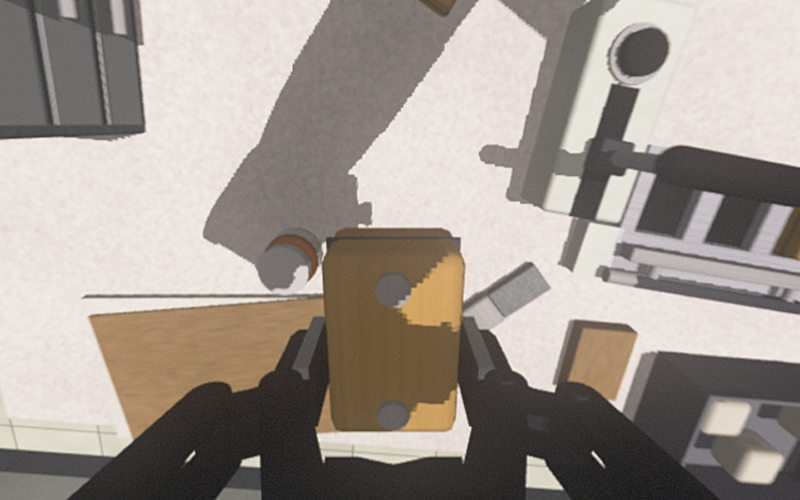

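```bash
python3 -c "
from h import *
c=bot.camera('wrist');o=bot.get_obs();Ri=R.from_quat(o['tool_rot']).inv()
for h in(.002,.004): print((Ri.apply(unproj(c,np.array([(393.5,291),(393.5,414)])/1.25,o['eef_pos'][2]+h)-o['eef_pos'])*1e3).round(1))
plan([.5871,.0359,.31],175.54)"
```

```text
[[ 27.7   0.2  -2.2]
 [-23.6   0.2  -1.9]]
[[ 28.6   0.2  -4.2]
 [-21.8   0.2  -3.9]]
at [ 0.6154 -0.3439  0.3291] t 21.4 F [ 0.9 -0.6 -2.3] w 0.0488
 turn units [-0.023  0.038  1.167] | then shift units [ 2.311 15.058  0.765] | unturned shift [-0.343 15.234  0.706]
```

```bash
python3 -m handwheel '[{"dx":-0.02,"dy":0.9,"dz":0,"ax":0,"ay":0,"az":0},{"dx":-0.02,"dy":0.9,"dz":0,"ax":0,"ay":0,"az":0},{"dx":-0.02,"dy":0.9,"dz":0,"ax":0,"ay":0,"az":0},{"dx":-0.02,"dy":0.9,"dz":0,"ax":0,"ay":0,"az":0},{"dx":-0.02,"dy":0.9,"dz":0,"ax":0,"ay":0,"az":0},{"dx":-0.02,"dy":0.9,"dz":0,"ax":0,"ay":0,"az":0},{"dx":-0.02,"dy":0.9,"dz":0,"ax":0,"ay":0,"az":0},{"dx":-0.02,"dy":0.9,"dz":0,"ax":0,"ay":0,"az":0},{"dx":-0.02,"dy":0.9,"dz":0,"ax":0,"ay":0,"az":0},{"dx":-0.02,"dy":0.9,"dz":0,"ax":0,"ay":0,"az":0},{"dx":-0.02,"dy":0.9,"dz":0,"ax":0,"ay":0,"az":0}]'
python3 -m handwheel '[{"dx":-0.02,"dy":0.9,"dz":0,"ax":0,"ay":0,"az":0},{"dx":-0.02,"dy":0.9,"dz":0,"ax":0,"ay":0,"az":0},{"dx":-0.02,"dy":0.9,"dz":0,"ax":0,"ay":0,"az":0},{"dx":-0.02,"dy":0.9,"dz":0,"ax":0,"ay":0,"az":0},{"dx":-0.02,"dy":0.9,"dz":0,"ax":0,"ay":0,"az":0},{"dx":-0.02,"dy":0.8,"dz":0,"ax":0,"ay":0,"az":0},{"dx":0,"dy":0,"dz":0,"ax":0,"ay":0,"az":0.58},{"dx":0,"dy":0,"dz":0,"ax":0,"ay":0,"az":0.58},{"dx":0,"dy":0,"dz":0,"ax":0,"ay":0,"az":0}]'
python3 -c "
from h import *
plan([.589,.0359,.125],175.54)"
```

```text
clock: 22.45
eef_pos: [0.595, -0.0956, 0.3227]
tool_rot: [-0.049, 0.999, 0.0, -0.002]
ft_force: [-0.3, -0.1, -3.3]
grip_width: 0.0488
clock: 23.35
eef_pos: [0.5853, 0.0358, 0.3229]
tool_rot: [0.038, 0.999, -0.0, -0.002]
ft_force: [0.7, 1.0, -3.4]
grip_width: 0.0487
at [0.5853 0.0358 0.3229] t 23.4 F [ 0.7  1.  -3.4] w 0.0487
 turn units [-0.002 -0.023  0.012] | then shift units [-0.146  0.015  7.918] | unturned shift [-0.173  0.018  7.917]
```

```bash
python3 -m handwheel '[{"dx":-0.15,"dy":0,"dz":0.9,"ax":0,"ay":0,"az":0},{"dx":0,"dy":0,"dz":0.9,"ax":0,"ay":0,"az":0},{"dx":0,"dy":0,"dz":0.9,"ax":0,"ay":0,"az":0},{"dx":0,"dy":0,"dz":0.9,"ax":0,"ay":0,"az":0},{"dx":0,"dy":0,"dz":0.9,"ax":0,"ay":0,"az":0},{"dx":0,"dy":0,"dz":0.9,"ax":0,"ay":0,"az":0},{"dx":0,"dy":0,"dz":0.9,"ax":0,"ay":0,"az":0},{"dx":0,"dy":0,"dz":0.9,"ax":0,"ay":0,"az":0},{"dx":0,"dy":0,"dz":0.7,"ax":0,"ay":0,"az":0},{"dx":0,"dy":0,"dz":0,"ax":0,"ay":0,"az":0},{"dx":0,"dy":0,"dz":0,"ax":0,"ay":0,"az":0}]'
python3 -c "
from h import *
plan([.589,.0359,.054],175.54)
c=bot.camera('wrist');crop(c,'w12',0,0,640,400,1.25);crop(c,'w12z',240,130,400,220,5)"
```

```text
clock: 24.45
eef_pos: [0.5892, 0.0351, 0.1266]
tool_rot: [0.038, 0.999, -0.0, -0.001]
ft_force: [0.3, -0.9, -1.8]
grip_width: 0.0489
at [0.5892 0.0351 0.1266] t 24.4 F [ 0.3 -0.9 -1.8] w 0.0489
 turn units [-0.001 -0.015  0.013] | then shift units [0.011 0.031 2.905] | unturned shift [0.005 0.031 2.905]
```

View pics/w12.png

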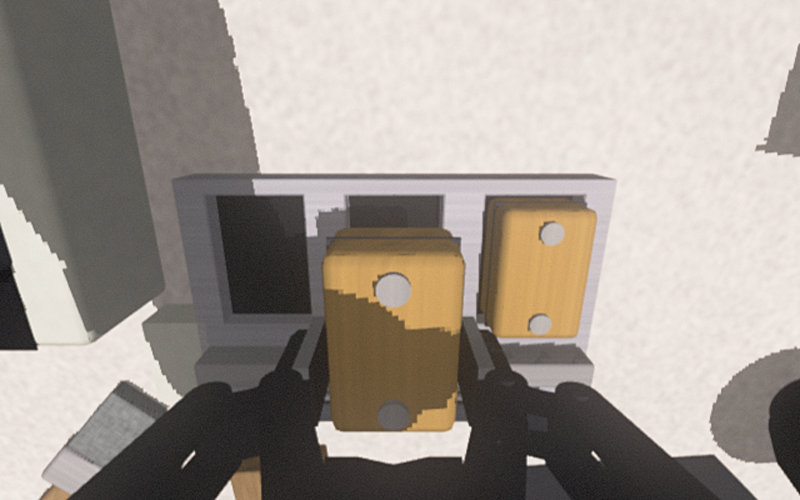

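View pics/w12z.png

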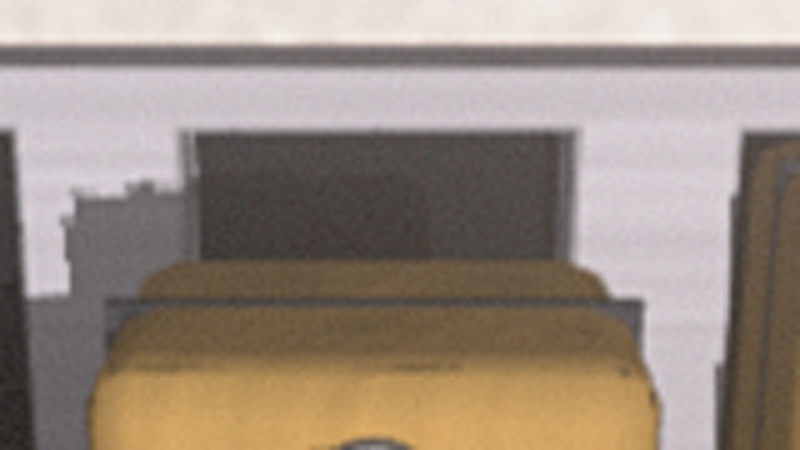

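```bash
python3 -c "
from h import *
c=bot.camera('wrist');o=bot.get_obs();Ri=R.from_quat(o['tool_rot']).inv()
print(o['eef_pos'],(Ri.apply(unproj(c,np.array([(182,129),(577,129)])/5+[240,130]-.4,.028)-o['eef_pos'])*1e3).round(1))
print((Ri.apply(unproj(c,np.array([(393,290),(393,414)])/1.25,o['eef_pos'][2]+.002)-o['eef_pos'])*1e3).round(1))
"
```

```text
[0.59061777 0.0352431  0.12829894] [[ 43.  -27.8 100.2]
 [ 43.   28.4 100.2]]
[[ 28.7  -0.5  -2. ]
 [-21.9  -0.5  -2. ]]
```

```bash
python3 -m handwheel '[{"dx":-0.02,"dy":0.02,"dz":0.5,"ax":0,"ay":0,"az":0},{"dx":0,"dy":0,"dz":0.6,"ax":0,"ay":0,"az":0},{"dx":0,"dy":0,"dz":0.6,"ax":0,"ay":0,"az":0},{"dx":0,"dy":0,"dz":0.5,"ax":0,"ay":0,"az":0},{"dx":0,"dy":0,"dz":0.3,"ax":0,"ay":0,"az":0},{"dx":0,"dy":0,"dz":0,"ax":0,"ay":0,"az":0},{"dx":0,"dy":0,"dz":0,"ax":0,"ay":0,"az":0}]'
python3 -m handwheel '[{"dx":0,"dy":0,"dz":0.2,"ax":0,"ay":0,"az":0},{"dx":0,"dy":0,"dz":0.15,"ax":0,"ay":0,"az":0},{"dx":0,"dy":0,"dz":0,"ax":0,"ay":0,"az":0},{"dx":0,"dy":0,"dz":0,"ax":0,"ay":0,"az":0}]'
python3 -c "
from h import *
plan([.589,.0359,.054],175.54)
c=bot.camera('wrist');crop(c,'w13',0,0,640,400,1.25)"
```

```text
clock: 25.25
eef_pos: [0.5907, 0.0358, 0.0649]
tool_rot: [0.038, 0.999, 0.0, -0.0]
ft_force: [0.1, -0.0, -3.8]
grip_width: 0.0485
clock: 25.65
eef_pos: [0.5904, 0.0358, 0.0559]
tool_rot: [0.038, 0.999, 0.0, -0.0]
ft_force: [-0.1, -0.6, -3.3]
grip_width: 0.0488
at [0.5904 0.0358 0.0559] t 25.6 F [-0.1 -0.6 -3.3] w 0.0488
 turn units [ 0.001 -0.004  0.007] | then shift units [0.055 0.    0.077] | unturned shift [0.055 0.    0.077]
```

View pics/w13.png

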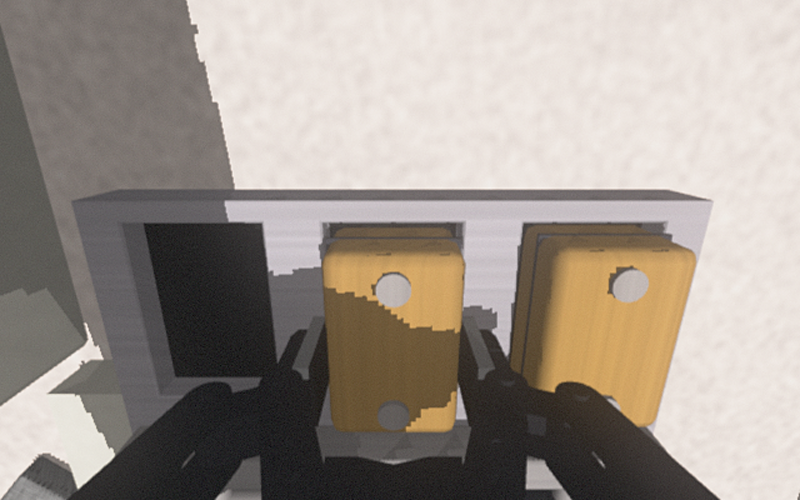

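Entered freely; lower a touch, release, rise.

```bash
python3 -m handwheel '[{"dx":0,"dy":0,"dz":0.08,"ax":0,"ay":0,"az":0},{"dx":0,"dy":0,"dz":0,"ax":0,"ay":0,"az":0},{"dx":0,"dy":0,"dz":0,"ax":0,"ay":0,"az":0}]'
python3 -m handwheel '[{"dx":0,"dy":0,"dz":0,"ax":0,"ay":0,"az":0},{"dx":0,"dy":0,"dz":0,"ax":0,"ay":0,"az":0},{"dx":0,"dy":0,"dz":0,"ax":0,"ay":0,"az":0},{"dx":0,"dy":0,"dz":0,"ax":0,"ay":0,"az":0}]' 0.45
python3 -m handwheel '[{"dx":0,"dy":0,"dz":-0.5,"ax":0,"ay":0,"az":0},{"dx":0,"dy":0,"dz":-0.8,"ax":0,"ay":0,"az":0},{"dx":0,"dy":0,"dz":-1,"ax":0,"ay":0,"az":0},{"dx":0,"dy":0,"dz":-1,"ax":0,"ay":0,"az":0},{"dx":0,"dy":0,"dz":-1,"ax":0,"ay":0,"az":0},{"dx":0,"dy":0,"dz":-1,"ax":0,"ay":0,"az":0},{"dx":0,"dy":0,"dz":-1,"ax":0,"ay":0,"az":0},{"dx":0,"dy":0,"dz":-1,"ax":0,"ay":0,"az":0},{"dx":0,"dy":0,"dz":-1,"ax":0,"ay":0,"az":0},{"dx":0,"dy":0,"dz":-1,"ax":0,"ay":0,"az":0}]'
python3 -m handwheel '[{"dx":0,"dy":0,"dz":-0.9,"ax":0,"ay":0,"az":0},{"dx":0,"dy":0,"dz":0,"ax":0,"ay":0,"az":0}]' 1
python3 -c "
from h import *
c=bot.camera('wrist');crop(c,'w14',0,0,640,400,1.25)
c=bot.camera('top');crop(c,'t14',220,140,470,310,3.2)
print([(d['confidence'],d['rect']) for d in bot.trace('flask0',c)])
plan([.3855,-.316,.30],153)"
```

```text
clock: 26.0
eef_pos: [0.5904, 0.0358, 0.054]
tool_rot: [0.038, 0.999, 0.0, -0.0]
ft_force: [-0.2, -0.8, -3.9]
grip_width: 0.0485
clock: 26.4
eef_pos: [0.5908, 0.0358, 0.0544]
tool_rot: [0.038, 0.999, 0.0, 0.0]
ft_force: [0.7, -0.3, 0.5]
grip_width: 0.0618
clock: 27.4
eef_pos: [0.5903, 0.0357, 0.2888]
tool_rot: [0.038, 0.999, 0.0, 0.0]
ft_force: [0.2, 0.6, -0.6]
grip_width: 0.0617
clock: 27.6
eef_pos: [0.5919, 0.0358, 0.3141]
tool_rot: [0.038, 0.999, 0.001, 0.004]
ft_force: [0.5, 0.8, 0.5]
grip_width: 0.0853
[(0.79, [425.2, 267.9, 25.4, 29.9]), (0.2, [373.0, 280.0, 29.4, 26.7])]
at [0.5902 0.0358 0.3087] t 27.8 F [-1.1  0.5 -0.2] w 0.0856
 turn units [-0.    -0.006  2.631] | then shift units [  0.908 -16.254   0.348] | unturned shift [  7.086 -14.656   0.352]
```

View pics/w14.png

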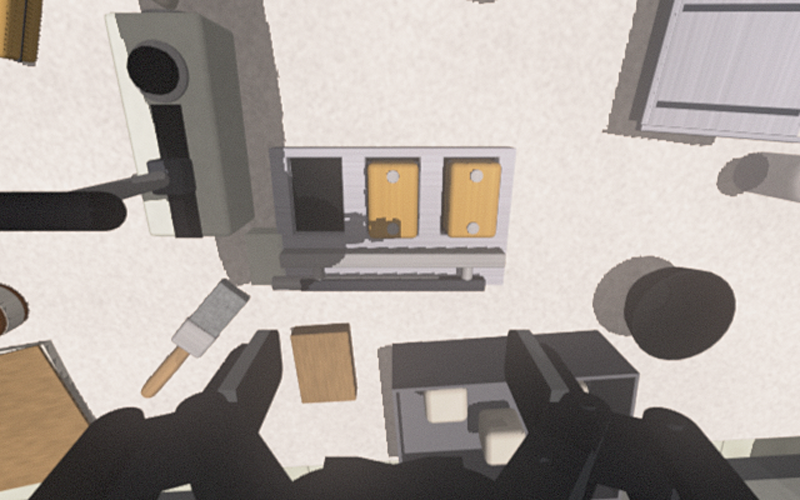

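View pics/t14.png

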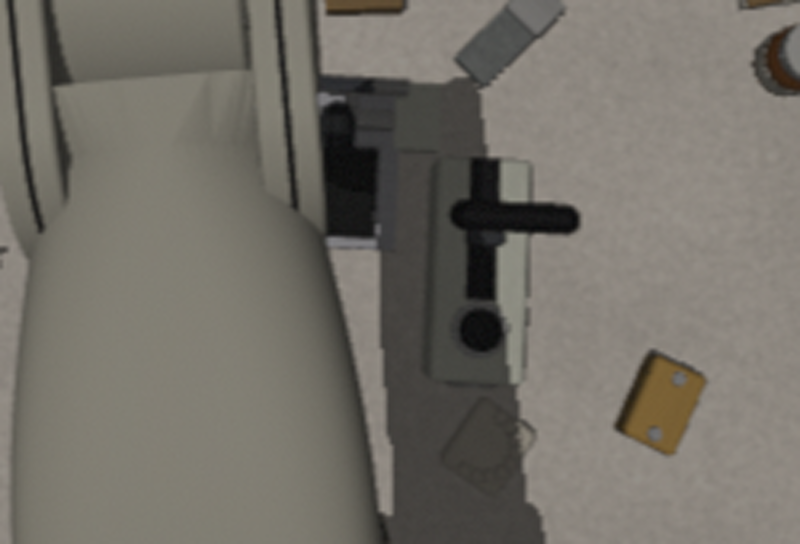

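```bash
python3 -m handwheel '[{"dx":0.39,"dy":-0.82,"dz":0,"ax":0,"ay":0,"az":0},{"dx":0.39,"dy":-0.82,"dz":0,"ax":0,"ay":0,"az":0},{"dx":0.39,"dy":-0.82,"dz":0,"ax":0,"ay":0,"az":0},{"dx":0.39,"dy":-0.82,"dz":0,"ax":0,"ay":0,"az":0},{"dx":0.39,"dy":-0.82,"dz":0,"ax":0,"ay":0,"az":0},{"dx":0.39,"dy":-0.82,"dz":0,"ax":0,"ay":0,"az":0},{"dx":0.39,"dy":-0.82,"dz":0,"ax":0,"ay":0,"az":0},{"dx":0.39,"dy":-0.82,"dz":0,"ax":0,"ay":0,"az":0},{"dx":0.39,"dy":-0.82,"dz":0,"ax":0,"ay":0,"az":0},{"dx":0.39,"dy":-0.82,"dz":0,"ax":0,"ay":0,"az":0},{"dx":0.39,"dy":-0.82,"dz":0,"ax":0,"ay":0,"az":0}]'
python3 -m handwheel '[{"dx":0.39,"dy":-0.82,"dz":0,"ax":0,"ay":0,"az":0},{"dx":0.39,"dy":-0.82,"dz":0,"ax":0,"ay":0,"az":0},{"dx":0.39,"dy":-0.82,"dz":0,"ax":0,"ay":0,"az":0},{"dx":0.39,"dy":-0.82,"dz":0,"ax":0,"ay":0,"az":0},{"dx":0.39,"dy":-0.82,"dz":0,"ax":0,"ay":0,"az":0},{"dx":0.39,"dy":-0.82,"dz":0,"ax":0,"ay":0,"az":0},{"dx":0.39,"dy":-0.82,"dz":0,"ax":0,"ay":0,"az":0},{"dx":0,"dy":0,"dz":0,"ax":0,"ay":0,"az":0.88},{"dx":0,"dy":0,"dz":0,"ax":0,"ay":0,"az":0.88},{"dx":0,"dy":0,"dz":0,"ax":0,"ay":0,"az":0.88},{"dx":0,"dy":0,"dz":0,"ax":0,"ay":0,"az":0},{"dx":0,"dy":0,"dz":0,"ax":0,"ay":0,"az":0}]'
python3 -c "
from h import *
plan([.3855,-.316,.15],153)
c=bot.camera('wrist');crop(c,'w15',0,0,640,400,1.25)"
```

```text
clock: 28.85
eef_pos: [0.465, -0.1813, 0.3074]
tool_rot: [0.038, 0.999, 0.001, -0.002]
ft_force: [0.4, 0.1, 0.1]
grip_width: 0.0854
clock: 30.05
eef_pos: [0.3868, -0.3183, 0.308]
tool_rot: [0.233, 0.973, 0.001, -0.001]
ft_force: [0.4, 0.0, 0.1]
grip_width: 0.0854
at [ 0.3868 -0.3183  0.308 ] t 30.1 F [0.4 0.  0.1] w 0.0854
 turn units [ 0.003 -0.017  0.008] | then shift units [0.091 0.059 6.319] | unturned shift [0.074 0.057 6.32 ]
```

View pics/w15.png

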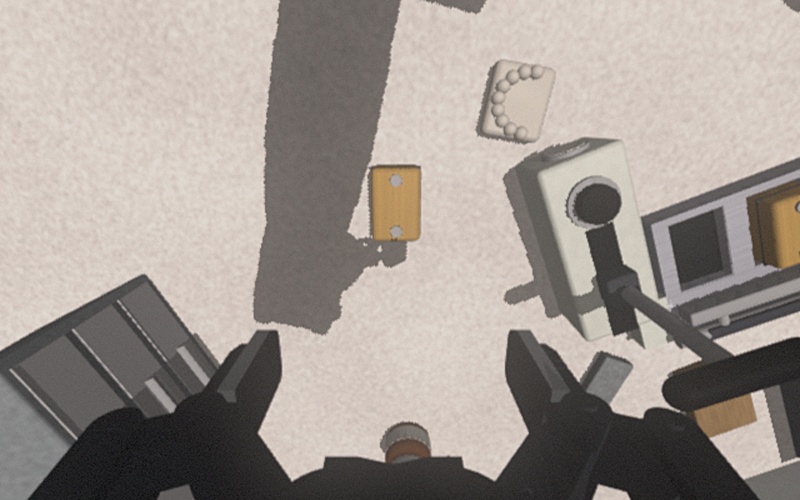

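```bash
python3 -c "
from h import *
c=bot.camera('wrist')
q=unproj(c,np.array([(396,181),(396,231.5)])/1.25,.042);d=q[0]-q[1];print(q.mean(0).round(4),np.degrees(np.arctan2(d[1],d[0])),np.linalg.norm(d))
plan(q.mean(0)*[1,1,0]+[0,0,.037],153)
"
```

```text
[ 0.3875 -0.3154  0.042 ] 153.19226610251332 0.05139986888914041
at [ 0.3871 -0.3185  0.3084] t 30.1 F [-0.4 -0.   0.4] w 0.0854
 turn units [ 0.001 -0.011  0.003] | then shift units [ 0.042  0.118 10.858] | unturned shift [ 0.025  0.116 10.858]
```

```bash
python3 -m handwheel '[{"dx":0.04,"dy":0.11,"dz":0.9,"ax":0,"ay":0,"az":0},{"dx":0,"dy":0,"dz":1,"ax":0,"ay":0,"az":0},{"dx":0,"dy":0,"dz":1,"ax":0,"ay":0,"az":0},{"dx":0,"dy":0,"dz":1,"ax":0,"ay":0,"az":0},{"dx":0,"dy":0,"dz":1,"ax":0,"ay":0,"az":0},{"dx":0,"dy":0,"dz":1,"ax":0,"ay":0,"az":0},{"dx":0,"dy":0,"dz":0.8,"ax":0,"ay":0,"az":0},{"dx":0,"dy":0,"dz":0,"ax":0,"ay":0,"az":0},{"dx":0,"dy":0,"dz":0,"ax":0,"ay":0,"az":0}]' 0.8
python3 -c "
from h import *
c=bot.camera('wrist');crop(c,'w16',0,0,640,400,1.25)
plan([.3875,-.3154,.038],153)
"
```

```text
clock: 31.05
eef_pos: [0.3875, -0.3157, 0.1416]
tool_rot: [0.234, 0.972, 0.0, -0.001]
ft_force: [0.3, -0.3, 1.1]
grip_width: 0.0769
at [ 0.3881 -0.3162  0.1424] t 31.1 F [-0.1 -0.3  0.4] w 0.0765
 turn units [-0.002  0.005 -0.006] | then shift units [0.035 0.016 4.175] | unturned shift [0.038 0.018 4.175]
```

View pics/w16.png

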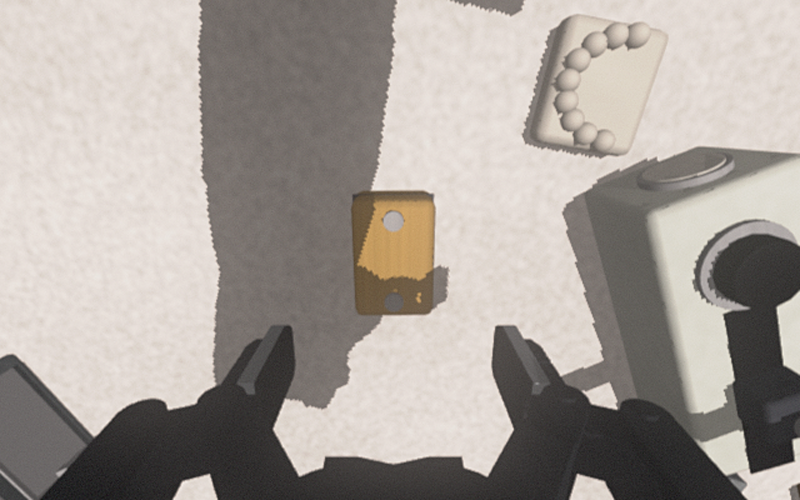

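```bash
python3 -m handwheel '[{"dx":0,"dy":0,"dz":0.8,"ax":0,"ay":0,"az":0},{"dx":0,"dy":0,"dz":0.8,"ax":0,"ay":0,"az":0},{"dx":0,"dy":0,"dz":0.8,"ax":0,"ay":0,"az":0},{"dx":0,"dy":0,"dz":0.8,"ax":0,"ay":0,"az":0},{"dx":0,"dy":0,"dz":0.9,"ax":0,"ay":0,"az":0},{"dx":0,"dy":0,"dz":0,"ax":0,"ay":0,"az":0},{"dx":0,"dy":0,"dz":0,"ax":0,"ay":0,"az":0}]'
python3 -m handwheel '[{"dx":0,"dy":0,"dz":0,"ax":0,"ay":0,"az":0},{"dx":0,"dy":0,"dz":0,"ax":0,"ay":0,"az":0},{"dx":0,"dy":0,"dz":0,"ax":0,"ay":0,"az":0},{"dx":0,"dy":0,"dz":0,"ax":0,"ay":0,"az":0},{"dx":0,"dy":0,"dz":0,"ax":0,"ay":0,"az":0},{"dx":0,"dy":0,"dz":0,"ax":0,"ay":0,"az":0},{"dx":0,"dy":0,"dz":0,"ax":0,"ay":0,"az":0}]' -1
python3 -m handwheel '[{"dx":0,"dy":0,"dz":-0.5,"ax":0,"ay":0,"az":0},{"dx":0,"dy":0,"dz":-1,"ax":0,"ay":0,"az":0},{"dx":0,"dy":0,"dz":-1,"ax":0,"ay":0,"az":0},{"dx":0,"dy":0,"dz":-1,"ax":0,"ay":0,"az":0},{"dx":0,"dy":0,"dz":-1,"ax":0,"ay":0,"az":0},{"dx":0,"dy":0,"dz":-1,"ax":0,"ay":0,"az":0},{"dx":0,"dy":0,"dz":-1,"ax":0,"ay":0,"az":0},{"dx":0,"dy":0,"dz":-1,"ax":0,"ay":0,"az":0},{"dx":0,"dy":0,"dz":-1,"ax":0,"ay":0,"az":0},{"dx":0,"dy":0,"dz":-1,"ax":0,"ay":0,"az":0},{"dx":0,"dy":0,"dz":-1,"ax":0,"ay":0,"az":0},{"dx":0,"dy":0,"dz":-1,"ax":0,"ay":0,"az":0}]'
python3 -c "
from h import *
c=bot.camera('wrist');crop(c,'w17',0,0,640,400,1.25)
plan([.583,-.0438,.32],175.54)"
```

```text
clock: 31.8
eef_pos: [0.3882, -0.3163, 0.0401]
tool_rot: [0.234, 0.972, -0.0, 0.0]
ft_force: [0.2, 0.1, 1.5]
grip_width: 0.077
clock: 32.5
eef_pos: [0.3889, -0.3166, 0.041]
tool_rot: [0.234, 0.972, -0.001, 0.002]
ft_force: [-0.2, 0.6, 5.7]
grip_width: 0.0489
clock: 33.7
eef_pos: [0.3871, -0.3154, 0.3274]
tool_rot: [0.234, 0.972, 0.0, -0.001]
ft_force: [-0.3, -0.3, -3.1]
grip_width: 0.0487
at [ 0.3884 -0.3164  0.3319] t 33.8 F [ 2.  -2.  -0.3] w 0.0485
 turn units [-0.018  0.039 -2.632] | then shift units [-6.912 11.478  0.477] | unturned shift [-1.963 13.255  0.469]
```

View pics/w17.png

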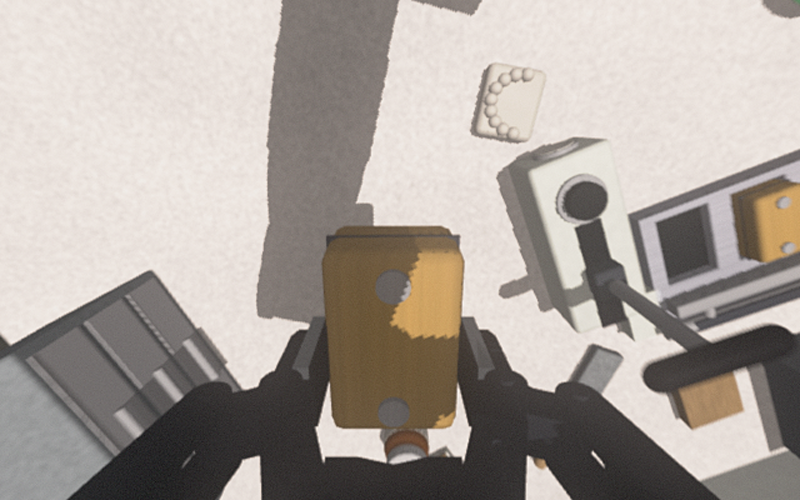

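```bash
python3 -m handwheel '[{"dx":-0.13,"dy":0.88,"dz":0,"ax":0,"ay":0,"az":0},{"dx":-0.13,"dy":0.88,"dz":0,"ax":0,"ay":0,"az":0},{"dx":-0.13,"dy":0.88,"dz":0,"ax":0,"ay":0,"az":0},{"dx":-0.13,"dy":0.88,"dz":0,"ax":0,"ay":0,"az":0},{"dx":-0.13,"dy":0.88,"dz":0,"ax":0,"ay":0,"az":0},{"dx":-0.13,"dy":0.88,"dz":0,"ax":0,"ay":0,"az":0},{"dx":-0.13,"dy":0.88,"dz":0,"ax":0,"ay":0,"az":0},{"dx":-0.13,"dy":0.88,"dz":0,"ax":0,"ay":0,"az":0},{"dx":-0.13,"dy":0.88,"dz":0,"ax":0,"ay":0,"az":0},{"dx":-0.13,"dy":0.88,"dz":0,"ax":0,"ay":0,"az":0}]'
python3 -m handwheel '[{"dx":-0.13,"dy":0.88,"dz":0,"ax":0,"ay":0,"az":0},{"dx":-0.13,"dy":0.88,"dz":0,"ax":0,"ay":0,"az":0},{"dx":-0.13,"dy":0.88,"dz":0,"ax":0,"ay":0,"az":0},{"dx":-0.13,"dy":0.88,"dz":0,"ax":0,"ay":0,"az":0},{"dx":-0.13,"dy":0.88,"dz":0,"ax":0,"ay":0,"az":0},{"dx":0,"dy":0,"dz":0,"ax":0,"ay":0,"az":-0.88},{"dx":0,"dy":0,"dz":0,"ax":0,"ay":0,"az":-0.88},{"dx":0,"dy":0,"dz":0,"ax":0,"ay":0,"az":-0.88},{"dx":0,"dy":0,"dz":0,"ax":0,"ay":0,"az":0},{"dx":0,"dy":0,"dz":0,"ax":0,"ay":0,"az":0}]'
python3 -c "
from h import *
plan([.583,-.0438,.13],175.54)
c=bot.camera('wrist');crop(c,'w18',0,0,640,400,1.25)"
```

```text
clock: 34.75
eef_pos: [0.5167, -0.1338, 0.3254]
tool_rot: [0.234, 0.972, 0.0, -0.001]
ft_force: [0.9, -0.5, -2.9]
grip_width: 0.0488
clock: 35.75
eef_pos: [0.5809, -0.0442, 0.3256]
tool_rot: [0.04, 0.999, 0.0, -0.001]
ft_force: [0.1, 0.1, -4.1]
grip_width: 0.0486
at [ 0.5809 -0.0442  0.3256] t 35.8 F [ 0.1  0.1 -4.1] w 0.0486
 turn units [ 0.001 -0.013 -0.011] | then shift units [-0.081  0.021  7.825] | unturned shift [-0.096  0.02   7.825]
```

View pics/w18.png

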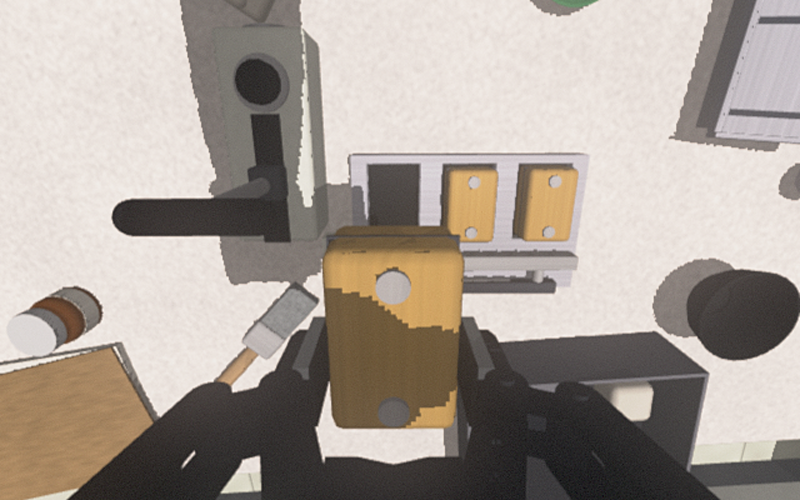

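```bash
python3 -m handwheel '[{"dx":-0.09,"dy":0.02,"dz":0.9,"ax":0,"ay":0,"az":0},{"dx":0,"dy":0,"dz":0.9,"ax":0,"ay":0,"az":0},{"dx":0,"dy":0,"dz":0.9,"ax":0,"ay":0,"az":0},{"dx":0,"dy":0,"dz":0.9,"ax":0,"ay":0,"az":0},{"dx":0,"dy":0,"dz":0.8,"ax":0,"ay":0,"az":0},{"dx":0,"dy":0,"dz":0.8,"ax":0,"ay":0,"az":0},{"dx":0,"dy":0,"dz":0.8,"ax":0,"ay":0,"az":0},{"dx":0,"dy":0,"dz":0.8,"ax":0,"ay":0,"az":0},{"dx":0,"dy":0,"dz":0.8,"ax":0,"ay":0,"az":0},{"dx":0,"dy":0,"dz":0.2,"ax":0,"ay":0,"az":0},{"dx":0,"dy":0,"dz":0,"ax":0,"ay":0,"az":0},{"dx":0,"dy":0,"dz":0,"ax":0,"ay":0,"az":0}]'
python3 -c "
from h import *
plan([.583,-.0438,.0545],175.54)
c=bot.camera('wrist');crop(c,'w19',0,0,640,400,1.25);crop(c,'w19z',240,130,400,220,5)"
```

```text
clock: 37.0
eef_pos: [0.5842, -0.0439, 0.1324]
tool_rot: [0.039, 0.999, 0.0, 0.001]
ft_force: [1.2, 0.6, -3.0]
grip_width: 0.0484
at [ 0.5842 -0.0439  0.1324] t 37.0 F [ 1.2  0.6 -3. ] w 0.0484
 turn units [0.001 0.007 0.003] | then shift units [4.700e-02 2.000e-03 3.117e+00] | unturned shift [5.000e-02 2.000e-03 3.117e+00]
```

View pics/w19.png

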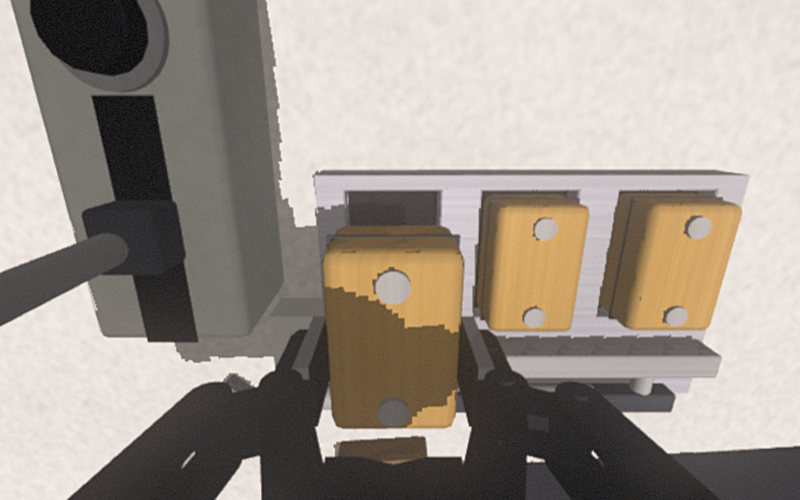

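View pics/w19z.png

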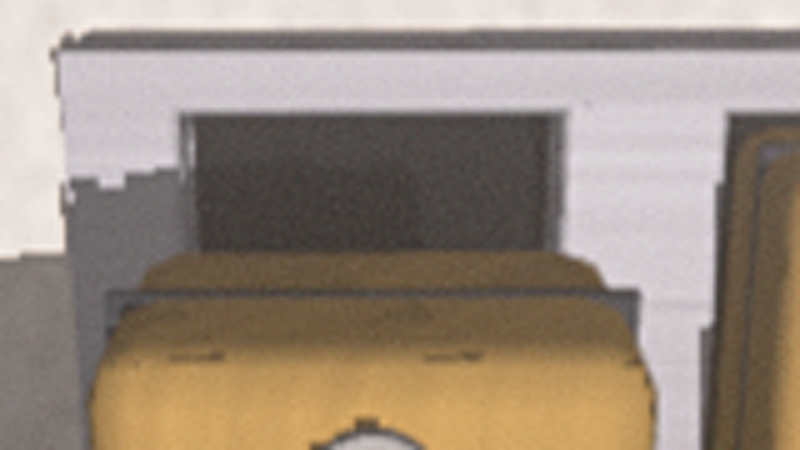

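```bash
python3 -c "
from h import *
c=bot.camera('wrist');o=bot.get_obs();Ri=R.from_quat(o['tool_rot']).inv()
print(o['eef_pos'],(Ri.apply(unproj(c,np.array([(181,112),(566,112)])/5+[240,130]-.4,.028)-o['eef_pos'])*1e3).round(1))
for h in (.001,.002): print((Ri.apply(unproj(c,np.array([(393,287),(393,411.5)])/1.25,o['eef_pos'][2]+h)-o['eef_pos'])*1e3).round(1))
"
```

```text
[ 0.58451447 -0.0439288   0.13293719] [[ 44.1 -28.3 104.8]
 [ 44.1  27.5 104.8]]
[[ 28.8  -0.4  -1.1]
 [-22.5  -0.4  -0.9]]
[[ 29.2  -0.4  -2.1]
 [-21.6  -0.4  -1.9]]
```

```bash
python3 -m handwheel '[{"dx":-0.01,"dy":0,"dz":0.5,"ax":0,"ay":0,"az":0},{"dx":0,"dy":0,"dz":0.7,"ax":0,"ay":0,"az":0},{"dx":0,"dy":0,"dz":0.7,"ax":0,"ay":0,"az":0},{"dx":0,"dy":0,"dz":0.5,"ax":0,"ay":0,"az":0},{"dx":0,"dy":0,"dz":0.3,"ax":0,"ay":0,"az":0},{"dx":0,"dy":0,"dz":0,"ax":0,"ay":0,"az":0},{"dx":0,"dy":0,"dz":0,"ax":0,"ay":0,"az":0}]'
python3 -m handwheel '[{"dx":0,"dy":0,"dz":0.2,"ax":0,"ay":0,"az":0},{"dx":0,"dy":0,"dz":0.1,"ax":0,"ay":0,"az":0},{"dx":0,"dy":0,"dz":0,"ax":0,"ay":0,"az":0},{"dx":0,"dy":0,"dz":0,"ax":0,"ay":0,"az":0}]'
python3 -c "
from h import *
plan([.583,-.0438,.0545],175.54)
c=bot.camera('wrist');crop(c,'w20',0,0,640,400,1.25)"
```

```text
clock: 37.8
eef_pos: [0.5841, -0.0439, 0.0643]
tool_rot: [0.038, 0.999, 0.0, 0.0]
ft_force: [-0.0, 0.9, -4.2]
grip_width: 0.0488
clock: 38.2
eef_pos: [0.5837, -0.0438, 0.0565]
tool_rot: [0.038, 0.999, 0.0, -0.0]
ft_force: [-0.8, 0.1, -2.4]
grip_width: 0.0487
at [ 0.5837 -0.0438  0.0565] t 38.2 F [-0.8  0.1 -2.4] w 0.0487
 turn units [ 0.001 -0.003  0.008] | then shift units [ 0.028 -0.001  0.081] | unturned shift [ 0.028 -0.001  0.081]
```

View pics/w20.png

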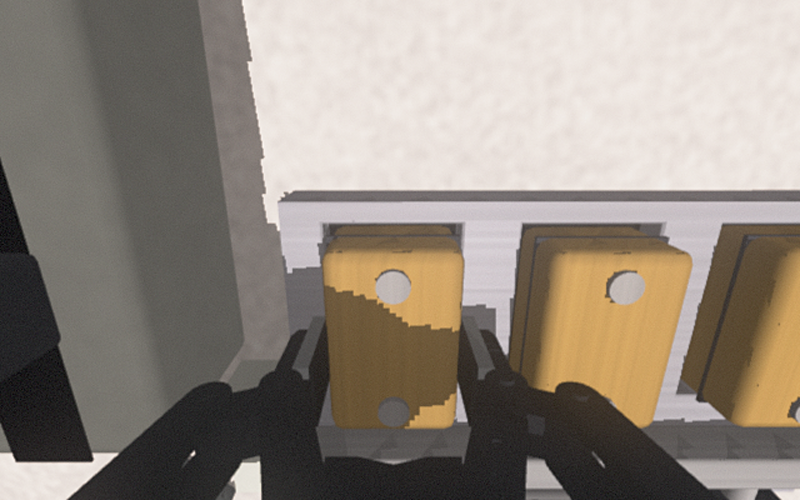

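```bash
python3 -m handwheel '[{"dx":0,"dy":0,"dz":0.06,"ax":0,"ay":0,"az":0},{"dx":0,"dy":0,"dz":0,"ax":0,"ay":0,"az":0},{"dx":0,"dy":0,"dz":0,"ax":0,"ay":0,"az":0}]'
python3 -m handwheel '[{"dx":0,"dy":0,"dz":0,"ax":0,"ay":0,"az":0},{"dx":0,"dy":0,"dz":0,"ax":0,"ay":0,"az":0},{"dx":0,"dy":0,"dz":0,"ax":0,"ay":0,"az":0},{"dx":0,"dy":0,"dz":0,"ax":0,"ay":0,"az":0}]' 0.45
python3 -m handwheel '[{"dx":0,"dy":0,"dz":-0.5,"ax":0,"ay":0,"az":0},{"dx":0,"dy":0,"dz":-0.8,"ax":0,"ay":0,"az":0},{"dx":0,"dy":0,"dz":-1,"ax":0,"ay":0,"az":0},{"dx":0,"dy":0,"dz":-1,"ax":0,"ay":0,"az":0},{"dx":0,"dy":0,"dz":-1,"ax":0,"ay":0,"az":0},{"dx":0,"dy":0,"dz":-1,"ax":0,"ay":0,"az":0},{"dx":0,"dy":0,"dz":-1,"ax":0,"ay":0,"az":0},{"dx":0,"dy":0,"dz":-1,"ax":0,"ay":0,"az":0},{"dx":0,"dy":0,"dz":-1,"ax":0,"ay":0,"az":0},{"dx":0,"dy":0,"dz":-1,"ax":0,"ay":0,"az":0}]'
python3 -m handwheel '[{"dx":0,"dy":0,"dz":-0.9,"ax":0,"ay":0,"az":0},{"dx":0,"dy":0,"dz":0,"ax":0,"ay":0,"az":0},{"dx":0,"dy":0,"dz":0,"ax":0,"ay":0,"az":0}]' -1
python3 -c "
from h import *
c=bot.camera('wrist');crop(c,'w21',0,0,640,400,1.25)
c=bot.camera('side');crop(c,'s21',220,110,420,260,4)
plan([.47,-.15,.31],175.54)"
```

```text
clock: 38.55
eef_pos: [0.5839, -0.0439, 0.0551]
tool_rot: [0.038, 0.999, 0.0, 0.0]
ft_force: [1.1, 0.4, -3.3]
grip_width: 0.0487
clock: 38.95
eef_pos: [0.584, -0.0439, 0.0553]
tool_rot: [0.038, 0.999, 0.0, 0.0]
ft_force: [-0.3, 0.3, 0.3]
grip_width: 0.062
clock: 39.95
eef_pos: [0.5836, -0.0439, 0.2897]
tool_rot: [0.038, 0.999, 0.0, 0.0]
ft_force: [0.3, 0.0, -0.5]
grip_width: 0.0617
clock: 40.25
eef_pos: [0.5839, -0.0439, 0.3109]
tool_rot: [0.038, 0.999, 0.0, 0.001]
ft_force: [0.4, -0.2, -0.5]
grip_width: 0.0186
at [ 0.5832 -0.0439  0.309 ] t 40.4 F [0.  0.5 0.1] w 0.0038
 turn units [ 0.001 -0.015  0.007] | then shift units [ 4.185 -4.585 -0.041] | unturned shift [ 4.19  -4.581 -0.032]
```

View pics/w21.png

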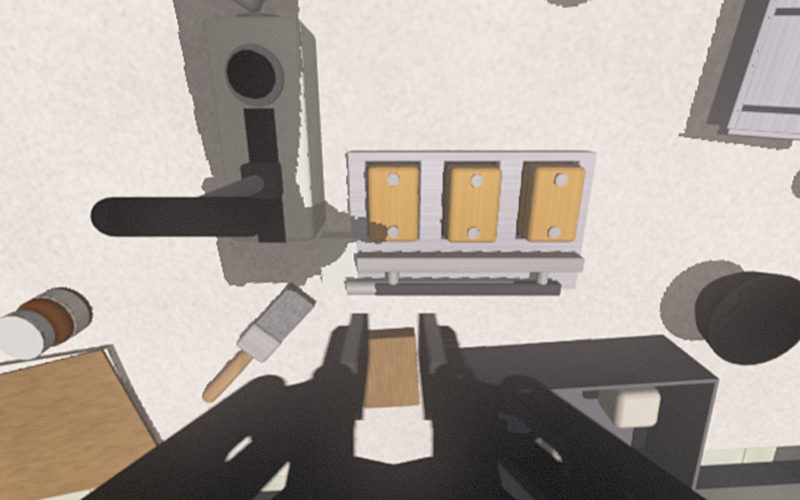

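View pics/s21.png

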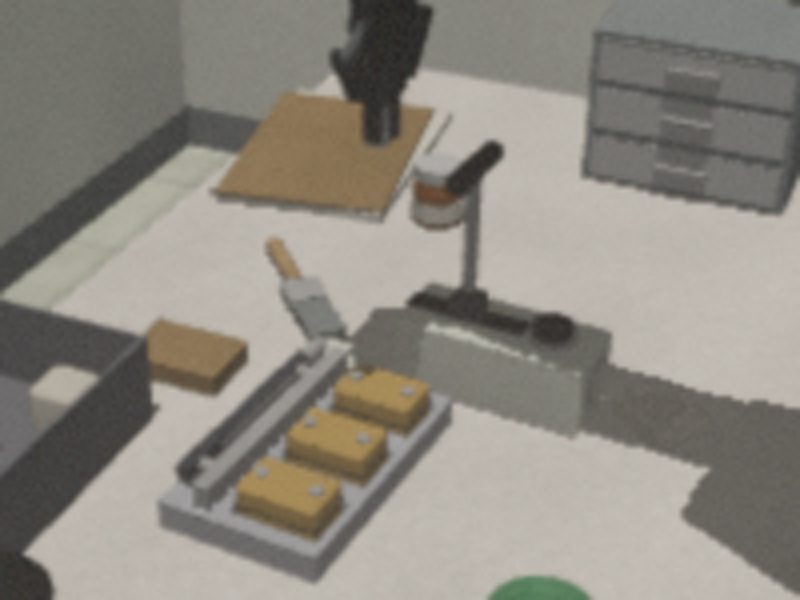

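```bash
python3 -c "
from h import *
plan([.4887,-.1805,.31],175.54)"
```

```text
at [ 0.5832 -0.0439  0.309 ] t 40.4 F [0.  0.5 0.1] w 0.0038
 turn units [ 0.001 -0.015  0.007] | then shift units [ 3.345 -5.743 -0.041] | unturned shift [ 3.351 -5.74  -0.034]
```

```bash
python3 -m handwheel '[{"dx":0.48,"dy":-0.82,"dz":0,"ax":0,"ay":0,"az":0},{"dx":0.48,"dy":-0.82,"dz":0,"ax":0,"ay":0,"az":0},{"dx":0.48,"dy":-0.82,"dz":0,"ax":0,"ay":0,"az":0},{"dx":0.48,"dy":-0.82,"dz":0,"ax":0,"ay":0,"az":0},{"dx":0.48,"dy":-0.82,"dz":0,"ax":0,"ay":0,"az":0},{"dx":0.48,"dy":-0.82,"dz":0,"ax":0,"ay":0,"az":0},{"dx":0.47,"dy":-0.82,"dz":0,"ax":0,"ay":0,"az":0},{"dx":0,"dy":0,"dz":0.9,"ax":0,"ay":0,"az":0},{"dx":0,"dy":0,"dz":0.9,"ax":0,"ay":0,"az":0},{"dx":0,"dy":0,"dz":0.9,"ax":0,"ay":0,"az":0},{"dx":0,"dy":0,"dz":0.7,"ax":0,"ay":0,"az":0},{"dx":0,"dy":0,"dz":0,"ax":0,"ay":0,"az":0}]' -1
python3 -c "
from h import *
plan([.5186,-.1828,.222],175.54)
c=bot.camera('wrist');crop(c,'w22',0,0,640,400,1.25)
c=bot.camera('top');crop(c,'t22',320,150,450,270,5)
c=bot.camera('side');crop(c,'s22',260,60,440,220,4)"
```

```text
clock: 41.55
eef_pos: [0.4867, -0.1796, 0.221]
tool_rot: [0.038, 0.999, 0.001, -0.004]
ft_force: [-0.2, 0.6, -0.1]
grip_width: 0.0004
at [ 0.4867 -0.1796  0.221 ] t 41.5 F [-0.2  0.6 -0.1] w 0.0004
 turn units [ 0.016 -0.057  0.007] | then shift units [-1.284 -0.027 -0.039] | unturned shift [-1.283 -0.028 -0.05 ]
```

View pics/t22.png

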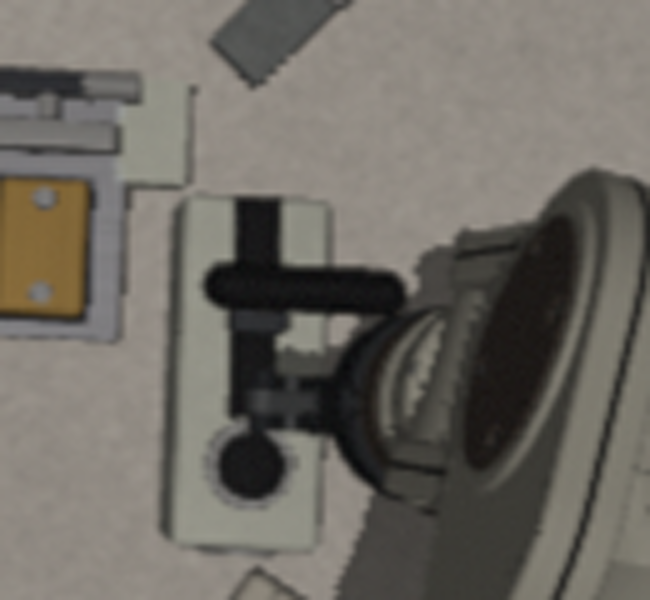

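View pics/s22.png

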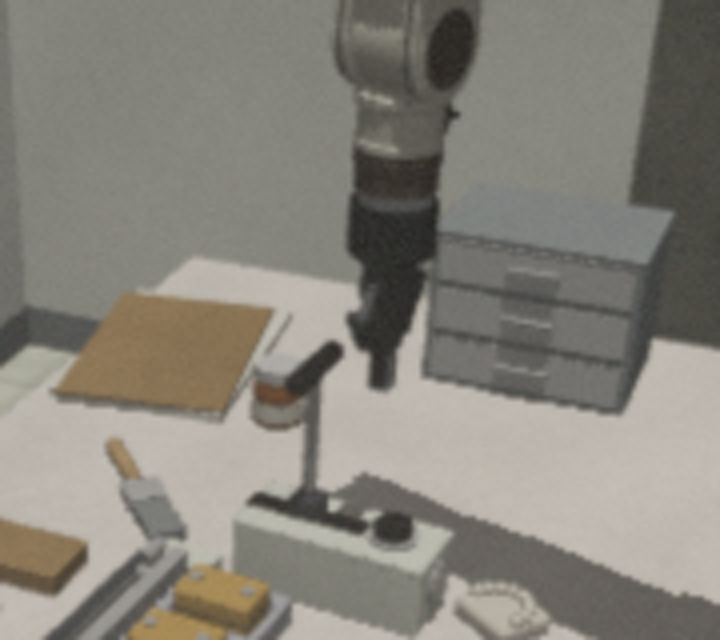

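View pics/w22.png

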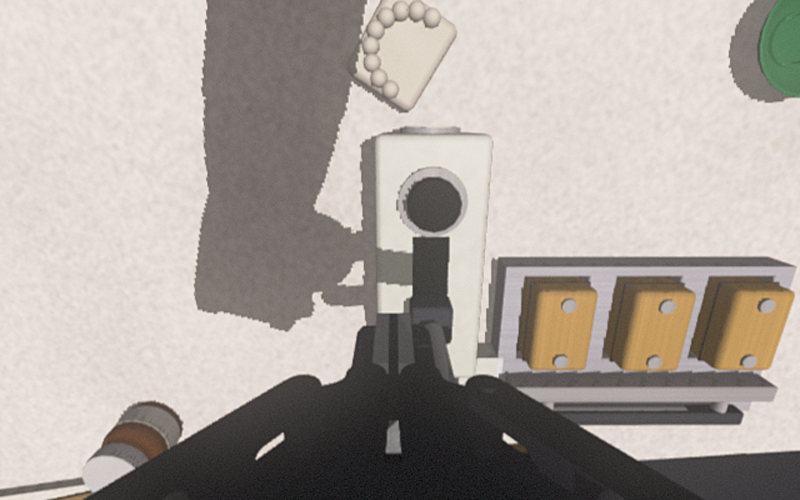

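```bash
python3 -m handwheel '[{"dx":-0.6,"dy":0,"dz":0,"ax":0,"ay":0,"az":0},{"dx":-0.5,"dy":0,"dz":0,"ax":0,"ay":0,"az":0},{"dx":-0.2,"dy":0,"dz":0,"ax":0,"ay":0,"az":0},{"dx":-0.2,"dy":0,"dz":0,"ax":0,"ay":0,"az":0},{"dx":0,"dy":0,"dz":0,"ax":0,"ay":0,"az":0}]'
python3 -c "
from h import *
plan([.5186,-.1828,.222],175.54)
c=bot.camera('wrist');crop(c,'w23',0,0,640,400,1.25)
c=bot.camera('side');crop(c,'s23',280,100,400,200,6)"
```

```text
clock: 42.2
eef_pos: [0.5268, -0.1835, 0.2254]
tool_rot: [0.038, 0.999, -0.0, -0.0]
ft_force: [-2.9, -0.4, 2.1]
grip_width: 0.0002
at [ 0.5268 -0.1835  0.2254] t 42.2 F [-2.9 -0.4  2.1] w 0.0002
 turn units [-0.001 -0.002  0.008] | then shift units [0.328 0.002 0.138] | unturned shift [0.328 0.002 0.138]
```

View pics/s23.png

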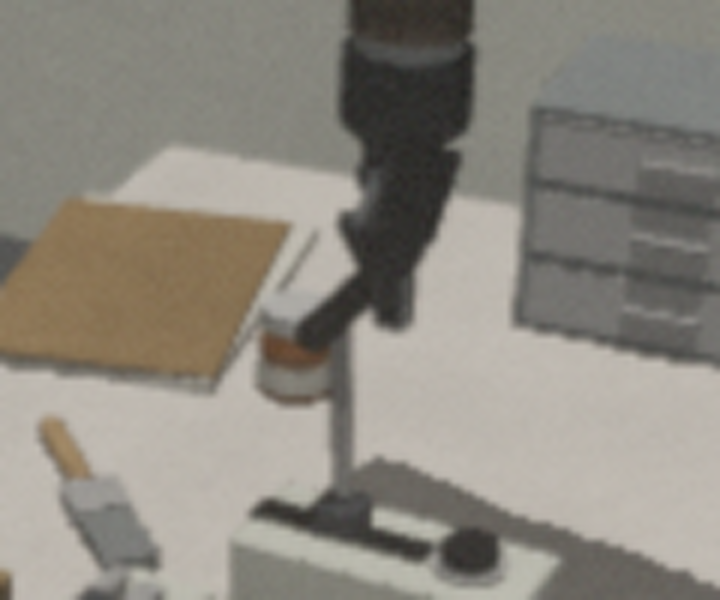

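```bash
python3 -m handwheel '[{"dx":-0.4,"dy":0,"dz":0.02,"ax":0,"ay":0,"az":0},{"dx":-0.4,"dy":0,"dz":0.06,"ax":0,"ay":0,"az":0},{"dx":-0.4,"dy":0,"dz":0.09,"ax":0,"ay":0,"az":0},{"dx":-0.4,"dy":0,"dz":0.12,"ax":0,"ay":0,"az":0},{"dx":-0.4,"dy":0,"dz":0.15,"ax":0,"ay":0,"az":0},{"dx":-0.4,"dy":0,"dz":0.19,"ax":0,"ay":0,"az":0},{"dx":0,"dy":0,"dz":0,"ax":0,"ay":0,"az":0}]'
python3 -c "
from h import *
plan([.5225,-.1828,.222],175.54)
c=bot.camera('side');crop(c,'s24',280,100,400,200,6)"
```

```text
clock: 43.0
eef_pos: [0.587, -0.1879, 0.2078]
tool_rot: [0.038, 0.999, 0.0, -0.001]
ft_force: [-3.7, 0.1, 2.0]
grip_width: 0.0006
at [ 0.587  -0.1879  0.2078] t 43.0 F [-3.7  0.1  2. ] w 0.0006
 turn units [ 0.003 -0.015  0.009] | then shift units [ 2.59   0.004 -0.569] | unturned shift [ 2.591  0.007 -0.563]
```

View pics/s24.png

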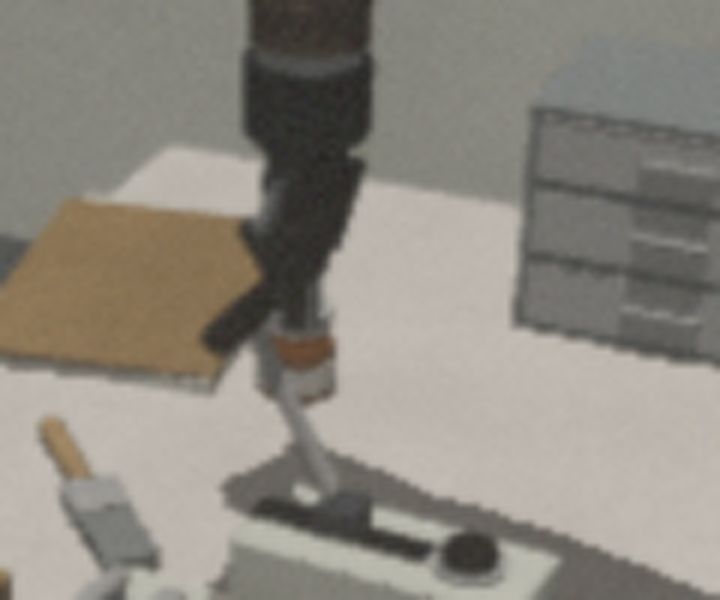

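```bash
cat > lev.py <<'E'
from h import *
jx=np.array([.997,-.0776,0]);jy=np.array([.0776,.997,0]);H=np.array([.5427,-.1566,.085])
def end(th,e=.045): return H+.14*(np.sin(th)*jx+np.array([0,0,np.cos(th)]))+e*jy
if __name__=="__main__":
    c=bot.camera('side')
    for th in (0,.2,.33,.4,.5,.6,.63,.7,.8,.93): print(th,((proj(c,end(th))[0]-[280,100]+.4)*6).round(0), ((proj(c,end(th,-.045))[0]-[280,100]+.4)*6).round(0))
E
python3 lev.py
```

```text
0 [320. 342.] [385. 282.]
0.2 [277. 336.] [343. 277.]
0.33 [249. 337.] [317. 278.]
0.4 [235. 339.] [303. 280.]
0.5 [216. 343.] [284. 285.]
0.6 [198. 350.] [267. 292.]
0.63 [193. 352.] [262. 294.]
0.7 [181. 358.] [250. 300.]
0.8 [166. 369.] [236. 310.]
0.93 [149. 385.] [219. 326.]
```

```bash
python3 -m handwheel '[{"dx":-0.34,"dy":0,"dz":0.2,"ax":0,"ay":0,"az":0},{"dx":-0.34,"dy":0,"dz":0.23,"ax":0,"ay":0,"az":0},{"dx":-0.34,"dy":0,"dz":0.26,"ax":0,"ay":0,"az":0},{"dx":-0.2,"dy":0,"dz":0.18,"ax":0,"ay":0,"az":0},{"dx":0,"dy":0,"dz":0,"ax":0,"ay":0,"az":0}]'
python3 -c "
from h import *
plan([.5225,-.1828,.222],175.54)
c=bot.camera('side');crop(c,'s25',280,100,400,200,6)"
```

```text
clock: 43.6
eef_pos: [0.6161, -0.1902, 0.1868]
tool_rot: [0.038, 0.999, 0.0, -0.001]
ft_force: [-6.1, 0.5, 3.5]
grip_width: -0.0
at [ 0.6161 -0.1902  0.1868] t 43.6 F [-6.1  0.5  3.5] w -0.0
 turn units [ 0.003 -0.019  0.007] | then shift units [ 3.757e+00  3.000e-03 -1.410e+00] | unturned shift [ 3.761  0.008 -1.399]
```

View pics/s25.png

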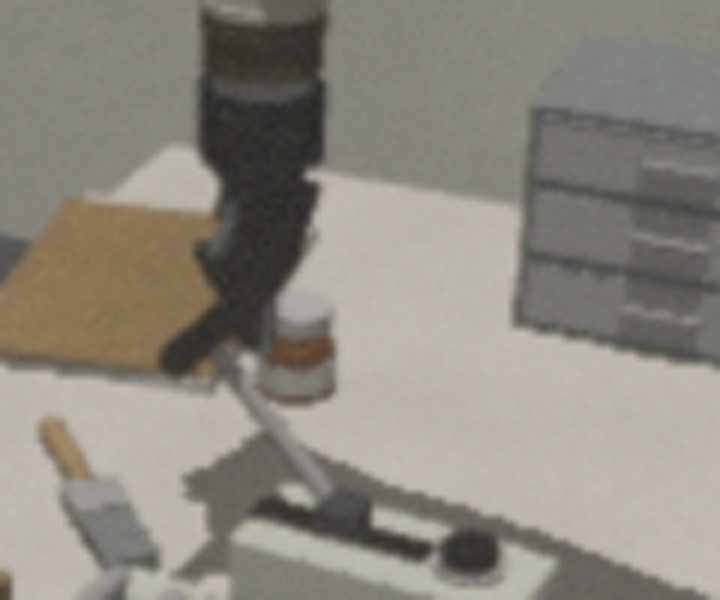

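```bash
python3 -m handwheel '[{"dx":0.3,"dy":0,"dz":-0.15,"ax":0,"ay":0,"az":0},{"dx":0.4,"dy":0,"dz":-0.15,"ax":0,"ay":0,"az":0},{"dx":0.6,"dy":0,"dz":0,"ax":0,"ay":0,"az":0},{"dx":0.8,"dy":0,"dz":0,"ax":0,"ay":0,"az":0},{"dx":0.8,"dy":0,"dz":0,"ax":0,"ay":0,"az":0},{"dx":0,"dy":0,"dz":0,"ax":0,"ay":0,"az":0}]'
python3 -c "
from h import *
plan([.458,-.150,.2],175.54)
c=bot.camera('side');crop(c,'s26',280,100,400,200,6)
c=bot.camera('wrist');crop(c,'w26',0,0,640,400,1.25)"
```

```text
clock: 44.25
eef_pos: [0.5432, -0.1847, 0.1957]
tool_rot: [0.039, 0.999, 0.0, 0.001]
ft_force: [-0.3, 0.4, -0.2]
grip_width: -0.0001
at [ 0.5432 -0.1847  0.1957] t 44.2 F [-0.3  0.4 -0.2] w -0.0001
 turn units [0.002 0.007 0.003] | then shift units [ 3.505  1.117 -0.172] | unturned shift [ 3.505  1.119 -0.176]
```

View pics/s26.png

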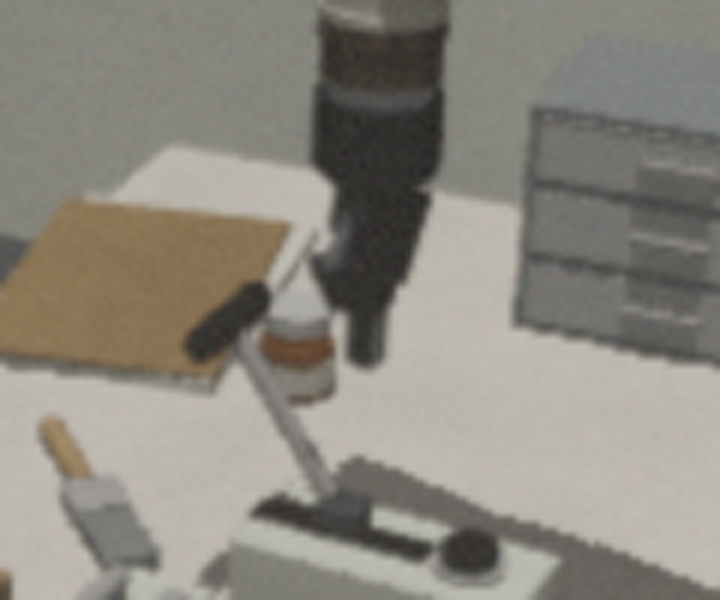

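View pics/w26.png

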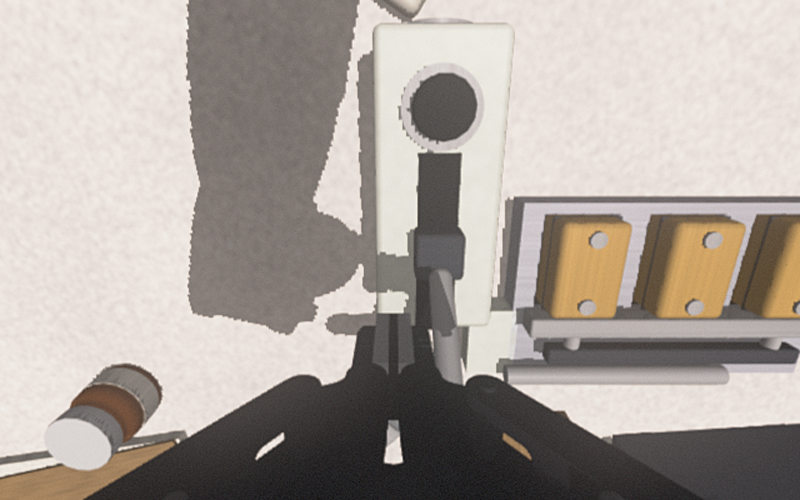

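```bash
python3 -c "
from h import *
c=bot.camera('wrist')
print(unproj(c,np.array([(445,107)])/1.25,.092))
plan([.4575,-.150,.15],175.54)"
```

```text
[[ 0.45907491 -0.15046642  0.092     ]]
at [ 0.5458 -0.185   0.1956] t 44.4 F [ 0.1 -0.4  0.2] w 0.0003
 turn units [-0.001  0.018  0.008] | then shift units [3.63  1.12  1.826] | unturned shift [3.634 1.125 1.816]
```

```bash
python3 -m handwheel '[{"dx":0.7,"dy":0.22,"dz":0,"ax":0,"ay":0,"az":0},{"dx":0.7,"dy":0.22,"dz":0,"ax":0,"ay":0,"az":0},{"dx":0.7,"dy":0.22,"dz":0.2,"ax":0,"ay":0,"az":0},{"dx":0.7,"dy":0.22,"dz":0.7,"ax":0,"ay":0,"az":0},{"dx":0.7,"dy":0.22,"dz":0.8,"ax":0,"ay":0,"az":0},{"dx":0,"dy":0,"dz":0,"ax":0,"ay":0,"az":0},{"dx":0,"dy":0,"dz":0,"ax":0,"ay":0,"az":0},{"dx":0,"dy":0,"dz":0,"ax":0,"ay":0,"az":0}]'
python3 -c "
from h import *
plan([.4585,-.150,.111],175.54)
c=bot.camera('side');crop(c,'s27',270,90,410,200,5)
c=bot.camera('wrist');crop(c,'w27',0,0,640,400,1.25)
print(proj(bot.camera('wrist'),[[.4585,-.15,.092]])*1.25)"
```

```text
clock: 45.2
eef_pos: [0.462, -0.1514, 0.1538]
tool_rot: [0.038, 0.999, -0.0, 0.002]
ft_force: [0.1, 0.4, 0.4]
grip_width: 0.0
at [ 0.462  -0.1514  0.1538] t 45.2 F [0.1 0.4 0.4] w 0.0
 turn units [-0.005  0.023  0.008] | then shift units [0.145 0.045 1.714] | unturned shift [0.151 0.047 1.713]
[[395.89640564 283.77185968]]
```

View pics/s27.png

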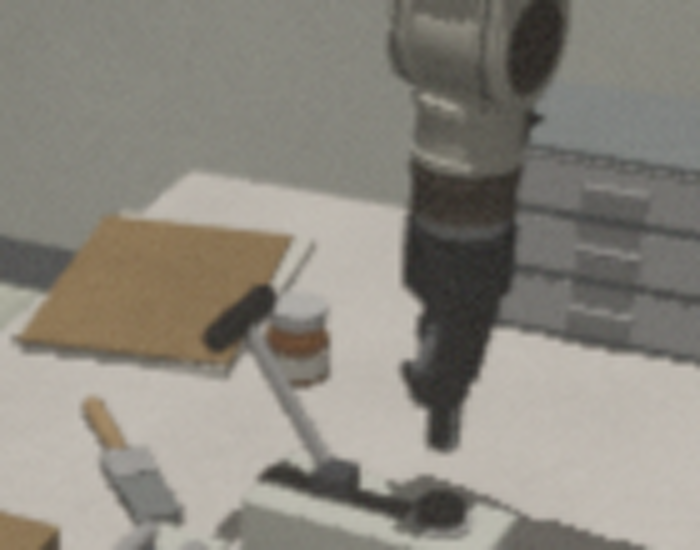

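View pics/w27.png

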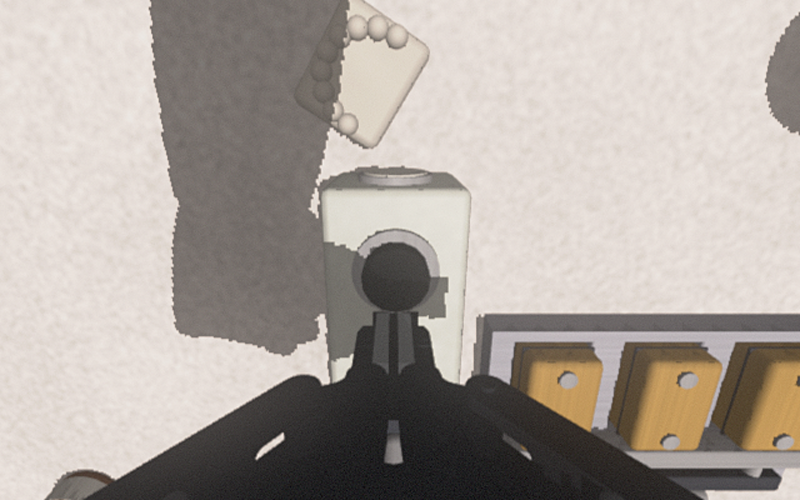

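```bash
python3 -m handwheel '[{"dx":0.2,"dy":0.03,"dz":0.6,"ax":0,"ay":0,"az":0},{"dx":0,"dy":0,"dz":0.6,"ax":0,"ay":0,"az":0},{"dx":0,"dy":0,"dz":0.35,"ax":0,"ay":0,"az":0},{"dx":0,"dy":0,"dz":0,"ax":0,"ay":0,"az":0}]'
python3 -m handwheel '[{"dx":0,"dy":0,"dz":0.2,"ax":0,"ay":0,"az":0},{"dx":0,"dy":0,"dz":0.15,"ax":0,"ay":0,"az":0},{"dx":0,"dy":0,"dz":0.1,"ax":0,"ay":0,"az":0},{"dx":0,"dy":0,"dz":0,"ax":0,"ay":0,"az":0}]'
python3 -c "
from h import *
plan([.4565,-.150,.103],175.54)
c=bot.camera('side');crop(c,'s28',270,90,410,200,5)"
```

```text
clock: 45.75
eef_pos: [0.4541, -0.1494, 0.1128]
tool_rot: [0.038, 0.999, 0.0, -0.001]
ft_force: [-0.0, 0.3, 0.2]
grip_width: -0.0001
clock: 46.15
eef_pos: [0.4555, -0.1499, 0.1033]
tool_rot: [0.038, 0.999, -0.0, 0.001]
ft_force: [0.4, 0.3, 3.7]
grip_width: 0.0001
at [ 0.4555 -0.1499  0.1033] t 46.1 F [0.4 0.3 3.7] w 0.0001
 turn units [-0.003  0.012  0.007] | then shift units [-0.041 -0.002  0.013] | unturned shift [-0.041 -0.002  0.013]
```

View pics/s28.png

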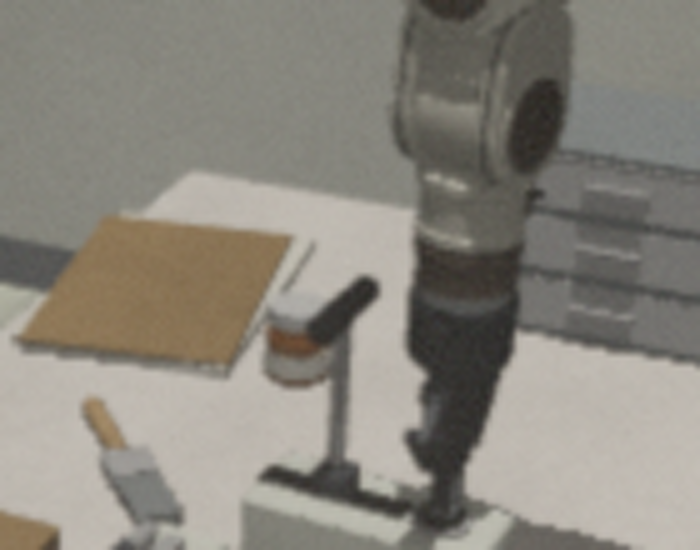

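```bash
python3 -m handwheel '[{"dx":0,"dy":0,"dz":0.04,"ax":0,"ay":0,"az":0},{"dx":0,"dy":0,"dz":0,"ax":0,"ay":0,"az":0},{"dx":0,"dy":0,"dz":0,"ax":0,"ay":0,"az":0},{"dx":0,"dy":0,"dz":0,"ax":0,"ay":0,"az":0},{"dx":0,"dy":0,"dz":0,"ax":0,"ay":0,"az":0},{"dx":0,"dy":0,"dz":0,"ax":0,"ay":0,"az":0},{"dx":0,"dy":0,"dz":0,"ax":0,"ay":0,"az":0},{"dx":0,"dy":0,"dz":0,"ax":0,"ay":0,"az":0},{"dx":0,"dy":0,"dz":0,"ax":0,"ay":0,"az":0},{"dx":0,"dy":0,"dz":0,"ax":0,"ay":0,"az":0}]'
python3 -c "
from h import *
c=bot.camera('side');crop(c,'s29',270,90,410,200,5)"
python3 -m handwheel '[{"dx":0,"dy":0,"dz":-0.4,"ax":0,"ay":0,"az":0},{"dx":0.3,"dy":0,"dz":-0.8,"ax":0,"ay":0,"az":0},{"dx":0.3,"dy":0,"dz":-1,"ax":0,"ay":0,"az":0},{"dx":0.3,"dy":0,"dz":-1,"ax":0,"ay":0,"az":0},{"dx":0,"dy":0,"dz":-1,"ax":0,"ay":0,"az":0},{"dx":0,"dy":0,"dz":-1,"ax":0,"ay":0,"az":0},{"dx":0,"dy":0,"dz":-1,"ax":0,"ay":0,"az":0},{"dx":0,"dy":0,"dz":-1,"ax":0,"ay":0,"az":0},{"dx":0,"dy":0,"dz":-1,"ax":0,"ay":0,"az":0}]'
python3 -c "
from h import *
c=bot.camera('side');crop(c,'s30',220,90,420,240,4)
plan([.60,.12,.31],175.54)"
```

```text
clock: 47.2
eef_pos: [0.4555, -0.1499, 0.103]
tool_rot: [0.038, 0.999, -0.0, 0.001]
ft_force: [-1.0, -0.1, 9.7]
grip_width: 0.0003
clock: 48.15
eef_pos: [0.4316, -0.1476, 0.3075]
tool_rot: [0.038, 0.999, 0.0, -0.001]
ft_force: [0.6, 0.6, 0.3]
grip_width: -0.0002
at [ 0.4333 -0.1482  0.3118] t 48.2 F [ 1.1 -1.4  3.1] w -0.0002
 turn units [-0.009  0.038  0.008] | then shift units [-5.812 11.213  0.071] | unturned shift [-5.825 11.207  0.09 ]
```

View pics/s29.png

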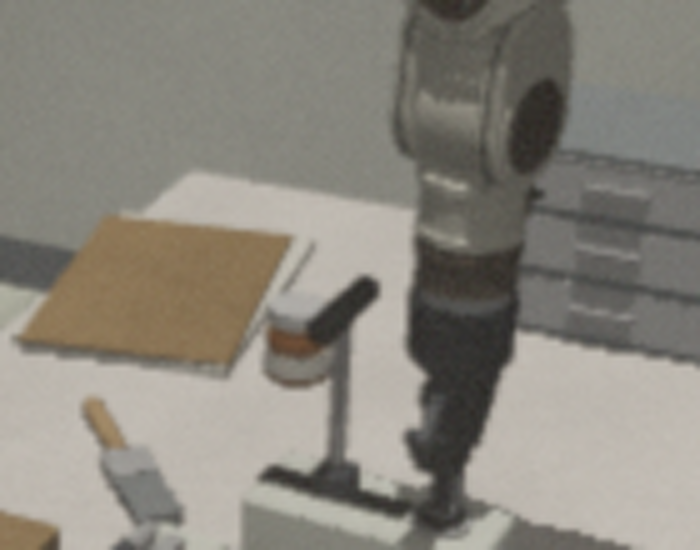

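View pics/s30.png

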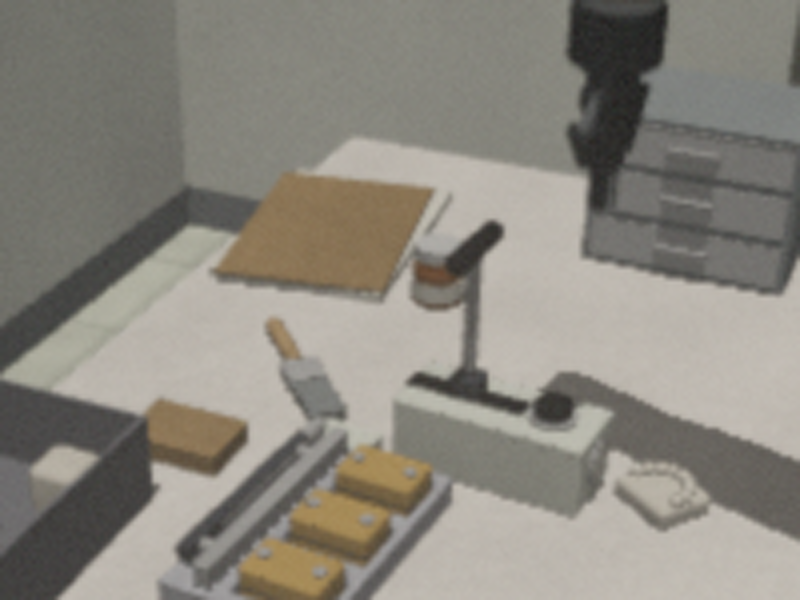

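```bash
python3 -m handwheel '[{"dx":-0.45,"dy":0.86,"dz":0,"ax":0,"ay":0,"az":0},{"dx":-0.45,"dy":0.86,"dz":0,"ax":0,"ay":0,"az":0},{"dx":-0.45,"dy":0.86,"dz":0,"ax":0,"ay":0,"az":0},{"dx":-0.45,"dy":0.86,"dz":0,"ax":0,"ay":0,"az":0},{"dx":-0.45,"dy":0.86,"dz":0,"ax":0,"ay":0,"az":0},{"dx":-0.45,"dy":0.86,"dz":0,"ax":0,"ay":0,"az":0},{"dx":-0.45,"dy":0.86,"dz":0,"ax":0,"ay":0,"az":0},{"dx":-0.45,"dy":0.86,"dz":0,"ax":0,"ay":0,"az":0},{"dx":-0.45,"dy":0.86,"dz":0,"ax":0,"ay":0,"az":0},{"dx":-0.45,"dy":0.86,"dz":0,"ax":0,"ay":0,"az":0}]' 0.45
python3 -m handwheel '[{"dx":-0.45,"dy":0.86,"dz":0,"ax":0,"ay":0,"az":0},{"dx":-0.45,"dy":0.86,"dz":0,"ax":0,"ay":0,"az":0},{"dx":-0.45,"dy":0.86,"dz":0,"ax":0,"ay":0,"az":0},{"dx":0,"dy":0,"dz":0,"ax":0,"ay":0,"az":0},{"dx":0,"dy":0,"dz":0,"ax":0,"ay":0,"az":0}]' 
python3 -c "
from h import *
plan([.5933,.1157,.15],175.54)
c=bot.camera('wrist');crop(c,'w31',0,0,640,400,1.25)"
```

```text
clock: 49.2
eef_pos: [0.5608, 0.0588, 0.3061]
tool_rot: [0.038, 0.999, 0.0, -0.001]
ft_force: [0.6, -1.0, 0.6]
grip_width: 0.0623
clock: 49.7
eef_pos: [0.599, 0.1199, 0.3056]
tool_rot: [0.038, 0.999, -0.0, -0.001]
ft_force: [-0.6, 0.2, 0.0]
grip_width: 0.0618
at [0.599  0.1199 0.3056] t 49.7 F [-0.6  0.2  0. ] w 0.0618
 turn units [-0.005 -0.016  0.014] | then shift units [ 0.214 -0.183  6.225] | unturned shift [ 0.2   -0.178  6.225]
```

View pics/w31.png

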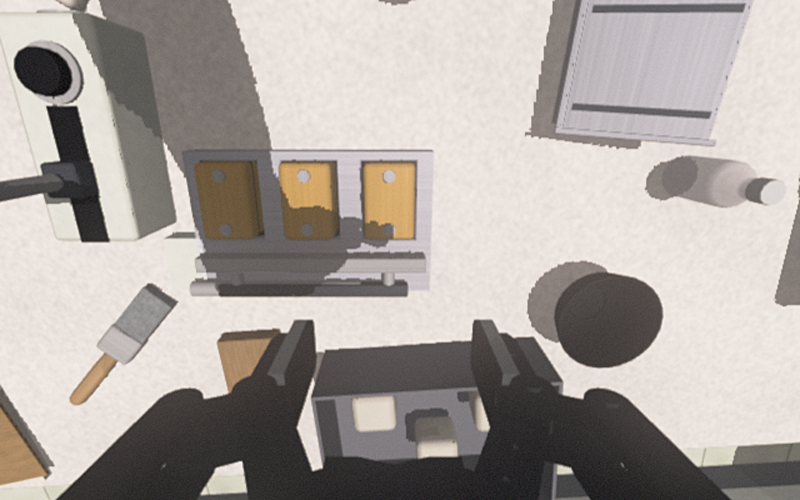

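```bash
python3 -c "
from h import *
c=bot.camera('wrist')
for p in [[(389,176.5),(388.5,231)],[(303,176),(307,230.5)],[(218,176),(224.5,230)]]:
    q=unproj(c,np.array(p)/1.25,.056);d=q[0]-q[1];print(q.mean(0).round(4),np.degrees(np.arctan2(d[1],d[0])),np.linalg.norm(d))
plan([.5933,.1157,.052],175.54)"
```

```text
[0.5918 0.1153 0.056 ] 174.89392210270154 0.05295449648914457
[0.5852 0.0352 0.056 ] 175.7167907268552 0.05291419680361365
[ 0.5788 -0.0449  0.056 ] 174.52379385825643 0.05242296345371697
at [0.5989 0.119  0.3063] t 49.8 F [0.4 0.1 0.3] w 0.0622
 turn units [-0.002 -0.01   0.004] | then shift units [ 0.212 -0.148 10.173] | unturned shift [ 0.197 -0.144 10.173]
```

```bash
python3 -m handwheel '[{"dx":0.25,"dy":-0.15,"dz":0.8,"ax":0,"ay":0,"az":0},{"dx":0,"dy":0,"dz":1,"ax":0,"ay":0,"az":0},{"dx":0,"dy":0,"dz":1,"ax":0,"ay":0,"az":0},{"dx":0,"dy":0,"dz":1,"ax":0,"ay":0,"az":0},{"dx":0,"dy":0,"dz":1,"ax":0,"ay":0,"az":0},{"dx":0,"dy":0,"dz":1,"ax":0,"ay":0,"az":0},{"dx":0,"dy":0,"dz":1,"ax":0,"ay":0,"az":0},{"dx":0,"dy":0,"dz":0.7,"ax":0,"ay":0,"az":0},{"dx":0,"dy":0,"dz":0,"ax":0,"ay":0,"az":0},{"dx":0,"dy":0,"dz":0,"ax":0,"ay":0,"az":0}]'
python3 -c "
from h import *
c=bot.camera('wrist');crop(c,'w32',0,0,640,400,1.25)
plan([.592,.1155,.052],175.54)"
```

```text
clock: 50.8
eef_pos: [0.5926, 0.1157, 0.1196]
tool_rot: [0.039, 0.999, 0.0, -0.0]
ft_force: [-1.0, 0.7, 0.0]
grip_width: 0.0621
at [0.5933 0.1159 0.1203] t 50.9 F [-0.   0.1  0.3] w 0.062
 turn units [0.004 0.008 0.002] | then shift units [ 0.052 -0.021  2.733] | unturned shift [ 0.055 -0.023  2.733]
```

View pics/w32.png

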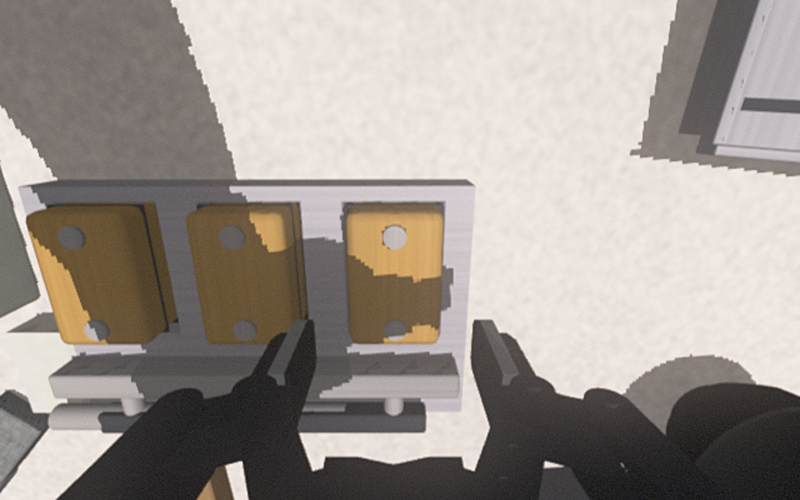

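```bash
python3 -m handwheel '[{"dx":0.03,"dy":0,"dz":0.6,"ax":0,"ay":0,"az":0},{"dx":0,"dy":0,"dz":0.7,"ax":0,"ay":0,"az":0},{"dx":0,"dy":0,"dz":0.7,"ax":0,"ay":0,"az":0},{"dx":0,"dy":0,"dz":0.6,"ax":0,"ay":0,"az":0},{"dx":0,"dy":0,"dz":0.05,"ax":0,"ay":0,"az":0},{"dx":0,"dy":0,"dz":0,"ax":0,"ay":0,"az":0},{"dx":0,"dy":0,"dz":0,"ax":0,"ay":0,"az":0}]'
python3 -m handwheel '[{"dx":0,"dy":0,"dz":0,"ax":0,"ay":0,"az":0},{"dx":0,"dy":0,"dz":0,"ax":0,"ay":0,"az":0},{"dx":0,"dy":0,"dz":0,"ax":0,"ay":0,"az":0},{"dx":0,"dy":0,"dz":0,"ax":0,"ay":0,"az":0},{"dx":0,"dy":0,"dz":0,"ax":0,"ay":0,"az":0},{"dx":0,"dy":0,"dz":0,"ax":0,"ay":0,"az":0}]' -1
python3 -m handwheel '[{"dx":0,"dy":0,"dz":-0.3,"ax":0,"ay":0,"az":0},{"dx":0,"dy":0,"dz":-0.5,"ax":0,"ay":0,"az":0},{"dx":0,"dy":0,"dz":-1,"ax":0,"ay":0,"az":0},{"dx":0,"dy":0,"dz":-1,"ax":0,"ay":0,"az":0},{"dx":0,"dy":0,"dz":-1,"ax":0,"ay":0,"az":0},{"dx":0,"dy":0,"dz":-1,"ax":0,"ay":0,"az":0},{"dx":0,"dy":0,"dz":-1,"ax":0,"ay":0,"az":0},{"dx":0,"dy":0,"dz":-1,"ax":0,"ay":0,"az":0},{"dx":0,"dy":0,"dz":0,"ax":0,"ay":0,"az":0}]'
python3 -c "
from h import *
c=bot.camera('wrist');crop(c,'w33',0,0,640,400,1.25)
plan([.592,.1155,.2],175.54)"
```

```text
clock: 51.55
eef_pos: [0.5933, 0.1167, 0.0545]
tool_rot: [0.038, 0.999, 0.0, 0.001]
ft_force: [0.3, 0.1, 0.7]
grip_width: 0.062
clock: 52.15
eef_pos: [0.5933, 0.1165, 0.0546]
tool_rot: [0.038, 0.999, 0.0, 0.001]
ft_force: [-0.8, -1.0, 6.4]
grip_width: 0.0486
clock: 53.05
eef_pos: [0.5935, 0.1169, 0.2267]
tool_rot: [0.038, 0.999, 0.001, 0.003]
ft_force: [0.7, -0.6, -4.1]
grip_width: 0.0485
at [0.5926 0.1167 0.2241] t 53.1 F [ 0.1  0.1 -5.6] w 0.0487
 turn units [0.008 0.014 0.008] | then shift units [ 0.02  -0.05   0.966] | unturned shift [ 0.022 -0.051  0.966]
```

View pics/w33.png

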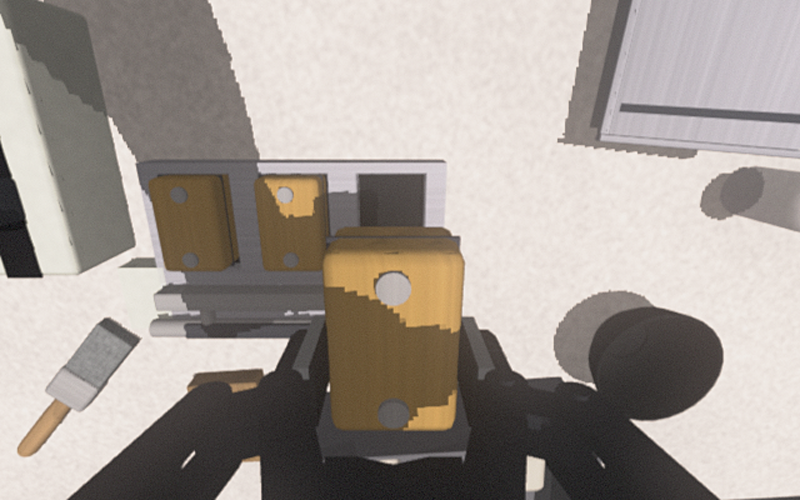

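```bash
python3 -m handwheel '[{"dx":0,"dy":0,"dz":-0.9,"ax":0,"ay":0,"az":-0.83},{"dx":0,"dy":0,"dz":-0.9,"ax":0,"ay":0,"az":-0.83},{"dx":0,"dy":0,"dz":-0.9,"ax":0,"ay":0,"az":-0.83},{"dx":0,"dy":0,"dz":0,"ax":0,"ay":0,"az":-0.83},{"dx":0,"dy":0,"dz":0,"ax":0,"ay":0,"az":-0.83},{"dx":0,"dy":0,"dz":0,"ax":0,"ay":0,"az":-0.83},{"dx":0,"dy":0,"dz":0,"ax":0,"ay":0,"az":-0.83},{"dx":0,"dy":0,"dz":0,"ax":0,"ay":0,"az":-0.83},{"dx":0,"dy":0,"dz":0,"ax":0,"ay":0,"az":-0.83},{"dx":0,"dy":0,"dz":0,"ax":0,"ay":0,"az":-0.83},{"dx":0,"dy":0,"dz":0,"ax":0,"ay":0,"az":-0.83},{"dx":0,"dy":0,"dz":0,"ax":0,"ay":0,"az":-0.83}]'
python3 -c "
from h import *
plan([.43,.40,.30],260.9);print(bot.get_obs()['joint_pos'])"
```

```text
clock: 54.3
eef_pos: [0.5909, 0.1163, 0.2872]
tool_rot: [-0.653, 0.758, 0.002, -0.002]
ft_force: [0.2, 0.2, -3.1]
grip_width: 0.0485
at [0.5909 0.1163 0.2872] t 54.3 F [ 0.2  0.2 -3.1] w 0.0485
 turn units [ 0.039 -0.01   0.07 ] | then shift units [-10.187   8.149  -0.511] | unturned shift [-10.271   8.044  -0.48 ]
[ 1.94108640e-01  4.47031069e-01  3.94868239e-01  1.52464444e+00
  5.31263047e-04 -1.22835944e+00]
```

```bash
python3 -m handwheel '[{"dx":-0.85,"dy":0.67,"dz":0,"ax":0.039,"ay":-0.01,"az":0.07},{"dx":-0.85,"dy":0.67,"dz":0,"ax":0,"ay":0,"az":0},{"dx":-0.85,"dy":0.67,"dz":0,"ax":0,"ay":0,"az":0},{"dx":-0.85,"dy":0.67,"dz":0,"ax":0,"ay":0,"az":0},{"dx":-0.85,"dy":0.67,"dz":0,"ax":0,"ay":0,"az":0},{"dx":-0.85,"dy":0.67,"dz":0,"ax":0,"ay":0,"az":0},{"dx":-0.85,"dy":0.67,"dz":0,"ax":0,"ay":0,"az":0},{"dx":-0.85,"dy":0.67,"dz":0,"ax":0,"ay":0,"az":0},{"dx":-0.85,"dy":0.67,"dz":0,"ax":0,"ay":0,"az":0},{"dx":-0.85,"dy":0.67,"dz":0,"ax":0,"ay":0,"az":0},{"dx":-0.85,"dy":0.67,"dz":0,"ax":0,"ay":0,"az":0},{"dx":-0.85,"dy":0.67,"dz":0,"ax":0,"ay":0,"az":0}]'
python3 -m handwheel '[{"dx":0,"dy":0,"dz":0,"ax":0,"ay":0,"az":0},{"dx":0,"dy":0,"dz":0,"ax":0,"ay":0,"az":0}]'
python3 -c "
from h import *
plan([.43,.40,.30],260.9);print(bot.get_obs()['joint_pos'])
c=bot.camera('wrist');crop(c,'w34',0,0,640,400,1.25)"
```

```text
clock: 55.5
eef_pos: [0.4336, 0.4009, 0.2867]
tool_rot: [-0.647, 0.763, -0.001, -0.0]
ft_force: [0.4, 0.1, -4.0]
grip_width: 0.0487
clock: 55.7
eef_pos: [0.4341, 0.4005, 0.2872]
tool_rot: [-0.647, 0.762, -0.002, 0.0]
ft_force: [-0.0, -0.2, -4.4]
grip_width: 0.0486
at [0.4341 0.4005 0.2872] t 55.7 F [-0.  -0.2 -4.4] w 0.0486
 turn units [-0.019 -0.015 -0.024] | then shift units [ 0.045  0.158 -0.512] | unturned shift [ 0.047  0.156 -0.512]
[ 0.7469119   0.41654306  0.34827325  1.50258785 -0.0035941  -0.66148426]
```

View pics/w34.png

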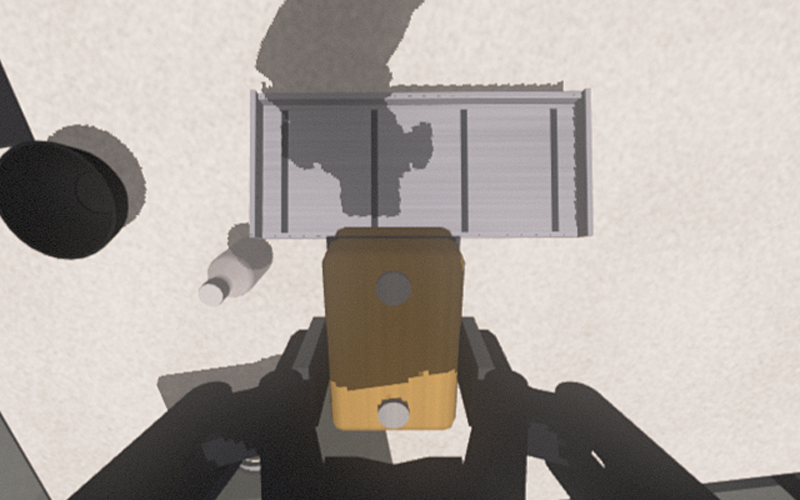

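```bash
python3 -c "
from h import *
c=bot.camera('wrist');crop(c,'w34z',195,60,480,200,2.8)"
```

```text
(no output)
```

View pics/w34z.png

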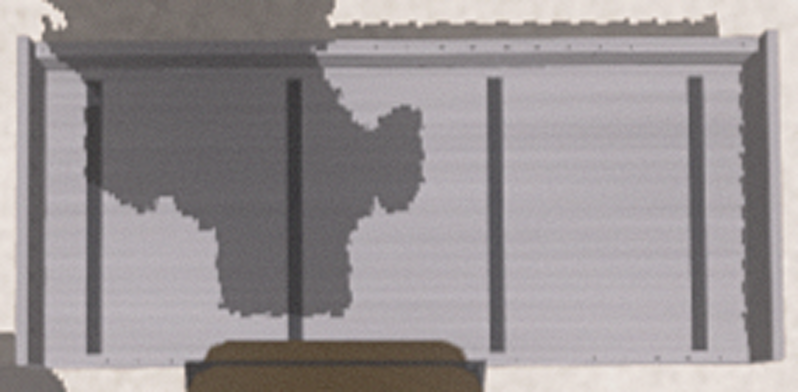

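```bash
cat > fr.py <<'E'
from h import *
from scipy.optimize import least_squares
c=bot.camera("top"); s=bot.camera("side"); w=bot.camera("wrist")
tt=np.array([(141,125),(307,145),(122,244),(291,260),(103,366),(272,377),(84,488),(255,494)])/4+[130,190]-.375
ss=np.array([(102,162),(197,110),(203,214),(291,157),(310,271),(394,206),(428,333),(502,258)])/4+[240,250]-.375
ww=np.array([(94,353),(95,79.5),(294,352),(294,79),(497,351),(495,77.5),(699,350),(696,76.5)])/2.8+[195,60]-.32
def B(p):
    m=[]
    for y in (-.12,-.04,.04,.12): m+= [(p[4],y,0),(-p[4],y,0)]
    return (R.from_euler('z',p[3])*R.from_euler('y',-20,degrees=True)).apply(np.array(m))+p[:3]
ft=lambda p:(proj(c,B(p))-tt).ravel()
fs=lambda p:(proj(s,B(p))-ss).ravel()
def fww(p):
    e=(proj(w,B(p))-ww).ravel(); return e
for nm,g in [("top+side",lambda p:np.r_[ft(p),fs(p)]),("all",lambda p:np.r_[ft(p),fs(p),fww(p)]),("wrist",lambda p:fww(p))]:
    r=least_squares(g,[.406,.363,.055,1.41,.054],loss='soft_l1');print(nm,r.x.round(4),np.degrees(r.x[3]).round(2),"rms",np.sqrt(np.mean(g(r.x)**2)).round(2))
    if nm!="top+side":print(fww(r.x).reshape(-1,2).round(1).tolist())
E
python3 fr.py
```

```text
top+side [0.4064 0.3628 0.0548 1.4119 0.0538] 80.9 rms 0.23
all [0.4064 0.363  0.0555 1.4107 0.0546] 80.83 rms 0.29
[[0.1, -0.3], [0.0, 0.3], [0.4, -0.3], [0.2, 0.0], [-0.1, -0.2], [-0.2, 0.1], [-0.1, -0.2], [-0.3, 0.1]]
wrist [0.4064 0.363  0.0561 1.4104 0.0547] 80.81 rms 0.14
[[-0.1, -0.1], [-0.1, 0.1], [0.4, -0.0], [0.1, -0.1], [-0.0, 0.0], [-0.1, 0.0], [0.1, 0.1], [-0.2, -0.0]]
```

```bash
cat > rack.py <<'E'
from h import *
import sys
Rb=R.from_euler('z',80.82,degrees=True)*R.from_euler('y',-20,degrees=True)
O=np.array([.4064,.363,.0555]); Rt=Rb*R.from_euler('y',180,degrees=True)
def tgt(yb,h,xb=-.018,off=.0027): return O+Rb.apply([xb+off,yb,h])
if __name__=="__main__":
    a=[float(v) for v in sys.argv[1:]]
    p=tgt(*a);print(p.round(4));plan(p,quat=Rt)
    o=bot.get_obs();q=Rb.inv().apply(o['eef_pos']-O);print("in bed frame",(q*1e3).round(1))
E
python3 rack.py -.08 .11
```

```text
[0.4771 0.2989 0.1536]
at [0.4356 0.3997 0.2893] t 56.0 F [ 0.3 -0.1 -4.2] w 0.0489
 turn units [-0.039 -2.321 -0.029] | then shift units [ 5.349 -2.28   3.827] | unturned shift [ 3.711 -2.273  5.433]
in bed frame [118.4 -23.  205.7]
```

```bash
python3 -m handwheel '[{"dx":0,"dy":0,"dz":0,"ax":-0.01,"ay":-0.774,"az":-0.01},{"dx":0,"dy":0,"dz":0,"ax":-0.01,"ay":-0.774,"az":-0.01},{"dx":0,"dy":0,"dz":0,"ax":-0.01,"ay":-0.774,"az":-0.01},{"dx":0.76,"dy":-0.325,"dz":0,"ax":0,"ay":0,"az":0},{"dx":0.76,"dy":-0.325,"dz":0,"ax":0,"ay":0,"az":0},{"dx":0.76,"dy":-0.325,"dz":0,"ax":0,"ay":0,"az":0},{"dx":0.76,"dy":-0.325,"dz":0.6,"ax":0,"ay":0,"az":0},{"dx":0.76,"dy":-0.325,"dz":0.8,"ax":0,"ay":0,"az":0},{"dx":0.76,"dy":-0.325,"dz":0.8,"ax":0,"ay":0,"az":0},{"dx":0.76,"dy":-0.325,"dz":0.8,"ax":0,"ay":0,"az":0},{"dx":0,"dy":0,"dz":0.8,"ax":0,"ay":0,"az":0},{"dx":0,"dy":0,"dz":0,"ax":0,"ay":0,"az":0}]'
python3 rack.py -.08 .042
python3 -c "
from h import *
print(bot.get_obs()['joint_pos'].round(2))
c=bot.camera('wrist');crop(c,'w35',0,0,640,400,1.25)"
```

```text
clock: 57.15
eef_pos: [0.4753, 0.2985, 0.1516]
tool_rot: [-0.638, 0.75, 0.113, 0.13]
ft_force: [-0.5, 0.5, -4.1]
grip_width: 0.0486
[0.4808 0.3219 0.0897]
at [0.4753 0.2985 0.1516] t 57.1 F [-0.5  0.5 -4.1] w 0.0486
 turn units [ 0.021 -0.023 -0.01 ] | then shift units [-0.054 -0.067  2.655] | unturned shift [-0.064 -0.076  2.655]
in bed frame [-16.7 -78.3 108.4]
[ 0.42  0.3  -0.24  0.84  0.29 -0.97]
```

View pics/w35.png

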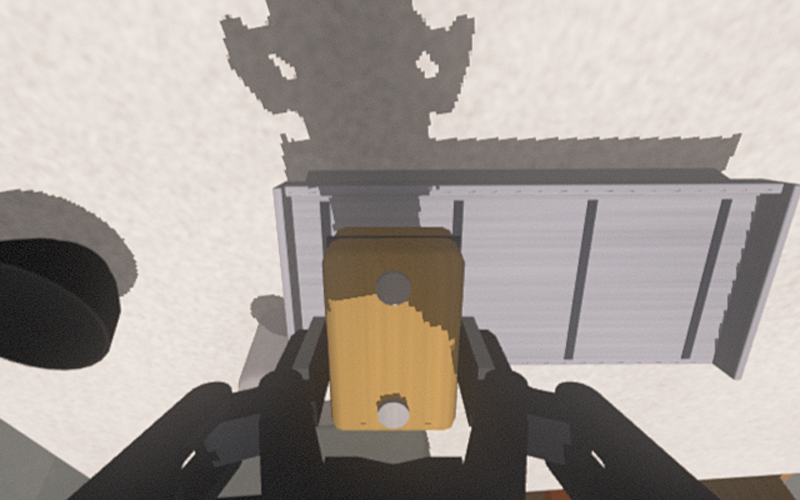

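```bash
python3 -m handwheel '[{"dx":-0.03,"dy":-0.07,"dz":0.6,"ax":0,"ay":0,"az":0},{"dx":0,"dy":0,"dz":0.7,"ax":0,"ay":0,"az":0},{"dx":0,"dy":0,"dz":0.7,"ax":0,"ay":0,"az":0},{"dx":0,"dy":0,"dz":0.4,"ax":0,"ay":0,"az":0},{"dx":0,"dy":0,"dz":0.1,"ax":0,"ay":0,"az":0},{"dx":0,"dy":0,"dz":0,"ax":0,"ay":0,"az":0},{"dx":0,"dy":0,"dz":0,"ax":0,"ay":0,"az":0}]'
python3 rack.py -.08 .040
python3 -c "
from h import *
c=bot.camera('wrist');crop(c,'w36',0,0,640,400,1.25)
c=bot.camera('side');crop(c,'s36',220,210,400,350,4)"
```

```text
clock: 57.9
eef_pos: [0.483, 0.3222, 0.0976]
tool_rot: [-0.639, 0.749, 0.112, 0.134]
ft_force: [-0.1, -0.0, -3.4]
grip_width: 0.0484
[0.4809 0.3225 0.0879]
at [0.483  0.3222 0.0976] t 57.9 F [-0.1 -0.  -3.4] w 0.0484
 turn units [-0.018  0.013  0.016] | then shift units [0.135 0.085 0.366] | unturned shift [0.136 0.087 0.366]
in bed frame [-11.9 -82.1  49.2]
```

View pics/w36.png

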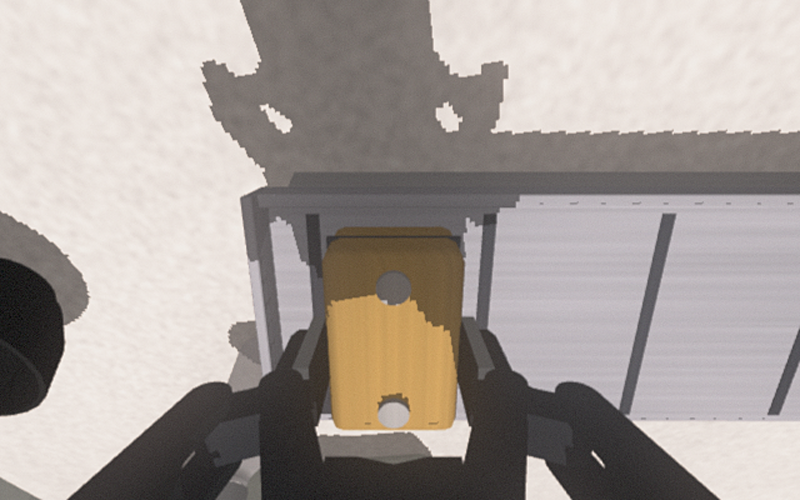

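View pics/s36.png

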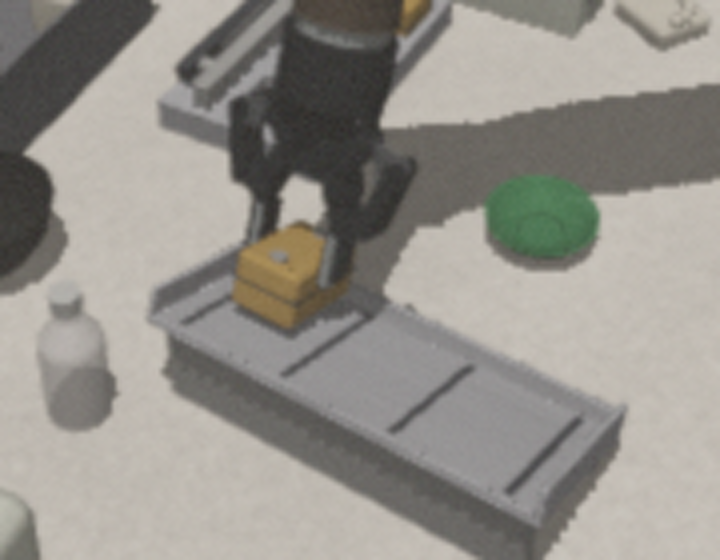

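```bash
python3 -m handwheel '[{"dx":0.1,"dy":0.06,"dz":0.1,"ax":0,"ay":0,"az":0},{"dx":0,"dy":0,"dz":0.1,"ax":0,"ay":0,"az":0},{"dx":0,"dy":0,"dz":0.06,"ax":0,"ay":0,"az":0},{"dx":0,"dy":0,"dz":0,"ax":0,"ay":0,"az":0},{"dx":0,"dy":0,"dz":0,"ax":0,"ay":0,"az":0},{"dx":0,"dy":0,"dz":0,"ax":0,"ay":0,"az":0}]'
python3 rack.py -.08 .040
```

```text
clock: 58.6
eef_pos: [0.4809, 0.3222, 0.0895]
tool_rot: [-0.639, 0.749, 0.112, 0.133]
ft_force: [0.7, -0.2, -3.9]
grip_width: 0.0483
[0.4809 0.3225 0.0879]
at [0.4809 0.3222 0.0895] t 58.6 F [ 0.7 -0.2 -3.9] w 0.0483
 turn units [-0.008  0.006  0.013] | then shift units [0.01  0.003 0.067] | unturned shift [0.01  0.003 0.067]
in bed frame [-15.  -80.1  41.7]
```

```bash
python3 -m handwheel '[{"dx":0,"dy":0,"dz":0.05,"ax":0,"ay":0,"az":0},{"dx":0,"dy":0,"dz":0,"ax":0,"ay":0,"az":0},{"dx":0,"dy":0,"dz":0,"ax":0,"ay":0,"az":0}]'
python3 -m handwheel '[{"dx":0,"dy":0,"dz":0.04,"ax":0,"ay":0,"az":0},{"dx":0,"dy":0,"dz":0,"ax":0,"ay":0,"az":0},{"dx":0,"dy":0,"dz":0,"ax":0,"ay":0,"az":0}]'
python3 rack.py -.08 .040
python3 -c "
from h import *
c=bot.camera('side');crop(c,'s37',220,210,400,350,4)"
```

```text
clock: 58.9
eef_pos: [0.4809, 0.3226, 0.0883]
tool_rot: [-0.639, 0.749, 0.112, 0.133]
ft_force: [-0.2, -0.1, -4.4]
grip_width: 0.0487
clock: 59.2
eef_pos: [0.481, 0.3227, 0.0879]
tool_rot: [-0.639, 0.749, 0.112, 0.133]
ft_force: [-2.1, -4.5, 3.7]
grip_width: 0.0485
[0.4809 0.3225 0.0879]
at [0.481  0.3227 0.0879] t 59.2 F [-2.1 -4.5  3.7] w 0.0485
 turn units [-0.01   0.007  0.011] | then shift units [0.008 0.003 0.001] | unturned shift [0.008 0.003 0.001]
in bed frame [-15.1 -80.1  40. ]
```

View pics/s37.png

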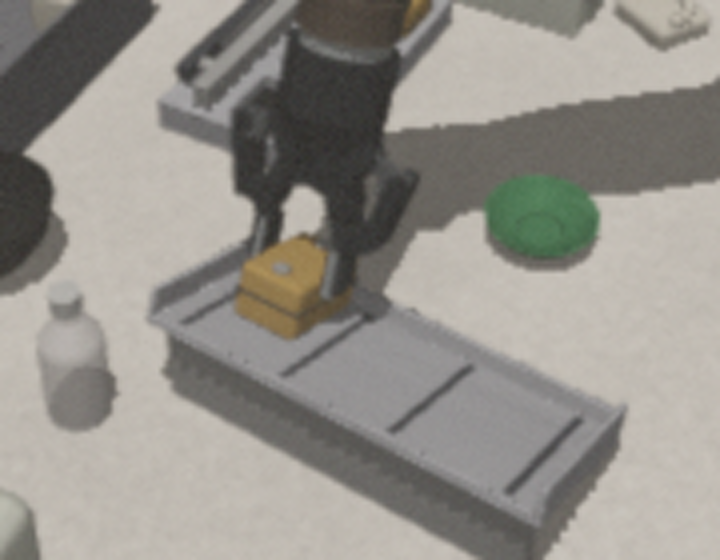

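```bash
python3 -m handwheel '[{"dx":0,"dy":0,"dz":0,"ax":0,"ay":0,"az":0},{"dx":0,"dy":0,"dz":0,"ax":0,"ay":0,"az":0},{"dx":0,"dy":0,"dz":0,"ax":0,"ay":0,"az":0},{"dx":0,"dy":0,"dz":0,"ax":0,"ay":0,"az":0}]' 0.5
python3 -m handwheel '[{"dx":0,"dy":0,"dz":-0.5,"ax":0,"ay":0,"az":0},{"dx":0,"dy":0,"dz":-0.8,"ax":0,"ay":0,"az":0},{"dx":0,"dy":0,"dz":-0.9,"ax":0,"ay":0,"az":0},{"dx":0,"dy":0,"dz":-0.9,"ax":0,"ay":0,"az":0},{"dx":0,"dy":0,"dz":-0.9,"ax":0,"ay":0,"az":0},{"dx":0,"dy":0,"dz":-0.9,"ax":0,"ay":0,"az":0},{"dx":0,"dy":0,"dz":-0.9,"ax":0,"ay":0,"az":0},{"dx":0,"dy":0,"dz":-0.9,"ax":0,"ay":0,"az":0},{"dx":0,"dy":0,"dz":0,"ax":0,"ay":0,"az":0}]'
python3 -c "
from h import *
c=bot.camera('wrist');crop(c,'w38',0,0,640,400,1.25)
c=bot.camera('side');crop(c,'s38',220,150,400,350,3)
plan([.5855,.036,.31],175.54)"
```

```text
clock: 59.65
eef_pos: [0.4812, 0.3232, 0.0875]
tool_rot: [-0.639, 0.749, 0.112, 0.133]
ft_force: [0.4, 1.0, 0.5]
grip_width: 0.0642
clock: 60.55
eef_pos: [0.4734, 0.2662, 0.2492]
tool_rot: [-0.639, 0.749, 0.111, 0.137]
ft_force: [0.2, -0.5, -0.2]
grip_width: 0.064
at [0.4719 0.2661 0.2455] t 60.6 F [-0.1  0.5  0.3] w 0.064
 turn units [1.723 1.905 9.823] | then shift units [-5.246 -8.824 -2.578] | unturned shift [ 6.978 -5.955 -5.279]
```

View pics/w38.png

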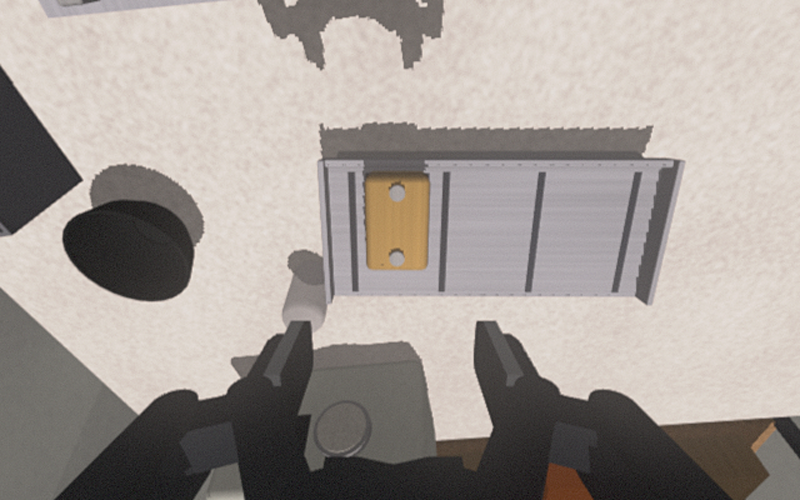

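View pics/s38.png

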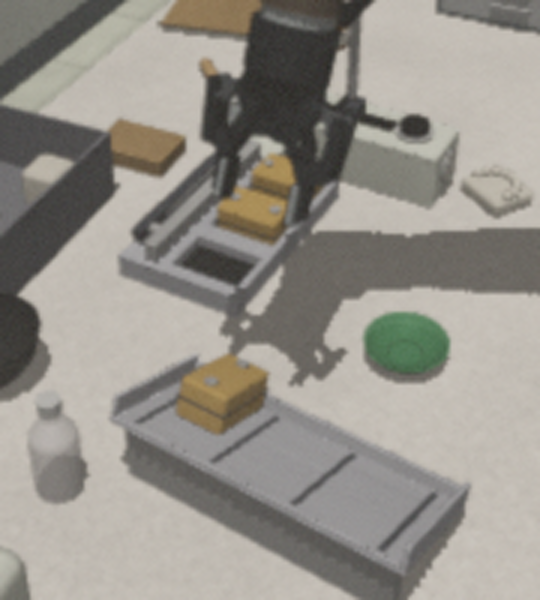

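```bash
python3 -m handwheel '[{"dx":0,"dy":0,"dz":-0.9,"ax":0,"ay":0.775,"az":0},{"dx":0,"dy":0,"dz":-0.9,"ax":0,"ay":0.775,"az":0},{"dx":0,"dy":0,"dz":-0.5,"ax":0,"ay":0.775,"az":0},{"dx":0,"dy":0,"dz":0,"ax":0,"ay":0,"az":0.82},{"dx":0,"dy":0,"dz":0,"ax":0,"ay":0,"az":0.82},{"dx":0,"dy":0,"dz":0,"ax":0,"ay":0,"az":0.82},{"dx":0,"dy":0,"dz":0,"ax":0,"ay":0,"az":0.82},{"dx":0,"dy":0,"dz":0,"ax":0,"ay":0,"az":0.82},{"dx":0,"dy":0,"dz":0,"ax":0,"ay":0,"az":0.82},{"dx":0,"dy":0,"dz":0,"ax":0,"ay":0,"az":0.82},{"dx":0,"dy":0,"dz":0,"ax":0,"ay":0,"az":0.82},{"dx":0,"dy":0,"dz":0,"ax":0,"ay":0,"az":0.82}]' 0.45
python3 -c "
from h import *
plan([.5855,.036,.30],175.54)"
```

```text
clock: 61.85
eef_pos: [0.4686, 0.2521, 0.2984]
tool_rot: [-0.15, 0.989, -0.0, -0.0]
ft_force: [0.3, -0.6, 1.2]
grip_width: 0.0618
at [0.4686 0.2521 0.2984] t 61.9 F [ 0.3 -0.6  1.2] w 0.0618
 turn units [-2.000e-03 -6.000e-03  2.522e+00] | then shift units [-5.333 -8.255 -0.063] | unturned shift [-1.907 -9.641 -0.063]
```

```bash
python3 -m handwheel '[{"dx":0,"dy":0,"dz":0,"ax":0,"ay":0,"az":0.84},{"dx":0,"dy":0,"dz":0,"ax":0,"ay":0,"az":0.84},{"dx":0,"dy":0,"dz":0,"ax":0,"ay":0,"az":0.84},{"dx":-0.59,"dy":-0.917,"dz":0,"ax":0,"ay":0,"az":0},{"dx":-0.59,"dy":-0.917,"dz":0,"ax":0,"ay":0,"az":0},{"dx":-0.59,"dy":-0.917,"dz":0,"ax":0,"ay":0,"az":0},{"dx":-0.59,"dy":-0.917,"dz":0,"ax":0,"ay":0,"az":0},{"dx":-0.59,"dy":-0.917,"dz":0,"ax":0,"ay":0,"az":0},{"dx":-0.59,"dy":-0.917,"dz":0,"ax":0,"ay":0,"az":0},{"dx":-0.59,"dy":-0.917,"dz":0,"ax":0,"ay":0,"az":0},{"dx":-0.59,"dy":-0.917,"dz":0,"ax":0,"ay":0,"az":0},{"dx":-0.59,"dy":-0.917,"dz":0,"ax":0,"ay":0,"az":0}]'
python3 -m handwheel '[{"dx":0,"dy":0,"dz":0,"ax":0,"ay":0,"az":0},{"dx":0,"dy":0,"dz":0,"ax":0,"ay":0,"az":0}]'
python3 -c "
from h import *
plan([.5855,.0355,.12],175.54)
c=bot.camera('wrist');crop(c,'w39',0,0,640,400,1.25)"
```

```text
clock: 63.05
eef_pos: [0.5866, 0.0359, 0.2983]
tool_rot: [0.036, 0.999, 0.0, -0.001]
ft_force: [0.1, -0.4, 1.0]
grip_width: 0.062
clock: 63.25
eef_pos: [0.5862, 0.0364, 0.2984]
tool_rot: [0.037, 0.999, 0.001, -0.001]
ft_force: [-0.5, 1.0, 0.6]
grip_width: 0.062
at [0.5862 0.0364 0.2984] t 63.2 F [-0.5  1.   0.6] w 0.062
 turn units [ 0.008 -0.009  0.025] | then shift units [ 0.026 -0.039  7.138] | unturned shift [ 0.017 -0.047  7.138]
```

View pics/w39.png

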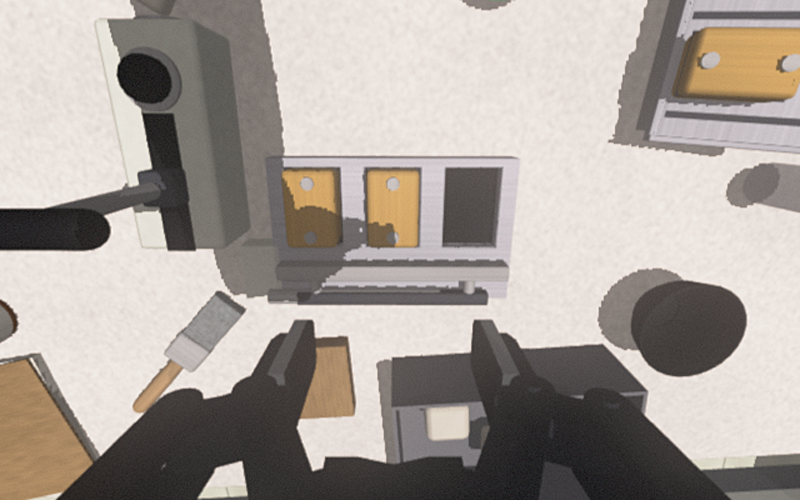

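```bash
python3 -m handwheel '[{"dx":0.02,"dy":-0.03,"dz":0.8,"ax":0,"ay":0,"az":0.02},{"dx":0,"dy":0,"dz":0.9,"ax":0,"ay":0,"az":0},{"dx":0,"dy":0,"dz":0.9,"ax":0,"ay":0,"az":0},{"dx":0,"dy":0,"dz":0.9,"ax":0,"ay":0,"az":0},{"dx":0,"dy":0,"dz":0.9,"ax":0,"ay":0,"az":0},{"dx":0,"dy":0,"dz":0.9,"ax":0,"ay":0,"az":0},{"dx":0,"dy":0,"dz":0.9,"ax":0,"ay":0,"az":0},{"dx":0,"dy":0,"dz":0.9,"ax":0,"ay":0,"az":0},{"dx":0,"dy":0,"dz":0,"ax":0,"ay":0,"az":0},{"dx":0,"dy":0,"dz":0,"ax":0,"ay":0,"az":0}]'
python3 -c "
from h import *
c=bot.camera('wrist');crop(c,'w40',0,0,640,400,1.25)
plan([.5855,.0355,.054],175.54)
"
```

```text
clock: 64.3
eef_pos: [0.5858, 0.037, 0.1227]
tool_rot: [0.037, 0.999, 0.001, 0.0]
ft_force: [-0.2, 0.1, 0.6]
grip_width: 0.0619
at [0.5867 0.0369 0.1237] t 64.3 F [ 0.7 -1.  -0.5] w 0.0622
 turn units [0.009 0.02  0.02 ] | then shift units [ 0.043 -0.058  2.787] | unturned shift [ 0.051 -0.062  2.787]
```

View pics/w40.png

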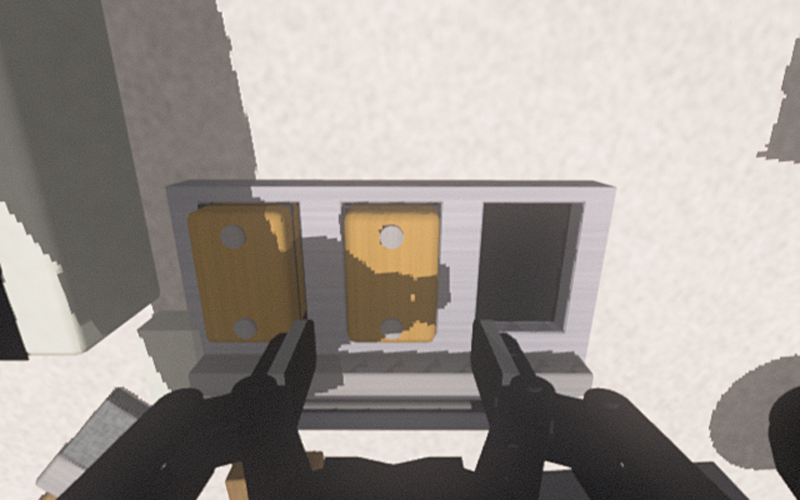

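Bolts at col 391 (aligned col ~393.5): shift dy −0.06 and descend.

```bash
python3 -m handwheel '[{"dx":0.02,"dy":-0.06,"dz":0.6,"ax":0,"ay":0,"az":0.01},{"dx":0,"dy":0,"dz":0.7,"ax":0,"ay":0,"az":0},{"dx":0,"dy":0,"dz":0.7,"ax":0,"ay":0,"az":0},{"dx":0,"dy":0,"dz":0.6,"ax":0,"ay":0,"az":0},{"dx":0,"dy":0,"dz":0.1,"ax":0,"ay":0,"az":0},{"dx":0,"dy":0,"dz":0,"ax":0,"ay":0,"az":0},{"dx":0,"dy":0,"dz":0,"ax":0,"ay":0,"az":0}]'
python3 -m handwheel '[{"dx":0,"dy":0,"dz":0,"ax":0,"ay":0,"az":0},{"dx":0,"dy":0,"dz":0,"ax":0,"ay":0,"az":0},{"dx":0,"dy":0,"dz":0,"ax":0,"ay":0,"az":0},{"dx":0,"dy":0,"dz":0,"ax":0,"ay":0,"az":0},{"dx":0,"dy":0,"dz":0,"ax":0,"ay":0,"az":0},{"dx":0,"dy":0,"dz":0,"ax":0,"ay":0,"az":0}]' -1
python3 -m handwheel '[{"dx":0,"dy":0,"dz":-0.3,"ax":0,"ay":0,"az":0},{"dx":0,"dy":0,"dz":-0.5,"ax":0,"ay":0,"az":0},{"dx":0,"dy":0,"dz":-1,"ax":0,"ay":0,"az":0},{"dx":0,"dy":0,"dz":-1,"ax":0,"ay":0,"az":0},{"dx":0,"dy":0,"dz":-1,"ax":0,"ay":0,"az":0},{"dx":0,"dy":0,"dz":-1,"ax":0,"ay":0,"az":0},{"dx":0,"dy":0,"dz":-1,"ax":0,"ay":0,"az":0},{"dx":0,"dy":0,"dz":-1,"ax":0,"ay":0,"az":0},{"dx":0,"dy":0,"dz":-1,"ax":0,"ay":0,"az":0},{"dx":0,"dy":0,"dz":-1,"ax":0,"ay":0,"az":0},{"dx":0,"dy":0,"dz":-0.6,"ax":0,"ay":0,"az":0},{"dx":0,"dy":0,"dz":0,"ax":0,"ay":0,"az":0}]'
python3 -c "
from h import *
c=bot.camera('wrist');crop(c,'w41',0,0,640,400,1.25)
plan([.592,.1155,.2],260.82)"
```

```text
clock: 65.05
eef_pos: [0.5871, 0.0348, 0.0568]
tool_rot: [0.039, 0.999, 0.001, 0.002]
ft_force: [-1.0, -0.2, -0.8]
grip_width: 0.062
clock: 65.65
eef_pos: [0.5873, 0.0349, 0.0572]
tool_rot: [0.039, 0.999, 0.001, 0.003]
ft_force: [-0.5, 0.3, 6.9]
grip_width: 0.0486
clock: 66.85
eef_pos: [0.5858, 0.0344, 0.293]
tool_rot: [0.039, 0.999, 0.001, 0.003]
ft_force: [0.4, -0.0, -2.7]
grip_width: 0.0488
at [0.5853 0.0344 0.291 ] t 66.9 F [ 0.2  0.2 -2.5] w 0.0484
 turn units [-7.000e-03  2.000e-02 -9.922e+00] | then shift units [-3.247  0.252  3.641] | unturned shift [-0.007  3.253  3.645]
```

View pics/w41.png

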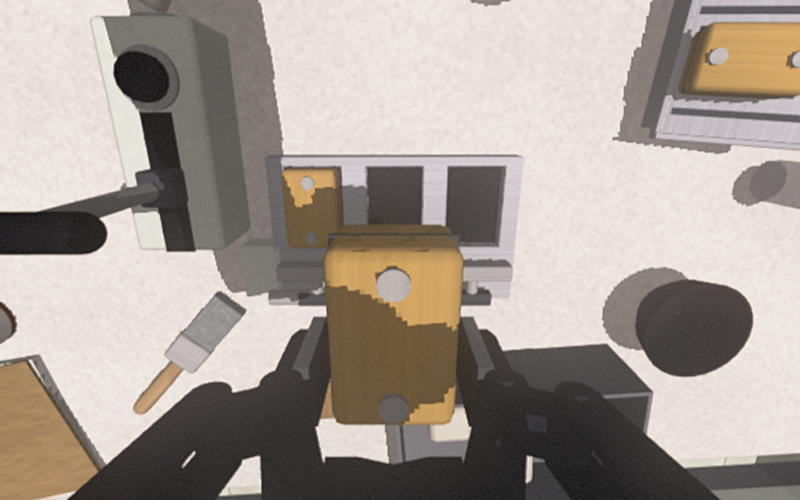

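```bash
cat > off.py <<'E'
from h import *
import sys
a=[float(v) for v in sys.argv[1:]]
c=bot.camera('wrist');o=bot.get_obs();Rt=R.from_quat(o['tool_rot'])
# intersect with plane at tool-z = -h
Rm=R.from_quat(c['rotation']).as_matrix()
for h in (.0,.002,.004):
    q=[]
    for v in a[:2]:
        d=Rt.inv().apply(Rm@np.linalg.inv(c['intrinsics'])@np.array([a[2]/1.25,v/1.25,1])); e=Rt.inv().apply(c['eye']-o['eef_pos'])
        q.append(e+d*((-h-e[2])/d[2]))
    q=np.array(q)*1e3;print(h,"centre",q.mean(0).round(1),"sep",(q[0,0]-q[1,0]).round(1))
E
python3 off.py 285 409 393.5
python3 -m handwheel '[{"dx":0,"dy":0,"dz":0,"ax":0,"ay":0,"az":-0.827},{"dx":0,"dy":0,"dz":0,"ax":0,"ay":0,"az":-0.827},{"dx":0,"dy":0,"dz":0,"ax":0,"ay":0,"az":-0.827},{"dx":0,"dy":0,"dz":0,"ax":0,"ay":0,"az":-0.827},{"dx":0,"dy":0,"dz":0,"ax":0,"ay":0,"az":-0.827},{"dx":0,"dy":0,"dz":0,"ax":0,"ay":0,"az":-0.827},{"dx":0,"dy":0,"dz":0,"ax":0,"ay":0,"az":-0.827},{"dx":0,"dy":0,"dz":0,"ax":0,"ay":0,"az":-0.827},{"dx":0,"dy":0,"dz":0,"ax":0,"ay":0,"az":-0.827},{"dx":0,"dy":0,"dz":0,"ax":0,"ay":0,"az":-0.827},{"dx":0,"dy":0,"dz":0,"ax":0,"ay":0,"az":-0.827},{"dx":0,"dy":0,"dz":0,"ax":0,"ay":0,"az":-0.827}]'
python3 -c "
from h import *
plan([.40,.30,.29],260.82)"
```

```text
0.0 centre [ 1.9 -0.1  0. ] sep 51.9
0.002 centre [ 3.2 -0.1 -2. ] sep 51.1
0.004 centre [ 4.5 -0.1 -4. ] sep 50.2
clock: 68.15
eef_pos: [0.5842, 0.0343, 0.2879]
tool_rot: [-0.65, 0.76, 0.001, -0.001]
ft_force: [-1.3, -0.6, -3.4]
grip_width: 0.0486
at [0.5842 0.0343 0.2879] t 68.2 F [-1.3 -0.6 -3.4] w 0.0486
 turn units [0.02  0.001 0.037] | then shift units [-9.315  8.969 -0.084] | unturned shift [-9.364  8.917 -0.056]
```

```bash
python3 -m handwheel '[{"dx":-0.85,"dy":0.81,"dz":0,"ax":0.02,"ay":0,"az":0.03},{"dx":-0.85,"dy":0.81,"dz":0,"ax":0,"ay":0,"az":0},{"dx":-0.85,"dy":0.81,"dz":0,"ax":0,"ay":0,"az":0},{"dx":-0.85,"dy":0.81,"dz":0,"ax":0,"ay":0,"az":0},{"dx":-0.85,"dy":0.81,"dz":0,"ax":0,"ay":0,"az":0},{"dx":-0.85,"dy":0.81,"dz":0,"ax":0,"ay":0,"az":0},{"dx":-0.85,"dy":0.81,"dz":0,"ax":0,"ay":0,"az":0},{"dx":-0.85,"dy":0.81,"dz":0,"ax":0,"ay":0,"az":0},{"dx":-0.85,"dy":0.81,"dz":0,"ax":0,"ay":0,"az":0},{"dx":-0.85,"dy":0.81,"dz":0,"ax":0,"ay":0,"az":0},{"dx":-0.85,"dy":0.81,"dz":0,"ax":0,"ay":0,"az":0}]'
python3 -m handwheel '[{"dx":0,"dy":0,"dz":0,"ax":0,"ay":-0.774,"az":0},{"dx":0,"dy":0,"dz":0,"ax":0,"ay":-0.774,"az":0},{"dx":0,"dy":0,"dz":0,"ax":0,"ay":-0.774,"az":0},{"dx":0,"dy":0,"dz":0,"ax":0,"ay":0,"az":0}]'
python3 rack.py 0 .11 -.018 .0022
```

```text
clock: 69.25
eef_pos: [0.402, 0.3015, 0.2876]
tool_rot: [-0.647, 0.763, -0.001, -0.0]
ft_force: [0.8, 1.0, -3.8]
grip_width: 0.0484
clock: 69.65
eef_pos: [0.4009, 0.298, 0.286]
tool_rot: [-0.636, 0.752, 0.111, 0.131]
ft_force: [-0.1, -0.1, -4.4]
grip_width: 0.0482
[0.398  0.3112 0.1535]
at [0.4009 0.298  0.286 ] t 69.7 F [-0.1 -0.1 -4.4] w 0.0482
 turn units [-0.012 -0.03  -0.045] | then shift units [1.342 0.197 5.153] | unturned shift [1.321 0.197 5.159]
in bed frame [ 17.8  -4.9 238.8]
```

```bash
python3 -m handwheel '[{"dx":0.44,"dy":0.07,"dz":0.8,"ax":-0.01,"ay":-0.03,"az":-0.04},{"dx":0.44,"dy":0.07,"dz":0.8,"ax":0,"ay":0,"az":0},{"dx":0.44,"dy":0.06,"dz":0.9,"ax":0,"ay":0,"az":0},{"dx":0,"dy":0,"dz":0.9,"ax":0,"ay":0,"az":0},{"dx":0,"dy":0,"dz":0.9,"ax":0,"ay":0,"az":0},{"dx":0,"dy":0,"dz":0.8,"ax":0,"ay":0,"az":0},{"dx":0,"dy":0,"dz":0,"ax":0,"ay":0,"az":0},{"dx":0,"dy":0,"dz":0,"ax":0,"ay":0,"az":0}]'
python3 rack.py 0 .042 -.018 .0022
python3 -c "
from h import *
c=bot.camera('wrist');crop(c,'w42',0,0,640,400,1.25)"
```

```text
clock: 70.45
eef_pos: [0.4011, 0.315, 0.1577]
tool_rot: [-0.64, 0.749, 0.112, 0.134]
ft_force: [0.7, -0.1, -3.0]
grip_width: 0.0484
[0.4017 0.3342 0.0896]
at [0.4011 0.315  0.1577] t 70.5 F [ 0.7 -0.1 -3. ] w 0.0484
 turn units [-0.015  0.014  0.025] | then shift units [0.215 0.096 2.82 ] | unturned shift [0.221 0.103 2.82 ]
in bed frame [-10.4  -2.4 112.5]
```

View pics/w42.png

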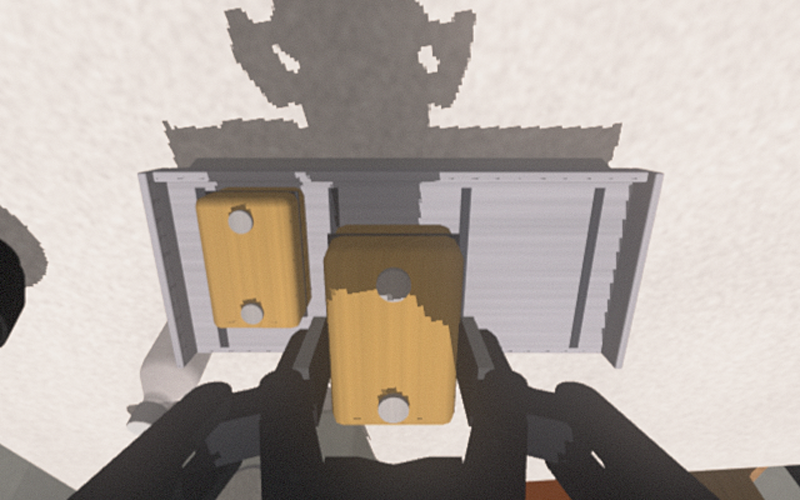

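```bash
python3 -m handwheel '[{"dx":0.2,"dy":0.09,"dz":0.5,"ax":0,"ay":0,"az":0.02},{"dx":0,"dy":0,"dz":0.7,"ax":0,"ay":0,"az":0},{"dx":0,"dy":0,"dz":0.7,"ax":0,"ay":0,"az":0},{"dx":0,"dy":0,"dz":0.5,"ax":0,"ay":0,"az":0},{"dx":0,"dy":0,"dz":0.2,"ax":0,"ay":0,"az":0},{"dx":0,"dy":0,"dz":0,"ax":0,"ay":0,"az":0},{"dx":0,"dy":0,"dz":0,"ax":0,"ay":0,"az":0}]'
python3 rack.py 0 .042 -.018 .0022
python3 -c "
from h import *
c=bot.camera('wrist');crop(c,'w43',0,0,640,400,1.25)"
```

```text
clock: 71.2
eef_pos: [0.4032, 0.3332, 0.0968]
tool_rot: [-0.638, 0.749, 0.112, 0.136]
ft_force: [-0.5, 0.4, -2.9]
grip_width: 0.0482
[0.4017 0.3342 0.0896]
at [0.4032 0.3332 0.0968] t 71.2 F [-0.5  0.4 -2.9] w 0.0482
 turn units [-0.038  0.039  0.007] | then shift units [0.071 0.064 0.281] | unturned shift [0.073 0.066 0.28 ]
in bed frame [-14.   -1.6  49. ]
```

View pics/w43.png

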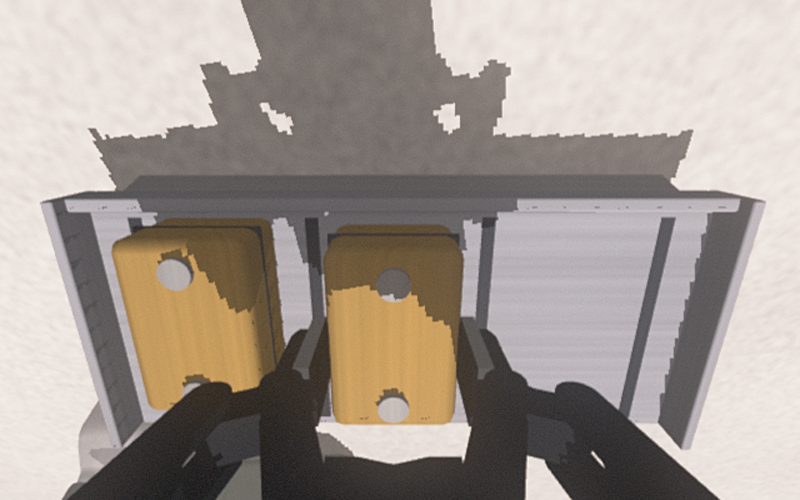

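```bash
python3 -m handwheel '[{"dx":0.06,"dy":0.05,"dz":0.1,"ax":-0.015,"ay":0.015,"az":0},{"dx":0,"dy":0,"dz":0.1,"ax":0,"ay":0,"az":0},{"dx":0,"dy":0,"dz":0.03,"ax":0,"ay":0,"az":0},{"dx":0,"dy":0,"dz":0,"ax":0,"ay":0,"az":0},{"dx":0,"dy":0,"dz":0,"ax":0,"ay":0,"az":0}]'
python3 rack.py 0 .042 -.018 .0022
python3 -m handwheel '[{"dx":0,"dy":0,"dz":0.04,"ax":0,"ay":0,"az":0},{"dx":0,"dy":0,"dz":0,"ax":0,"ay":0,"az":0},{"dx":0,"dy":0,"dz":0,"ax":0,"ay":0,"az":0}]'
python3 rack.py 0 .042 -.018 .0022
```

```text
clock: 71.75
eef_pos: [0.4014, 0.3335, 0.09]
tool_rot: [-0.638, 0.75, 0.113, 0.134]
ft_force: [-1.9, -3.4, 3.1]
grip_width: 0.0482
[0.4017 0.3342 0.0896]
at [0.4014 0.3335 0.09  ] t 71.8 F [-1.9 -3.4  3.1] w 0.0482
 turn units [-0.015  0.017  0.005] | then shift units [-0.019 -0.011  0.028] | unturned shift [-0.019 -0.011  0.028]
in bed frame [-16.3   0.3  42.7]
clock: 72.05
eef_pos: [0.4014, 0.3335, 0.09]
tool_rot: [-0.638, 0.75, 0.112, 0.134]
ft_force: [-3.8, -10.2, 11.3]
grip_width: 0.0486
[0.4017 0.3342 0.0896]
at [0.4014 0.3335 0.09  ] t 72.0 F [ -3.8 -10.2  11.3] w 0.0486
 turn units [-0.017  0.019  0.002] | then shift units [-0.019 -0.009  0.026] | unturned shift [-0.019 -0.009  0.026]
in bed frame [-16.3   0.2  42.6]
```

Firm contact. Release and retreat.

```bash
python3 -m handwheel '[{"dx":0,"dy":0,"dz":0,"ax":0,"ay":0,"az":0},{"dx":0,"dy":0,"dz":0,"ax":0,"ay":0,"az":0},{"dx":0,"dy":0,"dz":0,"ax":0,"ay":0,"az":0},{"dx":0,"dy":0,"dz":0,"ax":0,"ay":0,"az":0}]' 0.45
python3 -m handwheel '[{"dx":0,"dy":0,"dz":-0.5,"ax":0,"ay":0,"az":0},{"dx":0,"dy":0,"dz":-0.8,"ax":0,"ay":0,"az":0},{"dx":0,"dy":0,"dz":-0.9,"ax":0,"ay":0,"az":0},{"dx":0,"dy":0,"dz":-0.9,"ax":0,"ay":0,"az":0},{"dx":0,"dy":0,"dz":-0.9,"ax":0,"ay":0,"az":0},{"dx":0,"dy":0,"dz":-0.9,"ax":0,"ay":0,"az":0},{"dx":0,"dy":0,"dz":-0.9,"ax":0,"ay":0,"az":0},{"dx":0,"dy":0,"dz":-0.9,"ax":0,"ay":0,"az":0},{"dx":0,"dy":0,"dz":0,"ax":0,"ay":0,"az":0}]'
python3 -c "
from h import *
c=bot.camera('wrist');crop(c,'w44',0,0,640,400,1.25)"
python3 -m handwheel '[{"dx":0,"dy":0,"dz":-0.9,"ax":0,"ay":0.775,"az":0},{"dx":0,"dy":0,"dz":-0.9,"ax":0,"ay":0.775,"az":0},{"dx":0,"dy":0,"dz":-0.5,"ax":0,"ay":0.775,"az":0},{"dx":0,"dy":0,"dz":0,"ax":0,"ay":0,"az":0.82},{"dx":0,"dy":0,"dz":0,"ax":0,"ay":0,"az":0.82},{"dx":0,"dy":0,"dz":0,"ax":0,"ay":0,"az":0.82},{"dx":0,"dy":0,"dz":0,"ax":0,"ay":0,"az":0.82},{"dx":0,"dy":0,"dz":0,"ax":0,"ay":0,"az":0.82},{"dx":0,"dy":0,"dz":0,"ax":0,"ay":0,"az":0.82},{"dx":0,"dy":0,"dz":0,"ax":0,"ay":0,"az":0.82},{"dx":0,"dy":0,"dz":0,"ax":0,"ay":0,"az":0.82},{"dx":0,"dy":0,"dz":0,"ax":0,"ay":0,"az":0.82}]'
python3 -c "
from h import *
plan([.579,-.0445,.30],175.3)"
```

```text
clock: 72.45
eef_pos: [0.4016, 0.3344, 0.0888]
tool_rot: [-0.639, 0.749, 0.113, 0.134]
ft_force: [-0.7, -0.2, 0.1]
grip_width: 0.062
clock: 73.35
eef_pos: [0.3936, 0.2776, 0.2493]
tool_rot: [-0.638, 0.749, 0.112, 0.137]
ft_force: [0.7, -0.5, 0.2]
grip_width: 0.0615
clock: 74.6
eef_pos: [0.3891, 0.2631, 0.2996]
tool_rot: [-0.149, 0.989, 0.001, 0.0]
ft_force: [-0.3, -1.0, 0.8]
grip_width: 0.0614
at [0.3891 0.2631 0.2996] t 74.6 F [-0.3 -1.   0.8] w 0.0614
 turn units [0.008 0.004 2.541] | then shift units [ -8.579 -11.64   -0.015] | unturned shift [ -3.634 -13.996  -0.027]
```

View pics/w44.png

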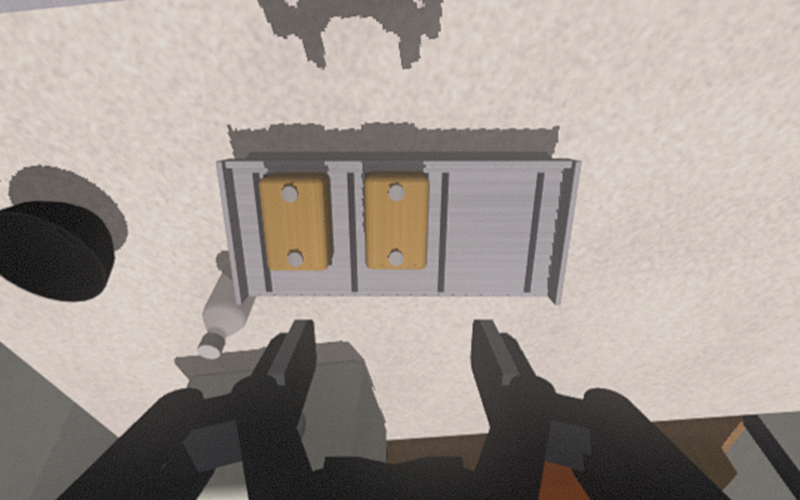

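```bash
python3 -m handwheel '[{"dx":0,"dy":0,"dz":0,"ax":0,"ay":0,"az":0.845},{"dx":0,"dy":0,"dz":0,"ax":0,"ay":0,"az":0.845},{"dx":0,"dy":0,"dz":0,"ax":0,"ay":0,"az":0.845},{"dx":-0.66,"dy":-0.895,"dz":0,"ax":0,"ay":0,"az":0},{"dx":-0.66,"dy":-0.895,"dz":0,"ax":0,"ay":0,"az":0},{"dx":-0.66,"dy":-0.895,"dz":0,"ax":0,"ay":0,"az":0},{"dx":-0.66,"dy":-0.895,"dz":0,"ax":0,"ay":0,"az":0},{"dx":-0.66,"dy":-0.895,"dz":0,"ax":0,"ay":0,"az":0},{"dx":-0.66,"dy":-0.895,"dz":0,"ax":0,"ay":0,"az":0},{"dx":-0.66,"dy":-0.895,"dz":0,"ax":0,"ay":0,"az":0},{"dx":-0.66,"dy":-0.895,"dz":0,"ax":0,"ay":0,"az":0},{"dx":-0.66,"dy":-0.895,"dz":0,"ax":0,"ay":0,"az":0}]'
python3 -m handwheel '[{"dx":-0.66,"dy":-0.895,"dz":0,"ax":0,"ay":0,"az":0},{"dx":-0.66,"dy":-0.895,"dz":0,"ax":0,"ay":0,"az":0},{"dx":-0.66,"dy":-0.895,"dz":0,"ax":0,"ay":0,"az":0},{"dx":-0.66,"dy":-0.895,"dz":0,"ax":0,"ay":0,"az":0},{"dx":0,"dy":0,"dz":0,"ax":0,"ay":0,"az":0},{"dx":0,"dy":0,"dz":0,"ax":0,"ay":0,"az":0}]'
python3 -c "
from h import *
plan([.579,-.0445,.12],175.3)
c=bot.camera('wrist');crop(c,'w45',0,0,640,400,1.25)"
```

```text
clock: 75.8
eef_pos: [0.5225, 0.0501, 0.2993]
tool_rot: [0.038, 0.999, 0.001, -0.0]
ft_force: [0.7, -0.4, 0.4]
grip_width: 0.0623
clock: 76.4
eef_pos: [0.5809, -0.0436, 0.2991]
tool_rot: [0.039, 0.999, 0.002, -0.0]
ft_force: [0.4, 1.3, -0.2]
grip_width: 0.0619
at [ 0.5809 -0.0436  0.2991] t 76.4 F [ 0.4  1.3 -0.2] w 0.0619
 turn units [ 0.022 -0.006  0.031] | then shift units [ 0.073 -0.043  7.162] | unturned shift [ 0.067 -0.066  7.162]
```

View pics/w45.png

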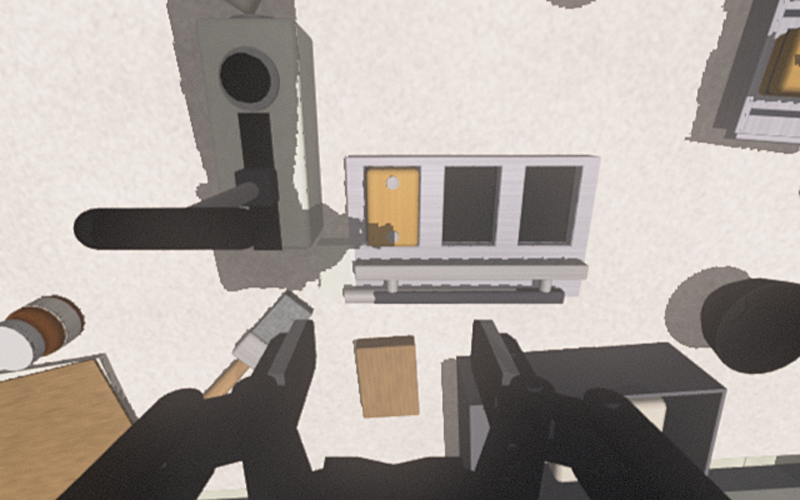

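```bash
python3 -m handwheel '[{"dx":0.04,"dy":-0.03,"dz":0.8,"ax":0.02,"ay":0,"az":0.02},{"dx":0,"dy":0,"dz":0.9,"ax":0,"ay":0,"az":0},{"dx":0,"dy":0,"dz":0.9,"ax":0,"ay":0,"az":0},{"dx":0,"dy":0,"dz":0.9,"ax":0,"ay":0,"az":0},{"dx":0,"dy":0,"dz":0.9,"ax":0,"ay":0,"az":0},{"dx":0,"dy":0,"dz":0.9,"ax":0,"ay":0,"az":0},{"dx":0,"dy":0,"dz":0.9,"ax":0,"ay":0,"az":0},{"dx":0,"dy":0,"dz":0.9,"ax":0,"ay":0,"az":0},{"dx":0,"dy":0,"dz":0,"ax":0,"ay":0,"az":0},{"dx":0,"dy":0,"dz":0,"ax":0,"ay":0,"az":0}]'
python3 -c "
from h import *
c=bot.camera('wrist');crop(c,'w46',0,0,640,400,1.25)
plan([.579,-.0445,.054],175.3)
"
```

```text
clock: 77.45
eef_pos: [0.58, -0.0432, 0.1238]
tool_rot: [0.039, 0.999, -0.0, 0.001]
ft_force: [1.0, 0.0, 1.2]
grip_width: 0.0619
at [ 0.5808 -0.0435  0.1247] t 77.5 F [-0.6 -0.3  0.7] w 0.0615
 turn units [-0.     0.024  0.024] | then shift units [ 0.07  -0.046  2.83 ] | unturned shift [ 0.08  -0.045  2.829]
```

View pics/w46.png

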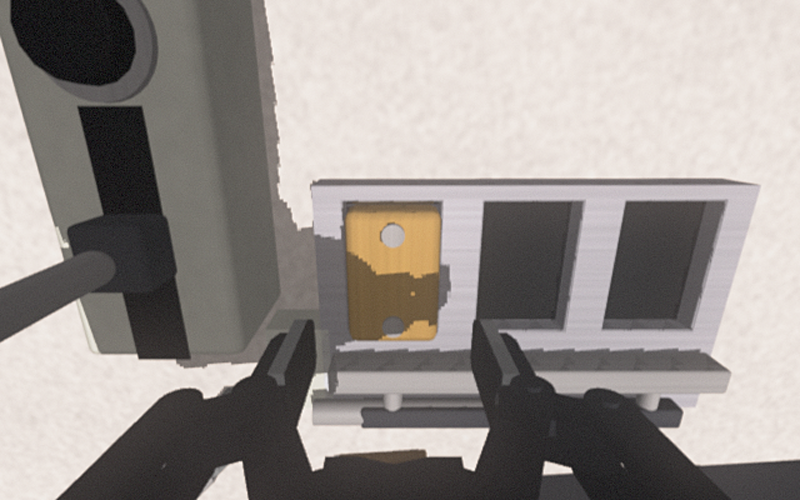

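Bolt column 392, aligned. Grasp.

```bash
python3 -m handwheel '[{"dx":0.06,"dy":-0.03,"dz":0.6,"ax":0,"ay":0,"az":0.01},{"dx":0,"dy":0,"dz":0.7,"ax":0,"ay":0,"az":0},{"dx":0,"dy":0,"dz":0.7,"ax":0,"ay":0,"az":0},{"dx":0,"dy":0,"dz":0.6,"ax":0,"ay":0,"az":0},{"dx":0,"dy":0,"dz":0.15,"ax":0,"ay":0,"az":0},{"dx":0,"dy":0,"dz":0,"ax":0,"ay":0,"az":0},{"dx":0,"dy":0,"dz":0,"ax":0,"ay":0,"az":0}]'
python3 -m handwheel '[{"dx":0,"dy":0,"dz":0,"ax":0,"ay":0,"az":0},{"dx":0,"dy":0,"dz":0,"ax":0,"ay":0,"az":0},{"dx":0,"dy":0,"dz":0,"ax":0,"ay":0,"az":0},{"dx":0,"dy":0,"dz":0,"ax":0,"ay":0,"az":0},{"dx":0,"dy":0,"dz":0,"ax":0,"ay":0,"az":0},{"dx":0,"dy":0,"dz":0,"ax":0,"ay":0,"az":0}]' -1
python3 -m handwheel '[{"dx":0,"dy":0,"dz":-0.3,"ax":0,"ay":0,"az":0},{"dx":0,"dy":0,"dz":-0.5,"ax":0,"ay":0,"az":0},{"dx":0,"dy":0,"dz":-1,"ax":0,"ay":0,"az":0},{"dx":0,"dy":0,"dz":-1,"ax":0,"ay":0,"az":0},{"dx":0,"dy":0,"dz":-1,"ax":0,"ay":0,"az":0},{"dx":0,"dy":0,"dz":-1,"ax":0,"ay":0,"az":0},{"dx":0,"dy":0,"dz":-1,"ax":0,"ay":0,"az":0},{"dx":0,"dy":0,"dz":-1,"ax":0,"ay":0,"az":0},{"dx":0,"dy":0,"dz":-1,"ax":0,"ay":0,"az":0},{"dx":0,"dy":0,"dz":-1,"ax":0,"ay":0,"az":0},{"dx":0,"dy":0,"dz":-0.6,"ax":0,"ay":0,"az":0},{"dx":0,"dy":0,"dz":0,"ax":0,"ay":0,"az":0}]'
python3 -c "
from h import *
c=bot.camera('wrist');crop(c,'w47',0,0,640,400,1.25)
plan([.33,.31,.29],260.82)"
```

```text
clock: 78.2
eef_pos: [0.5802, -0.0449, 0.0565]
tool_rot: [0.04, 0.999, -0.0, 0.003]
ft_force: [-0.7, -0.3, -0.1]
grip_width: 0.062
clock: 78.8
eef_pos: [0.5805, -0.0447, 0.0569]
tool_rot: [0.04, 0.999, 0.0, 0.003]
ft_force: [-1.2, 0.3, 5.3]
grip_width: 0.0487
clock: 80.0
eef_pos: [0.5788, -0.045, 0.2926]
tool_rot: [0.041, 0.999, -0.0, 0.003]
ft_force: [-0.4, 0.8, -4.4]
grip_width: 0.0483
at [ 0.5783 -0.0449  0.2907] t 80.0 F [ 0.1 -0.1 -3.5] w 0.0482
 turn units [-0.018  0.015 -9.945] | then shift units [-12.429  12.07    0.029] | unturned shift [ 1.1051e+01  1.3343e+01 -1.2000e-02]
```

View pics/w47.png

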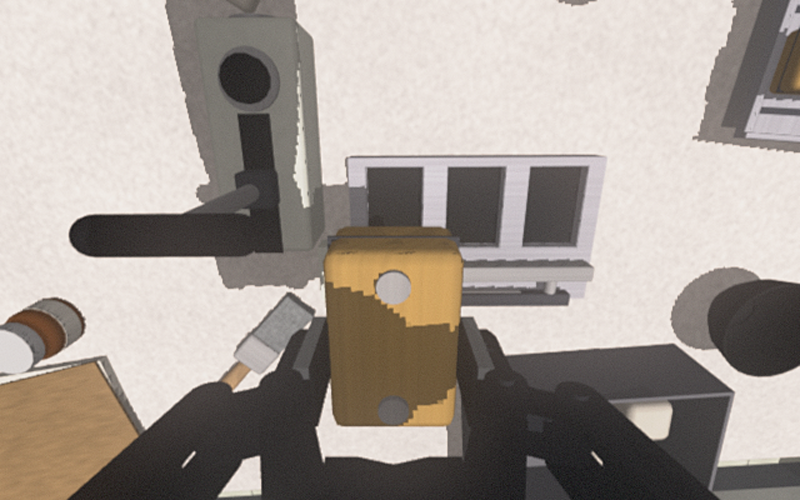

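```bash
python3 off.py 287 410.5 393.5
python3 -m handwheel '[{"dx":0.737,"dy":0.89,"dz":0,"ax":0,"ay":0,"az":0},{"dx":0.737,"dy":0.89,"dz":0,"ax":0,"ay":0,"az":0},{"dx":0.737,"dy":0.89,"dz":0,"ax":0,"ay":0,"az":0},{"dx":0.737,"dy":0.89,"dz":0,"ax":0,"ay":0,"az":0},{"dx":0.737,"dy":0.89,"dz":0,"ax":0,"ay":0,"az":0},{"dx":0.737,"dy":0.89,"dz":0,"ax":0,"ay":0,"az":0},{"dx":0.737,"dy":0.89,"dz":0,"ax":0,"ay":0,"az":0},{"dx":0.737,"dy":0.89,"dz":0,"ax":0,"ay":0,"az":0},{"dx":0.737,"dy":0.89,"dz":0,"ax":0,"ay":0,"az":0},{"dx":0.737,"dy":0.89,"dz":0,"ax":0,"ay":0,"az":0},{"dx":0.737,"dy":0.89,"dz":0,"ax":0,"ay":0,"az":0},{"dx":0.737,"dy":0.89,"dz":0,"ax":0,"ay":0,"az":0}]'
python3 -m handwheel '[{"dx":0.737,"dy":0.89,"dz":0,"ax":0,"ay":0,"az":0},{"dx":0.737,"dy":0.89,"dz":0,"ax":0,"ay":0,"az":0},{"dx":0.737,"dy":0.89,"dz":0,"ax":0,"ay":0,"az":0},{"dx":0,"dy":0,"dz":0,"ax":0,"ay":0,"az":-0.827},{"dx":0,"dy":0,"dz":0,"ax":0,"ay":0,"az":-0.827},{"dx":0,"dy":0,"dz":0,"ax":0,"ay":0,"az":-0.827},{"dx":0,"dy":0,"dz":0,"ax":0,"ay":0,"az":-0.827},{"dx":0,"dy":0,"dz":0,"ax":0,"ay":0,"az":-0.827},{"dx":0,"dy":0,"dz":0,"ax":0,"ay":0,"az":-0.827},{"dx":0,"dy":0,"dz":0,"ax":0,"ay":0,"az":-0.827},{"dx":0,"dy":0,"dz":0,"ax":0,"ay":0,"az":-0.827},{"dx":0,"dy":0,"dz":0,"ax":0,"ay":0,"az":-0.827}]'
python3 -m handwheel '[{"dx":0,"dy":0,"dz":0,"ax":0,"ay":0,"az":-0.827},{"dx":0,"dy":0,"dz":0,"ax":0,"ay":0,"az":-0.827},{"dx":0,"dy":0,"dz":0,"ax":0,"ay":0,"az":-0.827},{"dx":0,"dy":0,"dz":0,"ax":0,"ay":-0.774,"az":0},{"dx":0,"dy":0,"dz":0,"ax":0,"ay":-0.774,"az":0},{"dx":0,"dy":0,"dz":0,"ax":0,"ay":-0.774,"az":0},{"dx":0,"dy":0,"dz":0,"ax":0,"ay":0,"az":0},{"dx":0,"dy":0,"dz":0,"ax":0,"ay":0,"az":0}]'
python3 rack.py .08 .11 -.018 .0022
python3 -c "
from h import *
print(bot.get_obs()['joint_pos'].round(2))
c=bot.camera('wrist');crop(c,'w48',0,0,640,400,1.25)"
```

```text
0.0 centre [ 1.2 -0.2  0. ] sep 51.8
0.002 centre [ 2.5 -0.2 -2. ] sep 51.0
0.004 centre [ 3.8 -0.2 -4. ] sep 50.2
clock: 81.3
eef_pos: [0.3779, 0.2393, 0.2876]
tool_rot: [0.041, 0.999, -0.001, -0.0]
ft_force: [0.5, -0.2, -3.6]
grip_width: 0.0486
clock: 82.5
eef_pos: [0.3291, 0.3093, 0.2874]
tool_rot: [-0.497, 0.868, -0.001, -0.001]
ft_force: [-0.5, -0.0, -4.4]
grip_width: 0.0485
clock: 83.3
eef_pos: [0.3293, 0.309, 0.2881]
tool_rot: [-0.637, 0.752, 0.111, 0.131]
ft_force: [-0.2, 0.4, -2.9]
grip_width: 0.0486
[0.3191 0.324  0.1535]
at [0.3293 0.309  0.2881] t 83.3 F [-0.2  0.4 -2.9] w 0.0486
 turn units [-0.015 -0.03  -0.026] | then shift units [1.347 0.502 5.239] | unturned shift [1.325 0.509 5.244]
in bed frame [ 17.9  67.4 241. ]
[ 0.6  -0.06 -0.28  1.1   0.25 -0.78]
```

View pics/w48.png

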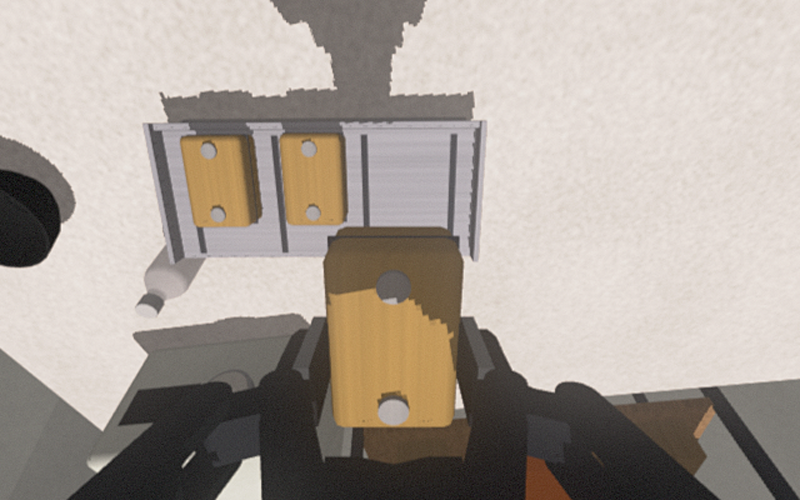

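```bash
python3 -m handwheel '[{"dx":0.45,"dy":0.17,"dz":0.8,"ax":-0.01,"ay":-0.03,"az":-0.025},{"dx":0.45,"dy":0.17,"dz":0.8,"ax":0,"ay":0,"az":0},{"dx":0.44,"dy":0.16,"dz":0.9,"ax":0,"ay":0,"az":0},{"dx":0,"dy":0,"dz":0.9,"ax":0,"ay":0,"az":0},{"dx":0,"dy":0,"dz":0.9,"ax":0,"ay":0,"az":0},{"dx":0,"dy":0,"dz":0.8,"ax":0,"ay":0,"az":0},{"dx":0,"dy":0,"dz":0,"ax":0,"ay":0,"az":0},{"dx":0,"dy":0,"dz":0,"ax":0,"ay":0,"az":0}]'
python3 rack.py .08 .042 -.018 .002
python3 -c "
from h import *
c=bot.camera('wrist');crop(c,'w49',0,0,640,400,1.25)"
```

```text
clock: 84.15
eef_pos: [0.32, 0.3253, 0.1579]
tool_rot: [-0.639, 0.749, 0.113, 0.133]
ft_force: [0.5, 0.6, -3.4]
grip_width: 0.0484
[0.3227 0.3467 0.0895]
at [0.32   0.3253 0.1579] t 84.2 F [ 0.5  0.6 -3.4] w 0.0484
 turn units [-0.004  0.014  0.019] | then shift units [0.122 0.03  2.867] | unturned shift [0.128 0.032 2.867]
in bed frame [-12.9  79.3 113.7]
```

View pics/w49.png

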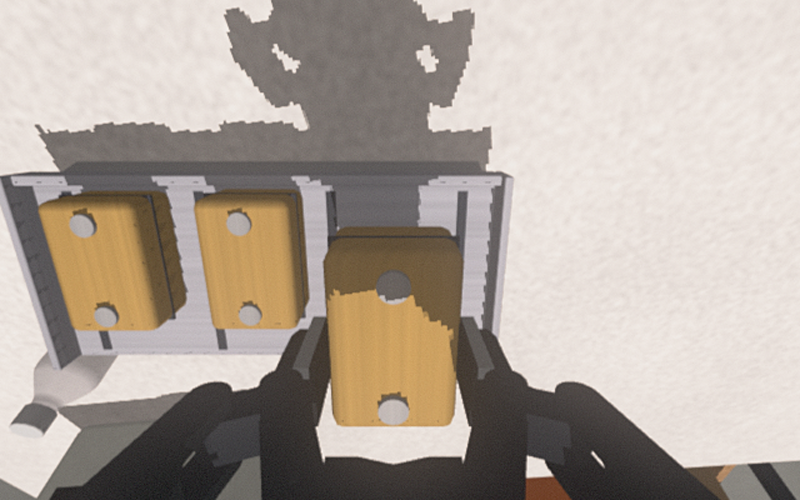

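```bash
python3 -m handwheel '[{"dx":0.12,"dy":0.04,"dz":0.5,"ax":0,"ay":0.01,"az":0.015},{"dx":0,"dy":0,"dz":0.7,"ax":0,"ay":0,"az":0},{"dx":0,"dy":0,"dz":0.7,"ax":0,"ay":0,"az":0},{"dx":0,"dy":0,"dz":0.5,"ax":0,"ay":0,"az":0},{"dx":0,"dy":0,"dz":0.2,"ax":0,"ay":0,"az":0},{"dx":0,"dy":0,"dz":0,"ax":0,"ay":0,"az":0},{"dx":0,"dy":0,"dz":0,"ax":0,"ay":0,"az":0}]'
python3 rack.py .08 .042 -.018 .002
python3 -c "
from h import *
c=bot.camera('wrist');crop(c,'w50',0,0,640,400,1.25)"
```

```text
clock: 84.9
eef_pos: [0.3229, 0.3444, 0.0969]
tool_rot: [-0.638, 0.75, 0.113, 0.134]
ft_force: [0.1, -0.8, -4.3]
grip_width: 0.0484
[0.3227 0.3467 0.0895]
at [0.3229 0.3444 0.0969] t 84.9 F [ 0.1 -0.8 -4.3] w 0.0484
 turn units [-0.02   0.023 -0.001] | then shift units [0.017 0.023 0.311] | unturned shift [0.018 0.023 0.311]
in bed frame [-15.6  79.4  49.8]
```

View pics/w50.png

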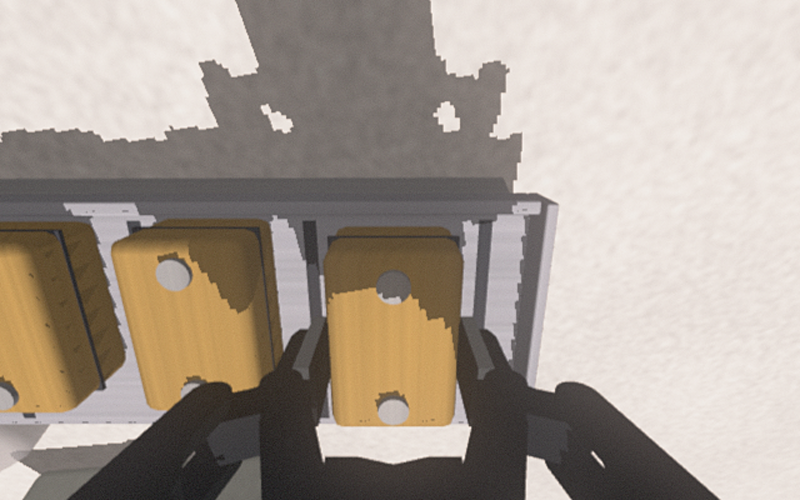

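```bash
python3 -m handwheel '[{"dx":0.02,"dy":0.02,"dz":0.1,"ax":-0.01,"ay":0.01,"az":0},{"dx":0,"dy":0,"dz":0.1,"ax":0,"ay":0,"az":0},{"dx":0,"dy":0,"dz":0.04,"ax":0,"ay":0,"az":0},{"dx":0,"dy":0,"dz":0,"ax":0,"ay":0,"az":0},{"dx":0,"dy":0,"dz":0,"ax":0,"ay":0,"az":0}]'
python3 rack.py .08 .042 -.018 .002
```

```text
clock: 85.45
eef_pos: [0.322, 0.3456, 0.09]
tool_rot: [-0.638, 0.75, 0.113, 0.132]
ft_force: [0.5, 0.0, -3.0]
grip_width: 0.0484
[0.3227 0.3467 0.0895]
at [0.322  0.3456 0.09  ] t 85.5 F [ 0.5  0.  -3. ] w 0.0484
 turn units [-0.001  0.004 -0.003] | then shift units [-0.038 -0.023  0.037] | unturned shift [-0.038 -0.023  0.037]
in bed frame [-17.   80.6  42.9]
```

```bash
python3 -m handwheel '[{"dx":-0.02,"dy":-0.01,"dz":0.04,"ax":0,"ay":0,"az":0},{"dx":0,"dy":0,"dz":0,"ax":0,"ay":0,"az":0},{"dx":0,"dy":0,"dz":0,"ax":0,"ay":0,"az":0}]'
python3 -m handwheel '[{"dx":0,"dy":0,"dz":0.03,"ax":0,"ay":0,"az":0},{"dx":0,"dy":0,"dz":0,"ax":0,"ay":0,"az":0},{"dx":0,"dy":0,"dz":0,"ax":0,"ay":0,"az":0}]'
python3 rack.py .08 .042 -.018 .002
```

```text
clock: 85.75
eef_pos: [0.3222, 0.3459, 0.0896]
tool_rot: [-0.638, 0.75, 0.113, 0.132]
ft_force: [-1.7, -5.5, 3.5]
grip_width: 0.0484
clock: 86.05
eef_pos: [0.3222, 0.3459, 0.0896]
tool_rot: [-0.638, 0.75, 0.113, 0.132]
ft_force: [-4.0, -9.6, 11.0]
grip_width: 0.0485
[0.3227 0.3467 0.0895]
at [0.3222 0.3459 0.0896] t 86.0 F [-4.  -9.6 11. ] w 0.0485
 turn units [-0.004  0.003 -0.007] | then shift units [-0.032 -0.016  0.017] | unturned shift [-0.032 -0.016  0.017]
in bed frame [-16.8  80.4  42.4]
```

```bash
python3 -m handwheel '[{"dx":0,"dy":0,"dz":0,"ax":0,"ay":0,"az":0},{"dx":0,"dy":0,"dz":0,"ax":0,"ay":0,"az":0},{"dx":0,"dy":0,"dz":0,"ax":0,"ay":0,"az":0},{"dx":0,"dy":0,"dz":0,"ax":0,"ay":0,"az":0}]' 0.45
python3 -m handwheel '[{"dx":0,"dy":0,"dz":-0.5,"ax":0,"ay":0,"az":0},{"dx":0,"dy":0,"dz":-0.8,"ax":0,"ay":0,"az":0},{"dx":0,"dy":0,"dz":-0.9,"ax":0,"ay":0,"az":0},{"dx":0,"dy":0,"dz":-0.9,"ax":0,"ay":0,"az":0},{"dx":0,"dy":0,"dz":-0.9,"ax":0,"ay":0,"az":0},{"dx":0,"dy":0,"dz":-0.9,"ax":0,"ay":0,"az":0},{"dx":0,"dy":0,"dz":-0.9,"ax":0,"ay":0,"az":0},{"dx":0,"dy":0,"dz":-0.9,"ax":0,"ay":0,"az":0},{"dx":0,"dy":0,"dz":-0.9,"ax":0,"ay":0,"az":0},{"dx":0,"dy":0,"dz":-0.9,"ax":0,"ay":0,"az":0},{"dx":0,"dy":0,"dz":0,"ax":0,"ay":0,"az":0},{"dx":0,"dy":0,"dz":0,"ax":0,"ay":0,"az":0}]'
python3 -c "
from h import *
c=bot.camera('wrist');crop(c,'w51',0,0,640,400,1.25)
c=bot.camera('side');crop(c,'s51',170,110,430,360,2.9)
c=bot.camera('top');crop(c,'t51',110,50,510,350,1.9);print(bot.get_obs()['clock'])"
```

```text
clock: 86.45
eef_pos: [0.3227, 0.347, 0.0888]
tool_rot: [-0.638, 0.75, 0.113, 0.133]
ft_force: [-0.7, 0.0, 0.7]
grip_width: 0.0617
clock: 87.65
eef_pos: [0.311, 0.2749, 0.2882]
tool_rot: [-0.638, 0.75, 0.113, 0.133]
ft_force: [0.3, 0.6, 0.3]
grip_width: 0.062
87.8
```

View pics/w51.png

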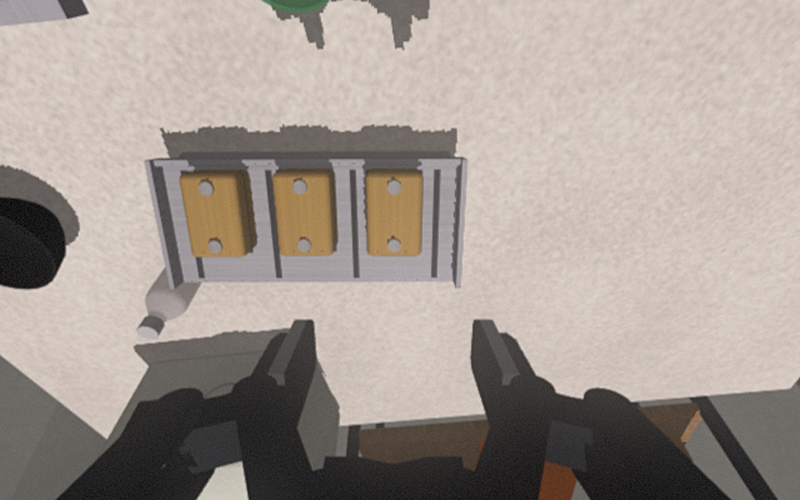

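View pics/s51.png

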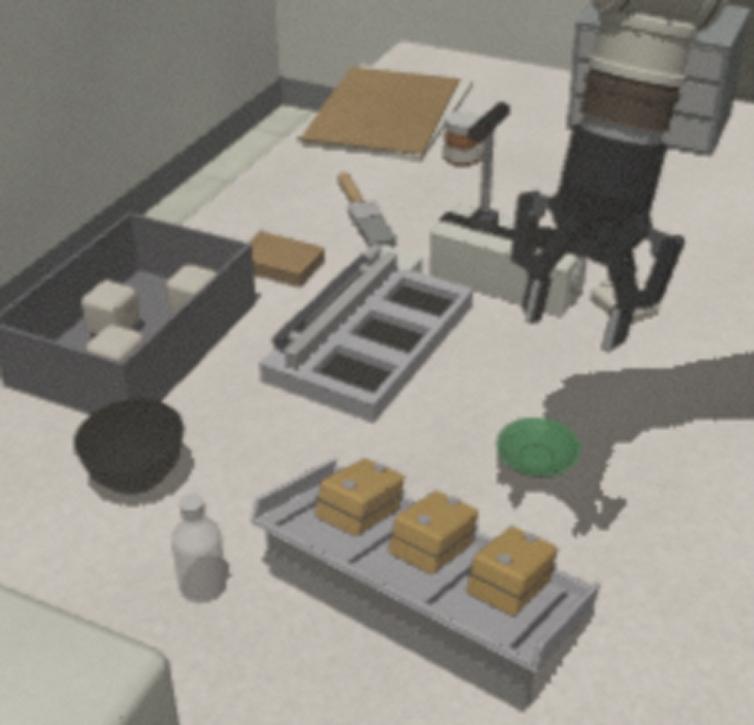

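View pics/t51.png

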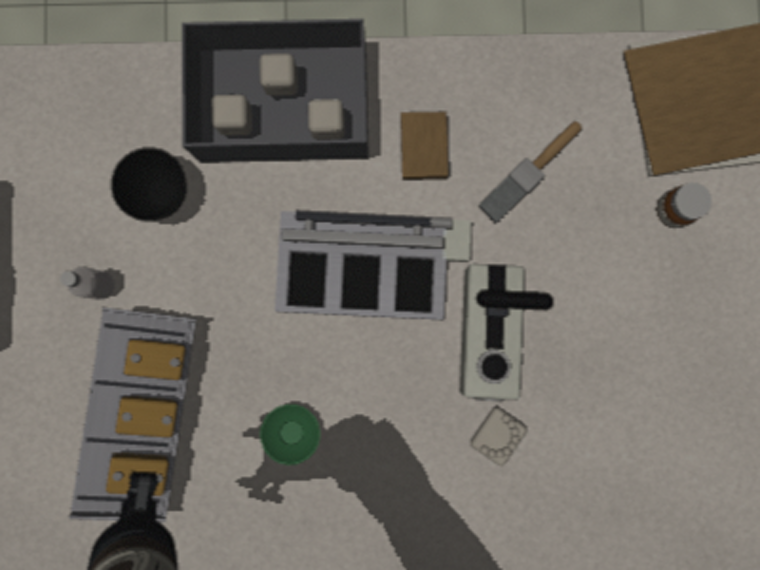

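```bash
python3 -c "
from h import *
print(bot.job_done(),bot.get_obs()['clock'])"
```

```text
the job is handed in; nothing more can be done
the job is handed in; nothing more can be done
```

The trial closure is done and handed in, with about 88 s on the clock. Three of the four flasks were present.

- **Wells:** I put each flask lid up in its own well. The pictures showed all three seated, and there was no contact force on the way in.
- **Lever:** I pushed it to about 0.74 rad and backed off. It fell back and stayed at the second notch; the side camera put it at about 0.60–0.63 rad. I read the angle only from pictures.
- **Release button:** I held it down until the lever was upright again. The side picture matched the one from before the push.
- **Cooling rack:** I then moved the flasks to the three slots. Each was set down with the tool tilted 20° until contact showed in the force reading, and then released.

The last pictures from the wrist, side and top cameras showed:
- all three flasks flat on the bed, lid up, with small gaps to the ledge;
- the wells empty, the lever home and the gripper clear of everything;
- the other things on the bench apparently where they were at the start.

**Checks that disagreed:** Position readings drifted by 2–3 mm, and the wrist and top cameras differed by about the same. I used the wrist camera for the final alignment. Early on, while carrying the first flask, the last joint reached its range limit. The arm stopped there and the hand shifted about 3 cm and tilted slightly. I corrected it by turning the tool the other way round. I saw no knocked flask and no slackening of the grip.

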